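Knock out, index and clamp the tube sockets

ROBOT

A 7-joint arm with a two-finger parallel gripper is mounted at the origin on the work surface. World frame = base frame: x ahead of the robot, y to its left, z up, the work surface at z = 0. Lengths are in m, angles in rad, forces in N, time in s.
With the tool pointing down it reaches from about 0.4 to 0.875 m from the base axis. Payload 4.4 kg.
Tool frame: the origin (TCP) lies at the very end of the fingers, on their centre line; the grasp point (between the pads) lies 19 mm behind it; z points along the fingers, y is the direction in which the jaws open and shut (so a half turn about z gives the same grasp; the last joint's range is limited). The gripper opens to 85 mm and grips with 20 to 120 N. Pads are 22 mm wide; open, the fingers measure 114 mm over their backs; the gripper's body (76 mm by 85 mm) begins 54 mm behind the grasp point. The pads swing forward as they close: fully open they stand 13 mm farther back than shut.
Start: joints at [1.206, 0.628, 0.038, 1.517, -0.027, 0.996, -0.02], TCP at [0.191, -0.621, 0.196] pointing down, gripper open.
Joint ranges: [-3.06, 3.06], [-0.37, 2.12], [-1.25, 1.32], [0.18, 2.47], [-1.1, 4.24], [0.23, 1.98], [-2.94, 2.94]. Speed limits (rad/s): [2.57, 2.57, 3.14, 3.14, 3.14, 3.14, 3.14].

INTERFACE

Orientations are given as a unit quaternion [w, x, y, z].
In Python, from plant import * gives the robot as it stands.
- The arm moves only by the tool move_arm, never from a script. Its argument "rows" is a list of rows, each an object with "dp": the shift along the tool's x, y, z in units of 120 mm (1.0 is 120 mm), a list of three; "delta_rot": the turn, a rotation vector about the tool's x, y, z in units of pi rad (1.0 is pi rad), a list of three; "hand": the closure, from -1 (fully open) to 1 (shut). In form: [{"dp": [dx, dy, dz], "delta_rot": [ax, ay, az], "hand": hand}, ...]. A call has 1 to 5 rows; each row shifts and turns the commanded pose from where the row before left it, along the tool's axes as they then stand; what a row does not reach is not made up. A row lasts 1/12 s, in which the tool goes at most 41.7 mm and 7.16 degrees, less where a joint would pass 70% of its speed; a pose out of reach is approached as far as the arm can. A call with a number of a shift or a turn outside -1 to 1 is refused whole. A call with a gripper value outside its range is refused whole. The fingers move at their own pace and stop on an object; the grip force is fixed at half the most. Time passes only in rows, so rows that do not move let the fingers close. It gives the time, the measured TCP pose, the force and the opening at its end, in the units of the state.
- get_obs(): the state, without advancing time (a new reading comes with each control period).
- camera(name): name is "scene" or "top" or "wrist"; returns a dict with "pixels" (400x640x3 uint8, red, green, blue), "fx", "fy", "cx", "cy" (pixels), "distortion" ([k1, k2, p1, p2, k3] as OpenCV has them; the pictures are not rectified), "R" (3x3) and "t" (3): a world point X has camera coordinates R X + t; the wrist camera has in their place "T_tool_cam" (4x4, takes a point from camera to tool coordinates, whose origin is the TCP and whose axes are the flange's). Camera axes: x right, y down, z forward; pixel columns grow to the right and rows downward; lengths in m; the calibration is good to about 2 mm. A picture is of the moment at which its call begins: read the wrist's pose just before it. There is no depth.
- close_job(): hands the job in, once; it reports no verdict.
Trained networks look in a picture, given as the dict that the camera call returned (one of the last four; its "shot" number tells which), for a name from the list of things; names that differ only in an ending like _2 or _b are one class to them, and where a whole thing is asked for, a point or a joint stands for the part that bears it (a point fixed in the world has none). Each returns a list of dicts, best first, with "conf" (0 to 1); they miss things now and then, are a little off and sometimes report something else, mostly with a low value. They report only what shows in the picture. A call takes as long as a camera call.
- find_in(picture, query): "point" ([x, y, z] in m, in world coordinates, good to about 4 mm: the middle of the surface that is visible of it).
- masks_of(picture, query): "region" (400x640 bool, what is visible of it).
- tip_of(picture, query): "point" ([x, y, z] in m, in world coordinates, good to about 4 mm: a listed point, or the origin of a listed thing).
The state is a dict: "t": time; "q": joint angles; "joint_velocities": joint speeds; "effort": joint torques, N m; "ee_pos": TCP position; "tool_rot": TCP orientation; "wrist_force": force on the tool from outside, world axes, zero at the start; "wrist_torque": the same for the moment, N m; "gripper_width": finger opening in m.
Only numpy, scipy, OpenCV 4.12 (cv2) and the standard library are available. Lean on these libraries where they do the work, as an engineer would, in place of code of your own. Each camera call takes 0.05 s, during which the arm holds its last target.

TASK

Use the push-out tool from behind, through the access holes, to push every tube socket out of the knock-out block, and stand each one in the clamping fixture's slot at a white mark of its own, upright and with its notch pointing straight at the mark. When all are loaded, turn the wrench clockwise until the bolt is home and the handle clicks, and stop just after the click; put the push-out tool back upright on its rubber mat and leave the other things on the bench alone.

Things in the scene. Friction and masses are not known exactly. Their poses are not given: they have to be found in the camera images.
- socket0_mid (a point): A notched steel tube socket: an upright round stub, 36 mm diameter, 42 mm tall, 0.22 kg, with one notch 10 mm wide, 13 mm deep in its top rim. This point: on its axis, 21 mm above its underside. z up along the axis, x from the axis out through the notch. May be absent. Starts upright in pocket 0, notch any way round, 6 mm back from the mouth.
- socket0_notch (a point): Notch of socket 0: middle of the notch on the outer rim at the top, 18 mm out along its x and 21 mm above its mid point.
- socket1_mid (a point): A notched steel tube socket: an upright round stub, 36 mm diameter, 42 mm tall, 0.22 kg, with one notch 10 mm wide, 13 mm deep in its top rim. This point: on its axis, 21 mm above its underside. z up along the axis, x from the axis out through the notch. May be absent. Starts upright in pocket 1, notch any way round, 6 mm back from the mouth.
- socket1_notch (a point): Notch of socket 1: middle of the notch on the outer rim at the top, 18 mm out along its x and 21 mm above its mid point.
- socket2_mid (a point): A notched steel tube socket: an upright round stub, 36 mm diameter, 42 mm tall, 0.22 kg, with one notch 10 mm wide, 13 mm deep in its top rim. This point: on its axis, 21 mm above its underside. z up along the axis, x from the axis out through the notch. May be absent. Starts upright in pocket 2, notch any way round, 6 mm back from the mouth.
- socket2_notch (a point): Notch of socket 2: middle of the notch on the outer rim at the top, 18 mm out along its x and 21 mm above its mid point.
- pocket0 (a point): Centre of pocket 0 of the knock-out block (at its -y end): its socket's mid point is here at the start, 26 mm above the table. x points the way the socket is pushed out, z up. The mouth is 24 mm along +x. In the back is an access hole 22 x 22 mm, centred at this height, its outer face 33 mm along -x. The fixed block is 57 mm thick along x, 192 mm wide, 57 mm high.
- pocket1 (a point): Centre of pocket 1, the middle one: its socket's mid point is here at the start, 26 mm above the table. x points the way the socket is pushed out, z up. Pockets are 62 mm apart, 40 mm wide and roofed. A brass spring plunger in each roof (cap to 67 mm above the table) holds the socket: about 5 to 15 N push it out.
- pocket2 (a point): Centre of pocket 2 (at the +y end): its socket's mid point is here at the start, 26 mm above the table. x points the way the socket is pushed out, z up. The block's 5 mm thick base plate begins at the back face and runs on to 100 mm beyond the mouths as a ledge on which pushed-out sockets stand.
- station0 (a point): Station 0 of the clamping fixture (at its -y end): where the mid point of a clamped socket comes to be, 27 mm above the table. x points to the fence and the white mark on it, y along the fence, z up. The fixture's floor is 6 mm above the table; stations are 70 mm apart. There are more marks than sockets at times: any of them may be used.
- station1 (a point): Station 1, the middle one: where the mid point of a clamped socket comes to be, 27 mm above the table. x points to the fence and the white mark on it, y along the fence, z up. The fence's face is 18 mm from here along +x; it is 16 mm thick, its top 13 mm above the table, with a white line across it at each station: the mark.
- station2 (a point): Station 2 (at the +y end): where the mid point of a clamped socket comes to be, 27 mm above the table. x points to the fence and the white mark on it, y along the fence, z up. The jaw, 13 mm high, faces the fence across the slot: its face is at x = -29.6 mm with the bolt at 0 and moves 10 mm to the fence per rad of the bolt, pushing the sockets up to the fence.
- bolt_axis (a point): A point on the upright axis of the cam bolt, 46 mm above the table like the wrench handle's middle, 75 mm from the middle station, on the side away from the fence. The wrench's round head on it has 34 mm diameter and ends 60 mm above the table.
- handle_grip (a point): Middle of the grip of the click wrench, which stays on the cam bolt: a level handle 46 mm above the table, reaching 190 mm from the bolt's axis; its black grip is 85 mm long, 22 mm wide, 20 mm high, this point 145 mm from the axis. Free space below.
- bolt (a joint): Turn of the cam bolt in rad, clockwise seen from above, 0 to 0.3 at the start; it turns easily (0.15 N m) to a hard stop at 1.1, where the jaw is home. The wrench turns with it.
- click (a joint): Breakaway joint of the wrench, rad: further clockwise turn of the handle against its head, about the bolt's axis. Stays at 0 until about 1 N m (7 N at the grip), then gives at that torque; from 0.1 on it has clicked, and it stays as it is left. Beyond 0.5 the wrench is spoilt by overdriving; it ends at 0.7.
- pusher_grip (a point): Push-out tool, 0.4 kg: shoe 54 x 60 x 6 mm flat on the bench; on it a black upright grip 30 (x) x 20 mm, top at 78 mm; level steel nose along x, 12 mm thick, axis 26 mm above the bench. Point: grip's axis, 58 mm above the underside; from it the nose tip is 110 mm along x, the shoe's front edge 22 mm, so the tip goes at most 88 mm past the block's back.
- mat_mid (a point): Centre of the thin rubber mat (150 x 80 mm along its x and y, flat on the table) on which the push-out tool is kept.
- marker: Bystander, to be left alone: a 125 mm marker pen, 13 mm thick. Origin at its underside.
- angle_cut: Bystander, to be left alone: a 60 mm offcut of angle iron, 22 mm wide, 19 mm high. Origin at its underside.
- flange: Bystander, to be left alone: a round steel disc, 48 mm across, 8 mm thick. Origin at its underside.
- brush: Bystander, to be left alone: a hand brush. Origin at its underside.
- clamp: Bystander, to be left alone: a 150 mm bar clamp lying flat. Origin at its underside.

How it is judged:
By the outcome, as a careful person would: the job done as asked, in the order asked, and still so for the second after the job is handed in, with the robot touching nothing.
Of socket0, socket1, socket2 only 2 to 3 are there at a start; the rules pass over those that are not, and their reading is None.
At some moment in a run one of pusher may be knocked a few centimetres aside while the robot is not near it.
Once in a run the grip may slacken for a moment while it holds something.
It also fails if it takes over 210 s, if anything falls off the work surface, if the arm or the gripper's body presses on something with over 40 N, if the wrist force passes 120 N, or if a joint passes its speed limit or range.

## Working session

There is one attempt and no reset: what is moved stays moved. The work goes in short steps, Python scripts to look and compute and a tool call to move; the robot and the scene stay as the last step left them, time stands still between calls to the robot, and variables do not carry over. Pictures are saved under pics/ and viewed, and the job is handed in when it is done.

Besides the shell and the picture viewer there is one more tool, called after "Emit:" by a JSON object that holds its "api" and its "payload". move_arm: Moves the arm, as the interface text tells. Shifts and turns lie within -1 to 1; 1 stands for 120 mm of shift or pi rad of turn. Its arguments: {"type":"object","properties":{"rows":{"type":"array"}},"required":["rows"]}

```bash
ls; mkdir -p pics
python3 - <<'E'
from plant import *
import cv2
print(get_obs())
for n in ("scene","top","wrist"):
    p=camera(n); cv2.imwrite(f"pics/{n}0.png",p["pixels"][:,:,::-1])
    print(n,{k:v for k,v in p.items() if k!="pixels"})
print(get_obs()['t'])
E
```

```text
pics
{'t': 0.0, 'q': array([ 1.20621502,  0.62936126,  0.03844642,  1.5183677 , -0.02700898,
        0.99631025, -0.02002973]), 'joint_velocities': array([ 0.00054273, -0.00241654,  0.00068182, -0.00049531,  0.00013062,
       -0.00177164,  0.0009521 ]), 'effort': array([-5.09118490e-04, -5.63407660e+01,  1.22583076e+00, -1.93449068e+01,
        1.09753740e-02,  1.04301138e-02, -6.43088910e-06]), 'ee_pos': array([ 0.19115197, -0.62052531,  0.19467954]), 'tool_rot': array([-9.51825507e-04,  9.88864338e-01,  1.48816634e-01, -1.54128715e-04]), 'wrist_force': array([-0.22334158,  0.23561022, -0.89996561]), 'wrist_torque': array([ 0.02525286, -0.0168175 , -0.01413921]), 'gripper_width': 0.08532759455576007}
scene {'fx': 419.972416904209, 'fy': 419.972416904209, 'cx': 325.6413155240877, 'cy': 211.11318634338772, 'distortion': array([-0.02341845,  0.        ,  0.        ,  0.        ,  0.        ]), 'R': array([[-0.25323228,  0.96733401, -0.01176144],
       [ 0.66654133,  0.16565241, -0.72683006],
       [-0.70113912, -0.19189632, -0.68671663]]), 't': array([ 0.24669892, -0.32568156,  1.38
[... 297 characters left out ...]
23 , -0.07738652],
       [ 0.07786095, -0.01673359, -0.99682379]]), 't': array([-0.14474211,  0.58851884,  1.02989557]), 'shot': 2}
wrist {'fx': 298.2108729578796, 'fy': 298.2108729578796, 'cx': 317.50054513387647, 'cy': 196.1262135609643, 'distortion': array([-0.04079402,  0.        ,  0.        ,  0.        ,  0.        ]), 'T_tool_cam': array([[-4.43081850e-04, -9.64878964e-01, -2.62694476e-01,
         6.50678455e-02],
       [ 9.99999716e-01, -5.87737140e-04,  4.72082553e-04,
         5.35381291e-04],
       [-6.09897824e-04, -2.62694192e-01,  9.64878951e-01,
        -1.78848142e-01],
       [ 0.00000000e+00,  0.00000000e+00,  0.00000000e+00,
         1.00000000e+00]]), 'shot': 3}
0.15
```

The top view shows the block at left (about 195,190), its pockets opening towards +x. The pusher on its mat is at (278,205), the fixture at (355,205) and the wrench handle at (375,270). Next I'll locate all of them with the networks.

```bash
cat > h.py <<'E'
from plant import *
import numpy as np, cv2, json
from scipy.spatial.transform import Rotation as Ro
def rot(q): return Ro.from_quat([q[1],q[2],q[3],q[0]])
def snap(n,name=None):
    o=get_obs(); p=camera(n)
    if n=="wrist":
        M=np.array(p["T_tool_cam"]); Rt=rot(o["tool_rot"]).as_matrix(); 
        Rwc=Rt@M[:3,:3]; twc=Rt@M[:3,3]+o["ee_pos"]
        p["_R"]=Rwc.T; p["_t"]=-Rwc.T@twc
    else: p["_R"]=np.array(p["R"]); p["_t"]=np.array(p["t"])
    if name: cv2.imwrite(f"pics/{name}.png",p["pixels"][:,:,::-1])
    return p
def K(p): return np.array([[p["fx"],0,p["cx"]],[0,p["fy"],p["cy"]],[0,0,1]])
def proj(p,X):
    X=np.atleast_2d(np.array(X,float))
    return cv2.projectPoints(X,cv2.Rodrigues(p["_R"])[0],p["_t"],K(p),np.array(p["distortion"]))[0].reshape(-1,2)
def ray(p,uv):
    u=cv2.undistortPoints(np.array(uv,float).reshape(-1,1,2),K(p),np.array(p["distortion"])).reshape(-1,2)
    d=np.c_[u,np.ones(len(u))]@p["_R"]; c=-p["_R"].T@p["_t"]
    return c,d
def onz(p,uv,z):
    c,d=ray(p,uv); return c+d*((z-c[2])/d[:,2])[:,None]
def crop(p,name,u0,v0,u1,v1,s):
    im=p["pixels"][v0:v1,u0:u1,::-1]; cv2.imwrite(f"pics/{name}.png",cv2.resize(im,None,fx=s,fy=s,interpolation=cv2.INTER_CUBIC))
def st():
    o=get_obs(); z=rot(o["tool_rot"]).as_matrix()
    print("t %.2f"%o["t"],"p",np.round(o["ee_pos"],4),"yaw y-axis",np.round(z[:,1],3),"z",np.round(z[:,2],3),"w %.4f"%o["gripper_width"],"F",np.round(o["wrist_force"],1),"q",np.round(o["q"],2))
def togo(target,yaw=None):
    """world displacement -> tool axes in 120mm units; yaw= wanted angle of tool x in world (deg), tool down"""
    o=get_obs(); R=rot(o["tool_rot"]); d=R.inv().apply(np.array(target)-o["ee_pos"])/.12
    s="dp %s"%np.round(d,3)
    if yaw is not None:
        Rt=down(yaw); rv=(R.inv()*Rt).as_rotvec()/np.pi; s+=" rot %s"%np.round(rv,4)
    print(s)
def down(yaw):
    a=np.deg2rad(yaw); x=np.array([np.cos(a),np.sin(a),0]); z=np.array([0,0,-1.]); return Ro.from_matrix(np.c_[x,np.cross(z,x),z])
E
python3 - <<'E'
from h import *
names="socket0_mid socket0_notch socket1_mid socket1_notch socket2_mid socket2_notch pocket0 pocket1 pocket2 station0 station1 station2 bolt_axis handle_grip pusher_grip mat_mid marker angle_cut flange brush clamp".split()
for c in("scene","top"):
    p=snap(c)
    for n in names:
        print(c,n,[(np.round(r["point"],4).tolist(),round(r["conf"],2)) for r in tip_of(p,n)[:2]])
    if c=="top": crop(p,"top_c",140,90,400,310,3)
    else: crop(p,"scene_c",220,130,520,320,2.6)
print(get_obs()["t"])
E
```

```text
scene socket0_mid [([0.7739, -0.0927, -0.0015], 0.58), ([0.574, 0.1161, 0.0264], 0.52)]
scene socket0_notch [([0.5706, 0.1432, 0.0441], 0.51)]
scene socket1_mid [([0.5702, 0.1855, 0.0268], 0.47)]
scene socket1_notch [([0.565, 0.1979, 0.0484], 0.71)]
scene socket2_mid [([0.4651, 0.0204, 0.0027], 0.7), ([0.572, 0.2407, 0.0278], 0.62)]
scene socket2_notch [([0.5703, 0.2642, 0.0494], 0.59), ([0.596, -0.23, 0.0263], 0.21)]
scene pocket0 [([0.5703, 0.1819, 0.0265], 0.87), ([0.5714, 0.1257, 0.0268], 0.61)]
scene pocket1 [([0.5703, 0.1819, 0.0265], 0.87), ([0.5714, 0.1257, 0.0268], 0.61)]
scene pocket2 [([0.5703, 0.1819, 0.0265], 0.87), ([0.5714, 0.1257, 0.0268], 0.61)]
scene station0 [([0.5853, -0.1619, 0.0258], 0.91), ([0.5986, -0.2997, 0.0285], 0.6)]
scene station1 [([0.5853, -0.1619, 0.0258], 0.91), ([0.5986, -0.2997, 0.0285], 0.6)]
scene station2 [([0.5853, -0.1619, 0.0258], 0.91), ([0.5986, -0.2997, 0.0285], 0.6)]
scene bolt_axis [([0.5162, -0.2398, 0.0476], 0.97), ([0.5687, 0.2658, 0.0487], 0.37)]
scene handle_grip [([0.5962, -0.3016, 0.0274], 0.7), ([0.3839, -0.2941, 0.0437], 0.68)]

[... 959 characters left out ...]
tation1 [([0.596, -0.3024, 0.0281], 0.98), ([0.586, -0.1591, 0.0272], 0.87)]
top station2 [([0.596, -0.3024, 0.0281], 0.98), ([0.586, -0.1591, 0.0272], 0.87)]
top bolt_axis [([0.5202, -0.2352, 0.051], 0.93)]
top handle_grip [([0.3841, -0.291, 0.0505], 0.72), ([0.5621, -0.025, 0.0568], 0.36)]
top pusher_grip [([0.5635, -0.0247, 0.0567], 0.59)]
top mat_mid [([0.5749, -0.0281, -0.0001], 0.85)]
top marker [([0.7702, 0.0559, -0.0017], 0.46), ([0.585, -0.1575, 0.0272], 0.24)]
top angle_cut [([0.7736, -0.0868, -0.0051], 0.45), ([0.5734, 0.2455, 0.0249], 0.33)]
top flange [([0.4623, 0.0215, 0.002], 0.66)]
top brush [([0.763, 0.1945, 0.0009], 0.93)]
top clamp [([0.4948, -0.5254, -0.0012], 0.58)]
2.35
```

Emit:
{"api": "move_arm", "payload": {"rows": [{"dp":[0,0,-0.3],"delta_rot":[0,0,0.039],"hand":-1},{"dp":[0,0,-0.3],"delta_rot":[0,0,0.039],"hand":-1},{"dp":[0,0,-0.3],"delta_rot":[0,0,0.039],"hand":-1},{"dp":[0,0,-0.3],"delta_rot":[0,0,0],"hand":-1},{"dp":[0,0,0],"delta_rot":[0,0,0],"hand":-1}]}}

```text
t: 2.77
ee_pos: [0.1924, -0.625, 0.3481]
tool_rot: [0.007, 0.999, -0.034, 0.002]
wrist_force: [-0.1, -0.8, 0.2]
gripper_width: 0.0851
```

Run:
```python
from h import *
st(); togo([0.48,-0.04,0.33],-4)
```

```text
t 2.77 p [ 0.1924 -0.625   0.3481] yaw y-axis [-0.069 -0.998  0.013] z [ 0.004 -0.014 -1.   ] w 0.0851 F [-0.1 -0.8  0.2] q [ 1.14  0.52  0.15  1.29 -0.08  1.32 -0.35]
dp [ 2.055 -5.03   0.094] rot [ 0.0043 -0.0017  0.0003]
```

Emit:
{"api": "move_arm", "payload": {"rows": [{"dp":[0.13,-0.33,0],"delta_rot":[0,0,0],"hand":-1},{"dp":[0.13,-0.33,0],"delta_rot":[0,0,0],"hand":-1},{"dp":[0.13,-0.33,0],"delta_rot":[0,0,0],"hand":-1},{"dp":[0.13,-0.33,0],"delta_rot":[0,0,0],"hand":-1},{"dp":[0.13,-0.33,0],"delta_rot":[0,0,0],"hand":-1}]}}

```text
t: 3.18
ee_pos: [0.2814, -0.4312, 0.3395]
tool_rot: [0.0, 0.999, -0.034, 0.0]
wrist_force: [0.9, 0.3, 0.2]
gripper_width: 0.0858
```

Emit:
{"api": "move_arm", "payload": {"rows": [{"dp":[0.13,-0.33,0],"delta_rot":[0,0,0],"hand":-1},{"dp":[0.13,-0.33,0],"delta_rot":[0,0,0],"hand":-1},{"dp":[0.13,-0.33,0],"delta_rot":[0,0,0],"hand":-1},{"dp":[0.13,-0.33,0],"delta_rot":[0,0,0],"hand":-1},{"dp":[0.13,-0.33,0],"delta_rot":[0,0,0],"hand":-1}]}}

```text
t: 3.6
ee_pos: [0.3708, -0.243, 0.3398]
tool_rot: [0.0, 0.999, -0.034, 0.0]
wrist_force: [0.6, -1.3, -0.1]
gripper_width: 0.0852
```

Emit:
{"api": "move_arm", "payload": {"rows": [{"dp":[0.13,-0.33,0],"delta_rot":[0,0,0],"hand":-1},{"dp":[0.13,-0.33,0],"delta_rot":[0,0,0],"hand":-1},{"dp":[0.13,-0.33,0],"delta_rot":[0,0,0],"hand":-1},{"dp":[0.13,-0.33,0],"delta_rot":[0,0,0],"hand":-1},{"dp":[0,0,0],"delta_rot":[0,0,0],"hand":-1}]}}

```text
t: 4.02
ee_pos: [0.4453, -0.0852, 0.3398]
tool_rot: [-0.003, 1.0, -0.028, 0.002]
wrist_force: [0.2, -0.6, 0.3]
gripper_width: 0.0856
```

Run:
```python
from h import *
st()
p=snap("wrist","w1")
for n in ("pusher_grip","mat_mid"):
    print(n,[(np.round(r["point"],4).tolist(),round(r["conf"],2)) for r in tip_of(p,n)[:2]])
```

```text
t 4.02 p [ 0.4453 -0.0852  0.3398] yaw y-axis [-0.055 -0.998 -0.005] z [ 0.003  0.005 -1.   ] w 0.0856 F [ 0.2 -0.6  0.3] q [ 0.25  0.19 -0.14  1.81  0.02  1.14 -1.53]
pusher_grip [([0.5668, -0.025, 0.0582], 0.77)]
mat_mid [([0.5742, -0.0313, 0.001], 0.6), ([0.4638, 0.0203, 0.0022], 0.58)]
```

Run:
```python
from h import *
p=snap("wrist","w2")
crop(p,"w2a",225,0,335,160,5); crop(p,"w2b",330,10,480,150,5); crop(p,"w2c",65,0,225,120,5); 
st()
import pickle; pickle.dump({k:v for k,v in p.items()},open("w2.pkl","wb"))
```

```text
t 4.22 p [ 0.4415 -0.0956  0.3395] yaw y-axis [-0.07  -0.998  0.001] z [-0.    -0.001 -1.   ] w 0.0852 F [ 0.5 -1.4  0.3] q [ 0.26  0.19 -0.13  1.81  0.03  1.14 -1.52]
```

Run:
```python
from h import *
import pickle
p=pickle.load(open("w2.pkl","rb"))
def P(l,off,z): 
    r=onz(p,np.array(l)/5.+off,z); return r[:,:2]
def ang(a,b): d=b-a; return np.rad2deg(np.arctan2(d[1],d[0]))
m=P([(107,141),(356,141),(365,623),(131,623)],(225,0),0); print("mat",m.mean(0).round(4),"sides",[np.linalg.norm(m[i]-m[i-1]).round(3) for i in range(4)],"yaw",ang(m[3],m[0]),ang(m[2],m[1]),ang(m[1],m[0])-90)
s=P([(127,347),(317,347),(317,524),(130,524)],(225,0),.006); print("shoe",s.round(4),s.mean(0),"yaw",ang(s[3],s[0]),ang(s[2],s[1]),ang(s[1],s[0])-90,ang(s[2],s[3])-90,[np.linalg.norm(s[i]-s[i-1]).round(3) for i in range(4)])
n=P([(209,17),(209,340)],(225,0),.031);print("nose",n.round(4),ang(n[1],n[0]))
f=P([(109,200),(332,166),(555,134)],(330,10),.013);print("fence marks",f.round(4),ang(f[2],f[0])-90)
e=P([(10,216),(640,127)],(330,10),.013);print("fence edge",ang(e[1],e[0])-90)
b=P([(632,522),(600,317)],(65,0),.057);print("roof right",b.round(4),ang(b[0],b[1]))
b=P([(600,317),(0,380)],(65,0),.057);print("roof front",b.round(4),ang(b[0],b[1])-90,np.linalg.norm(b[1]-b[0]))
l=P([(627,7),(38,72),(700,525)],(65,0),.005);print("ledge",l.round(4),ang(l[0],l[1])-90,ang(l[2],l[0]),np.linalg.norm(l[1]-l[0]))
c=P([(488,409),(283,430),(82,450)],(65,0),.067);print("caps",c.round(4),ang(c[0],c[2])-90)
```

```text
mat [ 0.5711 -0.0319] sides [np.float64(0.15), np.float64(0.079), np.float64(0.149), np.float64(0.079)] yaw -3.897209445860237 -3.6681982700153517 -4.273702151721125
shoe [[ 0.586   0.0022]
 [ 0.5815 -0.0588]
 [ 0.5268 -0.0539]
 [ 0.5313  0.0078]] [ 0.55639254 -0.02566241] yaw -5.857565767388739 -5.199253109680614 -4.200690990000695 -4.124264111483896 [np.float64(0.055), np.float64(0.061), np.float64(0.055), np.float64(0.062)]
nose [[ 0.6712 -0.0374]
 [ 0.5823 -0.0281]] -6.000193188467821
fence marks [[ 0.6023 -0.1609]
 [ 0.608  -0.2309]
 [ 0.6135 -0.301 ]] 4.5683215304440665
fence edge 4.2069439780945
roof right [[0.5362 0.0863]
 [0.5938 0.0862]] -0.12599652080578813
roof front [[0.5938 0.0862]
 [0.5932 0.272 ]] 0.20370957569659254 0.18583894124217037
ledge [[0.6927 0.0839]
 [0.6934 0.2776]
 [0.5368 0.0846]] -0.221406958085268 -0.2602732945405674 0.19363420517064994
caps [[0.5701 0.1191]
 [0.5696 0.1811]
 [0.5697 0.2436]] 0.18771762087510524
```

Run:
```python
from h import *
st(); togo([0.5615,-0.0265,0.15],-5.2)
```

```text
t 4.22 p [ 0.4415 -0.0956  0.3395] yaw y-axis [-0.07  -0.998  0.001] z [-0.    -0.001 -1.   ] w 0.0852 F [ 0.5 -1.4  0.3] q [ 0.26  0.19 -0.13  1.81  0.03  1.14 -1.52]
dp [ 0.958 -0.645  1.578] rot [0.0003 0.0001 0.0066]
```

Emit:
{"api": "move_arm", "payload": {"rows": [{"dp":[0.19,-0.13,0.28],"delta_rot":[0,0,0.0066],"hand":-1},{"dp":[0.19,-0.13,0.28],"delta_rot":[0,0,0],"hand":-1},{"dp":[0.19,-0.13,0.28],"delta_rot":[0,0,0],"hand":-1},{"dp":[0.19,-0.13,0.28],"delta_rot":[0,0,0],"hand":-1},{"dp":[0.19,-0.13,0.28],"delta_rot":[0,0,0],"hand":-1}]}}

```text
t: 4.63
ee_pos: [0.5578, -0.0314, 0.1773]
tool_rot: [0.001, 0.999, -0.047, 0.0]
wrist_force: [0.4, 0.6, 0.6]
gripper_width: 0.0854
```

Emit:
{"api": "move_arm", "payload": {"rows": [{"dp":[0,0,0],"delta_rot":[0,0,0],"hand":-1},{"dp":[0,0,0],"delta_rot":[0,0,0],"hand":-1},{"dp":[0,0,0],"delta_rot":[0,0,0],"hand":-1}]}}

```text
t: 4.88
ee_pos: [0.5567, -0.0314, 0.179]
tool_rot: [0.001, 0.999, -0.046, -0.0]
wrist_force: [-0.2, -0.3, 0.5]
gripper_width: 0.0856
```

Run:
```python
from h import *
st(); togo([0.5615,-0.0265,0.038],-5.2)
p=snap("wrist","w3");
```

```text
t 4.88 p [ 0.5567 -0.0314  0.179 ] yaw y-axis [-0.092 -0.996  0.001] z [-0.    -0.001 -1.   ] w 0.0856 F [-0.2 -0.3  0.5] q [ 0.1   0.52 -0.14  1.8   0.09  0.84 -1.75]
dp [ 0.037 -0.046  1.175] rot [ 0.0004  0.0001 -0.0004]
```

Emit:
{"api": "move_arm", "payload": {"rows": [{"dp":[0.037,-0.046,0.29],"delta_rot":[0,0,0],"hand":-1},{"dp":[0,0,0.3],"delta_rot":[0,0,0],"hand":-1},{"dp":[0,0,0.3],"delta_rot":[0,0,0],"hand":-1},{"dp":[0,0,0.28],"delta_rot":[0,0,0],"hand":-1},{"dp":[0,0,0],"delta_rot":[0,0,0],"hand":-1}]}}

```text
t: 5.35
ee_pos: [0.558, -0.0259, 0.0351]
tool_rot: [0.001, 0.999, -0.046, -0.004]
wrist_force: [-1.2, 1.1, -0.2]
gripper_width: 0.0855
```

Run:
```python
from h import *
st(); togo([0.5615,-0.0265,0.038],-5.2)
```

```text
t 5.35 p [ 0.558  -0.0259  0.0351] yaw y-axis [-0.091 -0.996  0.002] z [-0.008 -0.001 -1.   ] w 0.0855 F [-1.2  1.1 -0.2] q [ 0.06  0.73 -0.1   1.9   0.14  0.53 -1.8 ]
dp [ 0.029  0.003 -0.024] rot [ 0.0005  0.0024 -0.0002]
```

Close on the grip.

Emit:
{"api": "move_arm", "payload": {"rows": [{"dp":[0,0,0],"delta_rot":[0,0,0],"hand":0.3},{"dp":[0,0,0],"delta_rot":[0,0,0],"hand":1},{"dp":[0,0,0],"delta_rot":[0,0,0],"hand":1},{"dp":[0,0,0],"delta_rot":[0,0,0],"hand":1},{"dp":[0,0,0],"delta_rot":[0,0,0],"hand":1}]}}

```text
t: 5.77
ee_pos: [0.5634, -0.0244, 0.0403]
tool_rot: [-0.0, 0.999, -0.045, 0.002]
wrist_force: [0.1, 0.7, 1.2]
gripper_width: 0.0252
```

Emit:
{"api": "move_arm", "payload": {"rows": [{"dp":[0,0,0],"delta_rot":[0,0,0],"hand":1},{"dp":[0,0,0],"delta_rot":[0,0,0],"hand":1},{"dp":[0,0,0],"delta_rot":[0,0,0],"hand":1},{"dp":[0,0,0],"delta_rot":[0,0,0],"hand":1}]}}

```text
t: 6.1
ee_pos: [0.5632, -0.024, 0.0401]
tool_rot: [-0.0, 0.999, -0.045, 0.001]
wrist_force: [-1.9, 0.6, 9.4]
gripper_width: 0.0166
```

Run:
```python
from h import *
st()
p=snap("wrist","w4");
```

```text
t 6.10 p [ 0.5632 -0.024   0.0401] yaw y-axis [-0.089 -0.996 -0.   ] z [ 0.003  0.    -1.   ] w 0.0166 F [-1.9  0.6  9.4] q [ 0.06  0.72 -0.1   1.89  0.14  0.53 -1.8 ]
```

Emit:
{"api": "move_arm", "payload": {"rows": [{"dp":[0,0,-0.1],"delta_rot":[0,0,0],"hand":1},{"dp":[0,0,-0.2],"delta_rot":[0,0,0],"hand":1},{"dp":[0,0,-0.2],"delta_rot":[0,0,0],"hand":1},{"dp":[0,0,-0.1],"delta_rot":[0,0,0],"hand":1},{"dp":[0,0,0],"delta_rot":[0,0,0],"hand":1}]}}

```text
t: 6.57
ee_pos: [0.5639, -0.0243, 0.1134]
tool_rot: [-0.0, 0.999, -0.045, 0.003]
wrist_force: [-0.1, 0.4, -4.2]
gripper_width: 0.0163
```

Run:
```python
from h import *
st(); togo([0.415,0.119,0.11],0)
p=snap("wrist","w5");
```

```text
t 6.57 p [ 0.5639 -0.0243  0.1134] yaw y-axis [-0.09  -0.996 -0.   ] z [ 0.005 -0.    -1.   ] w 0.0163 F [-0.1  0.4 -4.2] q [ 0.08  0.61 -0.13  1.84  0.11  0.69 -1.78]
dp [-1.343 -1.078  0.022] rot [-0.0001 -0.0017 -0.0285]
```

Run:
```python
from h import *
p=snap("wrist"); o=get_obs()
for uv in [(318,38),(318,150)]:
  for z in (.008,.014):
    c=onz(p,[uv],o["ee_pos"][2]-z)[0]; print(uv,z,rot(o["tool_rot"]).inv().apply(c-o["ee_pos"]).round(4))
```

```text
(318, 38) 0.008 [0.1101 0.0013 0.008 ]
(318, 38) 0.014 [0.1115 0.0013 0.014 ]
(318, 150) 0.008 [0.0454 0.0013 0.008 ]
(318, 150) 0.014 [0.0447 0.0013 0.014 ]
```

Emit:
{"api": "move_arm", "payload": {"rows": [{"dp":[-0.22,-0.09,0],"delta_rot":[0,0,-0.0285],"hand":1},{"dp":[-0.27,-0.23,0],"delta_rot":[0,0,0],"hand":1},{"dp":[-0.27,-0.23,0],"delta_rot":[0,0,0],"hand":1},{"dp":[-0.27,-0.23,0],"delta_rot":[0,0,0],"hand":1},{"dp":[-0.2,-0.2,0],"delta_rot":[0,0,0],"hand":1}]}}

```text
t: 7.08
ee_pos: [0.4127, 0.0944, 0.1091]
tool_rot: [0.001, 1.0, 0.0, -0.003]
wrist_force: [-0.4, -0.5, -4.0]
gripper_width: 0.0166
```

Emit:
{"api": "move_arm", "payload": {"rows": [{"dp":[0,0,0],"delta_rot":[0,0,0],"hand":1},{"dp":[0,0,0],"delta_rot":[0,0,0],"hand":1}]}}

```text
t: 7.25
ee_pos: [0.4149, 0.0953, 0.1095]
tool_rot: [0.0, 1.0, 0.002, -0.002]
wrist_force: [1.9, -0.9, -3.8]
gripper_width: 0.0163
```

Run:
```python
from h import *
st(); togo([0.415,0.119,0.11],0)
p=snap("wrist","w6");
```

```text
t 7.25 p [0.4149 0.0953 0.1095] yaw y-axis [ 0.005 -1.     0.   ] z [-0.003 -0.    -1.   ] w 0.0163 F [ 1.9 -0.9 -3.8] q [-0.2   0.47 -0.13  2.2   0.13  0.48 -1.99]
dp [ 0.002 -0.198 -0.004] rot [0.0001 0.0011 0.0016]
```

Emit:
{"api": "move_arm", "payload": {"rows": [{"dp":[-0.03,-0.205,0],"delta_rot":[0,0.0011,0.0016],"hand":1},{"dp":[0,0,0.2],"delta_rot":[0,0,0],"hand":1},{"dp":[0,0,0.2],"delta_rot":[0,0,0],"hand":1},{"dp":[0,0,0.1],"delta_rot":[0,0,0],"hand":1},{"dp":[0,0,0.05],"delta_rot":[0,0,0],"hand":1}]}}

```text
t: 7.72
ee_pos: [0.4139, 0.1171, 0.0422]
tool_rot: [0.001, 1.0, -0.003, 0.0]
wrist_force: [-0.1, 0.3, -5.0]
gripper_width: 0.0166
```

Emit:
{"api": "move_arm", "payload": {"rows": [{"dp":[0,0,0],"delta_rot":[0,0,0],"hand":1},{"dp":[0,0,0],"delta_rot":[0,0,0],"hand":1}]}}

```text
t: 7.88
ee_pos: [0.4148, 0.118, 0.0441]
tool_rot: [0.0, 1.0, -0.003, 0.002]
wrist_force: [-0.2, -0.0, -4.0]
gripper_width: 0.0163
```

Run:
```python
from h import *
st(); togo([0.42,0.120,0.040],0)
p=snap("wrist","w7");
```

```text
t 7.88 p [0.4148 0.118  0.0441] yaw y-axis [-0.006 -1.     0.   ] z [ 0.003 -0.    -1.   ] w 0.0163 F [-0.2 -0.  -4. ] q [-0.29  0.61 -0.08  2.24  0.16  0.3  -2.08]
dp [ 0.043 -0.017  0.035] rot [ 0.0001 -0.0011 -0.002 ]
```

Run:
```python
from h import *
p=snap("wrist"); crop(p,"w7c",0,0,400,60,2)
for z in (.015,.02): print(onz(p,[(312,22),(207,23),(107,26),(318,40)],z).round(4))
```

```text
[[0.5382 0.1199 0.015 ]
 [0.5386 0.187  0.015 ]
 [0.539  0.253  0.015 ]
 [0.5276 0.1162 0.015 ]]
[[0.5368 0.1199 0.02  ]
 [0.5372 0.1853 0.02  ]
 [0.5376 0.2497 0.02  ]
 [0.5264 0.1162 0.02  ]]
```

Emit:
{"api": "move_arm", "payload": {"rows": [{"dp":[0,-0.027,0.035],"delta_rot":[0,0,-0.002],"hand":1},{"dp":[0.06,0,0],"delta_rot":[0,0,0],"hand":1},{"dp":[0.06,0,0],"delta_rot":[0,0,0],"hand":1},{"dp":[0.06,0,0],"delta_rot":[0,0,0],"hand":1},{"dp":[0,0,0],"delta_rot":[0,0,0],"hand":1}]}}

```text
t: 8.4
ee_pos: [0.4363, 0.1227, 0.042]
tool_rot: [-0.0, 1.0, 0.001, 0.002]
wrist_force: [-4.1, 1.4, 16.6]
gripper_width: 0.0167
```

Run:
```python
from h import *
st(); togo([0.510,0.121,0.040],0)
p=snap("wrist","w8");
```

```text
t 8.40 p [0.4363 0.1227 0.042 ] yaw y-axis [ 0.002 -1.    -0.001] z [ 0.004  0.001 -1.   ] w 0.0167 F [-4.1  1.4 16.6] q [-0.27  0.63 -0.09  2.19  0.16  0.33 -2.07]
dp [0.614 0.016 0.019] rot [-0.0002 -0.0014  0.0008]
```

Emit:
{"api": "move_arm", "payload": {"rows": [{"dp":[0,0,0],"delta_rot":[0,0,0],"hand":-0.3},{"dp":[0,0,0],"delta_rot":[0,0,0],"hand":-0.3},{"dp":[0,0,0],"delta_rot":[0,0,0],"hand":-0.3},{"dp":[0,0,0],"delta_rot":[0,0,0],"hand":-0.3}]}}

```text
t: 8.78
ee_pos: [0.4365, 0.122, 0.0404]
tool_rot: [-0.0, 1.0, 0.001, 0.002]
wrist_force: [0.0, 0.4, 0.1]
gripper_width: 0.0555
```

Run:
```python
from h import *
st(); 
p=snap("wrist","w9"); 
print([(np.round(r["point"],4).tolist(),round(r["conf"],2)) for r in tip_of(p,"pusher_grip")[:2]])
```

```text
t 8.78 p [0.4365 0.122  0.0404] yaw y-axis [ 0.001 -1.    -0.   ] z [ 0.005  0.    -1.   ] w 0.0555 F [0.  0.4 0.1] q [-0.28  0.63 -0.09  2.19  0.16  0.33 -2.07]
[([0.4168, 0.1218, 0.0555], 0.66)]
```

Run:
```python
from h import *
p=snap("wrist"); 
print(onz(p,[(313,73),(316,190)],.032).round(4)); print(onz(p,[(279,203),(357,200),(357,267),(281,269)],.006).round(4))
crop(p,"w9c",240,40,400,310,2.2)
```

```text
[[0.5257 0.1236 0.032 ]
 [0.4547 0.1219 0.032 ]]
[[0.4383 0.1496 0.006 ]
 [0.4406 0.0915 0.006 ]
 [0.3854 0.0895 0.006 ]
 [0.3836 0.1498 0.006 ]]
```

Emit:
{"api": "move_arm", "payload": {"rows": [{"dp":[-0.08,0.01,0],"delta_rot":[0,0,-0.009],"hand":-0.3},{"dp":[-0.08,0,0],"delta_rot":[0,0,0],"hand":-0.3},{"dp":[0,0,0],"delta_rot":[0,0,0],"hand":1},{"dp":[0,0,0],"delta_rot":[0,0,0],"hand":1},{"dp":[0,0,0],"delta_rot":[0,0,0],"hand":1}]}}

```text
t: 9.35
ee_pos: [0.4168, 0.1206, 0.0402]
tool_rot: [-0.0, 1.0, 0.015, 0.002]
wrist_force: [0.5, 2.5, 2.5]
gripper_width: 0.0198
```

Emit:
{"api": "move_arm", "payload": {"rows": [{"dp":[0,0,0],"delta_rot":[0,0,0],"hand":1},{"dp":[0,0,0],"delta_rot":[0,0,0],"hand":1},{"dp":[0,0,0],"delta_rot":[0,0,0],"hand":1},{"dp":[0,0,0],"delta_rot":[0,0,0],"hand":1}]}}

```text
t: 9.68
ee_pos: [0.4169, 0.1211, 0.0403]
tool_rot: [-0.0, 1.0, 0.015, 0.002]
wrist_force: [-1.4, 1.8, 5.0]
gripper_width: 0.0168
```

Run:
```python
from h import *
st(); togo([0.425,0.1205,0.042],0)
p=snap("wrist","w10");
```

```text
t 9.68 p [0.4169 0.1211 0.0403] yaw y-axis [ 0.03  -1.    -0.001] z [ 0.004  0.001 -1.   ] w 0.0168 F [-1.4  1.8  5. ] q [-0.29  0.62 -0.09  2.24  0.18  0.29 -2.07]
dp [ 0.067  0.007 -0.014] rot [-0.0002 -0.0013  0.0096]
```

Emit:
{"api": "move_arm", "payload": {"rows": [{"dp":[0,0,-0.03],"delta_rot":[0,0,0.0096],"hand":1},{"dp":[0.04,0,0],"delta_rot":[0,0,0],"hand":1},{"dp":[0.08,0,0],"delta_rot":[0,0,0],"hand":1},{"dp":[0.08,0,0],"delta_rot":[0,0,0],"hand":1},{"dp":[0,0,0],"delta_rot":[0,0,0],"hand":1}]}}

```text
t: 10.15
ee_pos: [0.4437, 0.1202, 0.0436]
tool_rot: [-0.0, 1.0, -0.001, 0.003]
wrist_force: [0.4, 0.1, -4.5]
gripper_width: 0.0167
```

Run:
```python
from h import *
st(); togo([0.510,0.121,0.041],0)
p=snap("wrist","w11");
```

```text
t 10.15 p [0.4437 0.1202 0.0436] yaw y-axis [-0.002 -1.    -0.   ] z [ 0.006  0.    -1.   ] w 0.0167 F [ 0.4  0.1 -4.5] q [-0.26  0.63 -0.09  2.17  0.17  0.35 -2.07]
dp [ 0.552 -0.008  0.025] rot [-0.0002 -0.0019 -0.0007]
```

Emit:
{"api": "move_arm", "payload": {"rows": [{"dp":[0.1,0,0.015],"delta_rot":[0,0,0],"hand":1},{"dp":[0.1,0,0],"delta_rot":[0,0,0],"hand":1},{"dp":[0.1,0,0],"delta_rot":[0,0,0],"hand":1},{"dp":[0.1,0,0],"delta_rot":[0,0,0],"hand":1},{"dp":[0,0,0],"delta_rot":[0,0,0],"hand":1}]}}

```text
t: 10.62
ee_pos: [0.4882, 0.1199, 0.0421]
tool_rot: [0.0, 1.0, -0.001, 0.001]
wrist_force: [1.2, 0.1, -5.2]
gripper_width: 0.0167
```

Run:
```python
from h import *
st(); togo([0.510,0.121,0.041],0)
p=snap("wrist","w12"); p=snap("scene"); crop(p,"s12",380,180,530,310,4)
```

```text
t 10.62 p [0.4882 0.1199 0.0421] yaw y-axis [-0.001 -1.     0.001] z [ 0.001 -0.001 -1.   ] w 0.0167 F [ 1.2  0.1 -5.2] q [-0.22  0.67 -0.11  2.05  0.16  0.43 -2.03]
dp [ 0.182 -0.009  0.009] rot [ 0.0002 -0.0005 -0.0003]
```

Emit:
{"api": "move_arm", "payload": {"rows": [{"dp":[0.1,0,0],"delta_rot":[0,0,0],"hand":1},{"dp":[0.08,0,0],"delta_rot":[0,0,0],"hand":1},{"dp":[0,0,0],"delta_rot":[0,0,0],"hand":1},{"dp":[-0.1,0,0],"delta_rot":[0,0,0],"hand":1},{"dp":[-0.2,0,0],"delta_rot":[0,0,0],"hand":1}]}}

```text
t: 11.13
ee_pos: [0.4785, 0.1209, 0.0425]
tool_rot: [-0.001, 1.0, -0.001, 0.005]
wrist_force: [1.9, 1.4, -4.7]
gripper_width: 0.0163
```

Emit:
{"api": "move_arm", "payload": {"rows": [{"dp":[-0.2,0,0],"delta_rot":[0,0,0],"hand":1},{"dp":[-0.2,0,0],"delta_rot":[0,0,0],"hand":1},{"dp":[-0.12,0,0],"delta_rot":[0,0,0],"hand":1},{"dp":[0,0,0],"delta_rot":[0,0,0],"hand":1},{"dp":[0,0,0],"delta_rot":[0,0,0],"hand":1}]}}

```text
t: 11.55
ee_pos: [0.4114, 0.1204, 0.0419]
tool_rot: [0.0, 1.0, 0.0, 0.002]
wrist_force: [2.0, 0.1, -4.1]
gripper_width: 0.0165
```

Run:
```python
from h import *
st(); togo([0.415,0.183,0.043],0)
p=snap("wrist","w13")
```

```text
t 11.55 p [0.4114 0.1204 0.0419] yaw y-axis [ 0. -1.  0.] z [ 0.004 -0.    -1.   ] w 0.0165 F [ 2.   0.1 -4.1] q [-0.29  0.61 -0.08  2.25  0.17  0.29 -2.09]
dp [ 0.03  -0.522 -0.009] rot [ 0.     -0.0012  0.0001]
```

Emit:
{"api": "move_arm", "payload": {"rows": [{"dp":[0,-0.13,0],"delta_rot":[0,0,0],"hand":1},{"dp":[0,-0.13,0],"delta_rot":[0,0,0],"hand":1},{"dp":[0,-0.13,0],"delta_rot":[0,0,0],"hand":1},{"dp":[0,-0.127,0],"delta_rot":[0,0,0],"hand":1},{"dp":[0,0,0],"delta_rot":[0,0,0],"hand":1}]}}

```text
t: 12.02
ee_pos: [0.4143, 0.1872, 0.0421]
tool_rot: [-0.002, 1.0, 0.002, 0.004]
wrist_force: [1.1, 1.0, -4.9]
gripper_width: 0.0166
```

Run:
```python
from h import *
st(); togo([0.415,0.1826,0.042],0)
p=snap("wrist","w14")
```

```text
t 12.02 p [0.4143 0.1872 0.0421] yaw y-axis [ 0.003 -1.    -0.005] z [ 0.008  0.005 -1.   ] w 0.0166 F [ 1.1  1.  -4.9] q [-0.44  0.63 -0.07  2.19  0.13  0.32 -2.19]
dp [0.006 0.038 0.001] rot [-0.0015 -0.0024  0.001 ]
```

Emit:
{"api": "move_arm", "payload": {"rows": [{"dp":[0,0,0],"delta_rot":[0,0,0],"hand":1},{"dp":[0,0,0],"delta_rot":[0,0,0],"hand":1}]}}

```text
t: 12.23
ee_pos: [0.4123, 0.1814, 0.0418]
tool_rot: [0.0, 1.0, -0.001, 0.002]
wrist_force: [-0.7, 0.2, -4.5]
gripper_width: 0.0166
```

Run:
```python
from h import *
st(); togo([0.415,0.1825,0.042],0)
```

```text
t 12.23 p [0.4123 0.1814 0.0418] yaw y-axis [-0.002 -1.     0.001] z [ 0.004 -0.001 -1.   ] w 0.0166 F [-0.7  0.2 -4.5] q [-0.43  0.62 -0.07  2.19  0.13  0.33 -2.18]
dp [ 0.023 -0.009 -0.002] rot [ 0.0002 -0.0011 -0.0006]
```

Emit:
{"api": "move_arm", "payload": {"rows": [{"dp":[0.1,-0.007,0],"delta_rot":[0,0,0],"hand":1},{"dp":[0.1,0,0],"delta_rot":[0,0,0],"hand":1},{"dp":[0.1,0,0],"delta_rot":[0,0,0],"hand":1},{"dp":[0.05,0,0],"delta_rot":[0,0,0],"hand":1},{"dp":[0,0,0],"delta_rot":[0,0,0],"hand":1}]}}

```text
t: 12.65
ee_pos: [0.4522, 0.1813, 0.0415]
tool_rot: [0.001, 1.0, -0.001, -0.0]
wrist_force: [-2.9, 0.9, -2.5]
gripper_width: 0.0165
```

Emit:
{"api": "move_arm", "payload": {"rows": [{"dp":[0.1,0,0],"delta_rot":[0,0,0],"hand":1},{"dp":[0.1,0,0],"delta_rot":[0,0,0],"hand":1},{"dp":[0.1,0,0],"delta_rot":[0,0,0],"hand":1},{"dp":[0.1,0,0],"delta_rot":[0,0,0],"hand":1},{"dp":[0.04,0,0],"delta_rot":[0,0,0],"hand":1}]}}

```text
t: 13.07
ee_pos: [0.5086, 0.1819, 0.0421]
tool_rot: [0.0, 1.0, -0.001, 0.003]
wrist_force: [-0.2, 0.6, -4.7]
gripper_width: 0.0163
```

Run:
```python
from h import *
st(); togo([0.51,0.1825,0.042],0)
p=snap("wrist","w15")
```

```text
t 13.07 p [0.5086 0.1819 0.0421] yaw y-axis [-0.003 -1.     0.   ] z [ 0.005 -0.    -1.   ] w 0.0163 F [-0.2  0.6 -4.7] q [-0.33  0.7  -0.1   1.96  0.14  0.49 -2.1 ]
dp [ 0.012 -0.005  0.001] rot [ 0.0001 -0.0016 -0.0009]
```

Emit:
{"api": "move_arm", "payload": {"rows": [{"dp":[-0.1,0,0],"delta_rot":[0,0,0],"hand":1},{"dp":[-0.2,0,0],"delta_rot":[0,0,0],"hand":1},{"dp":[-0.2,0,0],"delta_rot":[0,0,0],"hand":1},{"dp":[-0.2,0,0],"delta_rot":[0,0,0],"hand":1},{"dp":[-0.09,0,0],"delta_rot":[0,0,0],"hand":1}]}}

```text
t: 13.53
ee_pos: [0.407, 0.1819, 0.0418]
tool_rot: [0.001, 1.0, 0.0, -0.001]
wrist_force: [-1.2, 0.1, -5.0]
gripper_width: 0.0163
```

Emit:
{"api": "move_arm", "payload": {"rows": [{"dp":[0,-0.05,0],"delta_rot":[0,0,0],"hand":1},{"dp":[0,-0.15,0],"delta_rot":[0,0,0],"hand":1},{"dp":[0,-0.17,0],"delta_rot":[0,0,0],"hand":1},{"dp":[0,-0.1,0],"delta_rot":[0,0,0],"hand":1},{"dp":[0,-0.05,0],"delta_rot":[0,0,0],"hand":1}]}}

```text
t: 13.95
ee_pos: [0.4126, 0.2484, 0.0421]
tool_rot: [-0.001, 1.0, 0.001, 0.003]
wrist_force: [0.4, 0.9, -4.1]
gripper_width: 0.0166
```

Emit:
{"api": "move_arm", "payload": {"rows": [{"dp":[0,0,0],"delta_rot":[0,0,0],"hand":1},{"dp":[0,0,0],"delta_rot":[0,0,0],"hand":1},{"dp":[0,0,0],"delta_rot":[0,0,0],"hand":1}]}}

```text
t: 14.2
ee_pos: [0.4117, 0.2439, 0.0417]
tool_rot: [0.001, 1.0, -0.001, 0.001]
wrist_force: [1.1, 0.2, -4.9]
gripper_width: 0.0159
```

Run:
```python
from h import *
st(); togo([0.415,0.2445,0.042],0)
p=snap("wrist","w16")
```

```text
t 14.20 p [0.4117 0.2439 0.0417] yaw y-axis [-0.002 -1.     0.002] z [ 0.003 -0.002 -1.   ] w 0.0159 F [ 1.1  0.2 -4.9] q [-0.56  0.65 -0.06  2.12  0.1   0.38 -2.27]
dp [ 0.028 -0.005 -0.002] rot [ 0.0006 -0.0008 -0.0007]
```

Emit:
{"api": "move_arm", "payload": {"rows": [{"dp":[0.1,0,0],"delta_rot":[0,0,0],"hand":1},{"dp":[0.1,0,0],"delta_rot":[0,0,0],"hand":1},{"dp":[0.1,0,0],"delta_rot":[0,0,0],"hand":1},{"dp":[0.05,0,0],"delta_rot":[0,0,0],"hand":1},{"dp":[0,0,0],"delta_rot":[0,0,0],"hand":1}]}}

```text
t: 14.67
ee_pos: [0.4523, 0.2437, 0.0415]
tool_rot: [0.001, 1.0, -0.001, -0.0]
wrist_force: [-2.5, 0.2, -2.8]
gripper_width: 0.0164
```

Emit:
{"api": "move_arm", "payload": {"rows": [{"dp":[0.1,0,0],"delta_rot":[0,0,0],"hand":1},{"dp":[0.1,0,0],"delta_rot":[0,0,0],"hand":1},{"dp":[0.1,0,0],"delta_rot":[0,0,0],"hand":1},{"dp":[0.1,0,0],"delta_rot":[0,0,0],"hand":1},{"dp":[0.04,0,0],"delta_rot":[0,0,0],"hand":1}]}}

```text
t: 15.08
ee_pos: [0.5084, 0.2441, 0.0421]
tool_rot: [0.0, 1.0, -0.001, 0.002]
wrist_force: [0.1, -0.2, -5.3]
gripper_width: 0.016
```

Run:
```python
from h import *
st(); togo([0.51,0.244,0.042],0)
p=snap("wrist","w17");p=snap("scene"); crop(p,"s17",380,180,530,310,4)
```

```text
t 15.08 p [0.5084 0.2441 0.0421] yaw y-axis [-0.003 -1.     0.001] z [ 0.005 -0.001 -1.   ] w 0.0160 F [ 0.1 -0.2 -5.3] q [-0.45  0.72 -0.08  1.89  0.11  0.53 -2.18]
dp [0.014 0.001 0.001] rot [ 0.0002 -0.0014 -0.0009]
```

Emit:
{"api": "move_arm", "payload": {"rows": [{"dp":[-0.1,0,0],"delta_rot":[0,0,0],"hand":1},{"dp":[-0.2,0,0],"delta_rot":[0,0,0],"hand":1},{"dp":[-0.2,0,0],"delta_rot":[0,0,0],"hand":1},{"dp":[-0.2,0,0],"delta_rot":[0,0,0],"hand":1},{"dp":[-0.08,0,-0.05],"delta_rot":[0,0,0],"hand":1}]}}

```text
t: 15.6
ee_pos: [0.4071, 0.2441, 0.0471]
tool_rot: [0.002, 1.0, 0.001, -0.002]
wrist_force: [-2.4, -1.8, -4.1]
gripper_width: 0.0167
```

Emit:
{"api": "move_arm", "payload": {"rows": [{"dp":[0,0,-0.2],"delta_rot":[0,0,0],"hand":1},{"dp":[0,0,-0.25],"delta_rot":[0,0,0],"hand":1},{"dp":[0,0,-0.2],"delta_rot":[0,0,0],"hand":1},{"dp":[0.1,0.27,0],"delta_rot":[0,0,0],"hand":1},{"dp":[0.12,0.27,0],"delta_rot":[0,0,0],"hand":1}]}}

```text
t: 16.02
ee_pos: [0.4403, 0.1831, 0.1284]
tool_rot: [-0.002, 1.0, 0.003, 0.004]
wrist_force: [1.8, -1.2, -4.3]
gripper_width: 0.0163
```

Emit:
{"api": "move_arm", "payload": {"rows": [{"dp":[0.12,0.27,0],"delta_rot":[0,0,0],"hand":1},{"dp":[0.15,0.27,0],"delta_rot":[0,0,0],"hand":1},{"dp":[0.16,0.27,0],"delta_rot":[0,0,0],"hand":1},{"dp":[0.16,0.27,0],"delta_rot":[0,0,0],"hand":1},{"dp":[0.16,0.27,0],"delta_rot":[0,0,0],"hand":1}]}}

```text
t: 16.43
ee_pos: [0.5298, 0.0166, 0.1269]
tool_rot: [0.0, 1.0, -0.0, 0.002]
wrist_force: [0.5, 0.3, -4.6]
gripper_width: 0.0164
```

Run:
```python
from h import *
st(); togo([0.568,-0.031,0.044],-4)
```

```text
t 16.43 p [0.5298 0.0166 0.1269] yaw y-axis [-0.001 -1.     0.   ] z [ 0.004 -0.    -1.   ] w 0.0164 F [ 0.5  0.3 -4.6] q [-0.01  0.55 -0.12  1.92  0.1   0.67 -1.75]
dp [0.315 0.396 0.693] rot [ 0.     -0.0014  0.0219]
```

Emit:
{"api": "move_arm", "payload": {"rows": [{"dp":[0.15,0.2,0],"delta_rot":[0,0,0.0219],"hand":1},{"dp":[0.13,0.15,0.2],"delta_rot":[0,0,0],"hand":1},{"dp":[0,0,0.2],"delta_rot":[0,0,0],"hand":1},{"dp":[0,0,0],"delta_rot":[0,0,0],"hand":1},{"dp":[0,0,0],"delta_rot":[0,0,0],"hand":1}]}}

```text
t: 16.85
ee_pos: [0.5597, -0.0246, 0.0776]
tool_rot: [-0.0, 0.999, -0.035, -0.0]
wrist_force: [-0.6, 0.1, -4.1]
gripper_width: 0.0166
```

Run:
```python
from h import *
st(); togo([0.568,-0.031,0.044],-4)
p=snap("wrist","w18")
```

```text
t 16.85 p [ 0.5597 -0.0246  0.0776] yaw y-axis [-0.07  -0.998 -0.   ] z [-0.001  0.    -1.   ] w 0.0166 F [-0.6  0.1 -4.1] q [ 0.05  0.66 -0.09  1.88  0.1   0.61 -1.74]
dp [0.073 0.049 0.28 ] rot [-0.      0.0002 -0.0001]
```

Emit:
{"api": "move_arm", "payload": {"rows": [{"dp":[0.073,0.049,0.1],"delta_rot":[0,0,0],"hand":1},{"dp":[0,0,0.13],"delta_rot":[0,0,0],"hand":1},{"dp":[0,0,0.05],"delta_rot":[0,0,0],"hand":1},{"dp":[0,0,0.01],"delta_rot":[0,0,0],"hand":1},{"dp":[0,0,0],"delta_rot":[0,0,0],"hand":1}]}}

```text
t: 17.32
ee_pos: [0.5698, -0.0299, 0.0443]
tool_rot: [-0.0, 0.999, -0.034, 0.002]
wrist_force: [0.4, 0.6, -5.0]
gripper_width: 0.0166
```

Run:
```python
from h import *
st(); togo([0.568,-0.031,0.042],-4)
```

```text
t 17.32 p [ 0.5698 -0.0299  0.0443] yaw y-axis [-0.068 -0.998 -0.001] z [ 0.004  0.    -1.   ] w 0.0166 F [ 0.4  0.6 -5. ] q [ 0.06  0.72 -0.08  1.87  0.11  0.55 -1.74]
dp [-0.015  0.01   0.019] rot [-0.0002 -0.0011  0.0005]
```

Emit:
{"api": "move_arm", "payload": {"rows": [{"dp":[0,0,0.02],"delta_rot":[0,0,0],"hand":1},{"dp":[0,0,0.01],"delta_rot":[0,0,0],"hand":1},{"dp":[0,0,0],"delta_rot":[0,0,0],"hand":1}]}}

```text
t: 17.57
ee_pos: [0.5704, -0.0303, 0.0407]
tool_rot: [-0.0, 0.999, -0.035, 0.002]
wrist_force: [-0.2, 1.0, -2.2]
gripper_width: 0.0165
```

Emit:
{"api": "move_arm", "payload": {"rows": [{"dp":[0,0,0.003],"delta_rot":[0,0,0],"hand":0.4},{"dp":[0,0,0],"delta_rot":[0,0,0],"hand":0.2},{"dp":[0,0,0],"delta_rot":[0,0,0],"hand":0},{"dp":[0,0,0],"delta_rot":[0,0,0],"hand":-0.2},{"dp":[0,0,0],"delta_rot":[0,0,0],"hand":-0.2}]}}

```text
t: 17.98
ee_pos: [0.5704, -0.0309, 0.04]
tool_rot: [-0.0, 0.999, -0.035, 0.002]
wrist_force: [0.6, 0.1, 0.2]
gripper_width: 0.0509
```

Emit:
{"api": "move_arm", "payload": {"rows": [{"dp":[0,0,0],"delta_rot":[0,0,0],"hand":-0.3},{"dp":[0,0,-0.1],"delta_rot":[0,0,0],"hand":-0.3},{"dp":[0,0,-0.25],"delta_rot":[0,0,0],"hand":-0.3},{"dp":[0,0,-0.3],"delta_rot":[0,0,0],"hand":-0.3},{"dp":[0,0,-0.3],"delta_rot":[0,0,0],"hand":-0.3}]}}

```text
t: 18.4
ee_pos: [0.5689, -0.0307, 0.1553]
tool_rot: [-0.0, 0.999, -0.035, 0.001]
wrist_force: [0.6, -0.2, 0.5]
gripper_width: 0.0556
```

Run:
```python
from h import *
st()
p=snap("wrist","w19");
```

```text
t 18.40 p [ 0.5689 -0.0307  0.1553] yaw y-axis [-0.069 -0.998 -0.   ] z [ 0.002  0.    -1.   ] w 0.0556 F [ 0.6 -0.2  0.5] q [ 0.07  0.56 -0.11  1.79  0.08  0.79 -1.71]
```

Run:
```python
from h import *
togo([0.59,0.18,0.25],0)
```

```text
dp [ 0.021 -1.762 -0.725] rot [-0.0001 -0.0049 -0.0221]
```

Emit:
{"api": "move_arm", "payload": {"rows": [{"dp":[0,-0.2,-0.25],"delta_rot":[0,0,-0.0221],"hand":-0.3},{"dp":[0.03,-0.33,-0.25],"delta_rot":[0,0,0],"hand":-0.3},{"dp":[0.03,-0.33,-0.15],"delta_rot":[0,0,0],"hand":-0.3},{"dp":[0.03,-0.33,0],"delta_rot":[0,0,0],"hand":-0.3},{"dp":[0.03,-0.33,0],"delta_rot":[0,0,0],"hand":-0.3}]}}

```text
t: 18.87
ee_pos: [0.5857, 0.1449, 0.2288]
tool_rot: [-0.001, 1.0, -0.001, 0.004]
wrist_force: [-0.1, -0.8, -0.4]
gripper_width: 0.0556
```

Emit:
{"api": "move_arm", "payload": {"rows": [{"dp":[0,-0.15,0],"delta_rot":[0,0,0],"hand":-0.3},{"dp":[0,0,0],"delta_rot":[0,0,0],"hand":-0.3},{"dp":[0,0,0],"delta_rot":[0,0,0],"hand":-0.3},{"dp":[0,0,0],"delta_rot":[0,0,0],"hand":-0.3}]}}

```text
t: 19.2
ee_pos: [0.5847, 0.1596, 0.2263]
tool_rot: [0.001, 1.0, -0.001, 0.002]
wrist_force: [0.1, -1.3, -0.5]
gripper_width: 0.0555
```

Run:
```python
from h import *
st()
p=snap("wrist","w20");
for i in range(3):
    for k in ("mid","notch"):
        print(i,k,[(np.round(r["point"],4).tolist(),round(r["conf"],2)) for r in tip_of(p,f"socket{i}_{k}")[:3]])
```

```text
t 19.20 p [0.5847 0.1596 0.2263] yaw y-axis [-0.001 -1.     0.001] z [ 0.004 -0.001 -1.   ] w 0.0555 F [ 0.1 -1.3 -0.5] q [-0.23  0.53 -0.14  1.61  0.09  1.   -1.97]
0 mid [([0.6344, 0.1244, 0.0255], 0.74)]
0 notch [([0.6244, 0.1385, 0.0476], 0.94)]
1 mid [([0.6376, 0.1794, 0.0241], 0.68), ([0.5738, 0.124, 0.0239], 0.53)]
1 notch [([0.6286, 0.2011, 0.0479], 0.84)]
2 mid [([0.6386, 0.2434, 0.0248], 0.74)]
2 notch [([0.6351, 0.2643, 0.0468], 0.79), ([0.6296, 0.1972, 0.0464], 0.6)]
```

```bash
cat >> h.py <<'E'
def sock(p,cxy,zt,name=None,half=.03,s=.0001):
    """rectified top view of plane z=zt around cxy; up=+x, left=+y, 10 px/mm... s m per px"""
    n=int(half/s); g=np.arange(-n,n+1)*s
    X=cxy[0]-g[:,None]+0*g[None]; Y=cxy[1]-g[None]+0*g[:,None]
    uv=proj(p,np.c_[X.ravel(),Y.ravel(),np.full(X.size,zt)]).astype(np.float32)
    im=cv2.remap(p["pixels"],uv[:,0].reshape(X.shape),uv[:,1].reshape(X.shape),cv2.INTER_CUBIC)
    if name: cv2.imwrite(f"pics/{name}.png",im[:,:,::-1])
    return im
E
python3 - <<'E'
from h import *
p=snap("wrist")
ims=[sock(p,c,.047,half=.026,s=.0002) for c in [(.635,.122),(.637,.181),(.638,.243)]]
cv2.imwrite("pics/s20.png",np.hstack(ims[::-1])[:,:,::-1])
E
```

Emit:
{"api": "move_arm", "payload": {"rows": [{"dp":[0,0,0],"delta_rot":[0,0,-0.039],"hand":-0.3},{"dp":[0,0,0],"delta_rot":[0,0,-0.039],"hand":-0.3},{"dp":[0,0,0],"delta_rot":[0,0,-0.039],"hand":-0.3},{"dp":[0,0,0],"delta_rot":[0,0,-0.039],"hand":-0.3},{"dp":[0,0,0],"delta_rot":[0,0,-0.039],"hand":-0.3}]}}

```text
t: 20.02
ee_pos: [0.5847, 0.161, 0.226]
tool_rot: [0.001, 0.953, 0.304, 0.002]
wrist_force: [0.8, 0.4, -0.4]
gripper_width: 0.0557
```

Emit:
{"api": "move_arm", "payload": {"rows": [{"dp":[0,0,0],"delta_rot":[0,0,-0.039],"hand":-0.3},{"dp":[0,0,0],"delta_rot":[0,0,-0.039],"hand":-0.3},{"dp":[0,0,0],"delta_rot":[0,0,-0.039],"hand":-0.3},{"dp":[0,0,0],"delta_rot":[0,0,-0.039],"hand":-0.3},{"dp":[0,0,0],"delta_rot":[0,0,-0.039],"hand":-0.3}]}}

```text
t: 20.43
ee_pos: [0.5848, 0.161, 0.2261]
tool_rot: [0.001, 0.817, 0.577, 0.001]
wrist_force: [0.7, 0.2, -0.4]
gripper_width: 0.0555
```

Emit:
{"api": "move_arm", "payload": {"rows": [{"dp":[0,0,0],"delta_rot":[0,0,-0.039],"hand":-0.3},{"dp":[0,0,0],"delta_rot":[0,0,-0.039],"hand":-0.3},{"dp":[0,0,0],"delta_rot":[0,0,-0.039],"hand":-0.3},{"dp":[0,0,0],"delta_rot":[0,0,-0.039],"hand":-0.3},{"dp":[0,0,0],"delta_rot":[0,0,-0.039],"hand":-0.3}]}}

```text
t: 20.85
ee_pos: [0.5847, 0.1609, 0.226]
tool_rot: [0.001, 0.604, 0.797, 0.001]
wrist_force: [0.1, -0.5, 0.1]
gripper_width: 0.0556
```

Emit:
{"api": "move_arm", "payload": {"rows": [{"dp":[0,0,0],"delta_rot":[0,0,-0.039],"hand":-0.3},{"dp":[0,0,0],"delta_rot":[0,0,-0.039],"hand":-0.3},{"dp":[0,0,0],"delta_rot":[0,0,-0.039],"hand":-0.3},{"dp":[0,0,0],"delta_rot":[0,0,-0.039],"hand":-0.3},{"dp":[0,0,0],"delta_rot":[0,0,-0.039],"hand":-0.3}]}}

```text
t: 21.27
ee_pos: [0.5848, 0.1609, 0.226]
tool_rot: [0.002, 0.336, 0.942, 0.0]
wrist_force: [0.2, 0.5, -0.0]
gripper_width: 0.0556
```

Run:
```python
from h import *
st(); togo([.6274,.1214,.13],150)
```

```text
t 21.27 p [0.5848 0.1609 0.226 ] yaw y-axis [0.633 0.774 0.002] z [ 0.004 -0.    -1.   ] w 0.0556 F [ 0.2  0.5 -0. ] q [ 0.15  0.64 -0.79  1.6   0.49  1.11  0.12]
dp [-0.481 -0.032  0.802] rot [ 0.0006  0.001  -0.0516]
```

Emit:
{"api": "move_arm", "payload": {"rows": [{"dp":[-0.15,0,0.1],"delta_rot":[0,0,-0.038],"hand":-0.08},{"dp":[-0.16,0,0.1],"delta_rot":[0,0,-0.0136],"hand":-0.08},{"dp":[-0.15,0,0.1],"delta_rot":[0,0,0],"hand":-0.08},{"dp":[0,0,0],"delta_rot":[0,0,0],"hand":-0.08},{"dp":[0,0,0],"delta_rot":[0,0,0],"hand":-0.08}]}}

```text
t: 21.68
ee_pos: [0.6304, 0.129, 0.1889]
tool_rot: [0.001, 0.263, 0.965, 0.0]
wrist_force: [-0.9, 0.8, -0.1]
gripper_width: 0.0462
```

Run:
```python
from h import *
st(); togo([.6274,.1214,.13],150)
p=snap("wrist","w21")
ims=[sock(p,c,.047,half=.026,s=.0002) for c in [(.6274,.1214),(.637,.181),(.637,.243)]]
cv2.imwrite("pics/s21.png",np.hstack(ims[::-1])[:,:,::-1])
```

```text
t 21.68 p [0.6304 0.129  0.1889] yaw y-axis [0.507 0.862 0.   ] z [ 0.001 -0.    -1.   ] w 0.0462 F [-0.9  0.8 -0.1] q [ 0.2   0.74 -0.8   1.53  0.57  1.12  0.31]
dp [-0.01  -0.067  0.491] rot [ 0.0001  0.0005 -0.0026]
```

Run:
```python
from h import *
p=snap("wrist")
ims=[cv2.resize(sock(p,c,.047,half=.022,s=.0002),None,fx=1.8,fy=1.8,interpolation=cv2.INTER_CUBIC) for c in [(.6274,.1214),(.637,.181)]]
im=np.hstack(ims[::-1]).astype(float)
im=255*(np.clip(im/255,0,1))**2.5
cv2.imwrite("pics/s22.png",im[:,:,::-1])
print(p["pixels"][150:200,290:330].max())
for i in range(3): print(i,[(np.round(r["point"],4).tolist(),round(r["conf"],2)) for r in tip_of(p,f"socket{i}_notch")[:3]],[(np.round(r["point"],4).tolist(),round(r["conf"],2)) for r in tip_of(p,f"socket{i}_mid")[:3]])
```

```text
255
0 [([0.626, 0.1373, 0.0464], 0.88), ([0.6355, 0.178, 0.0233], 0.33)] [([0.6281, 0.1222, 0.029], 0.77), ([0.5893, -0.2321, 0.0286], 0.17)]
1 [([0.6292, 0.1988, 0.0456], 0.86), ([0.5924, -0.2284, 0.028], 0.72)] [([0.6361, 0.183, 0.0264], 0.62), ([0.5666, 0.184, 0.0297], 0.42)]
2 [([0.4673, 0.0174, 0.004], 0.69), ([0.6353, 0.2607, 0.0429], 0.64), ([0.601, -0.2986, 0.0335], 0.48)] [([0.6364, 0.2465, 0.0268], 0.81), ([0.5709, 0.1849, 0.026], 0.28)][ WARN:0@0.932] global loadsave.cpp:1063 imwrite_ Unsupported depth image for selected encoder is fallbacked to CV_8U.
```

```bash
cat >> h.py <<'E'
def overlay(p,c,ang,zt=.047,name="ov",half=26,s=8):
    """draw socket model: top rim, bore, notch edges top(red) & floor(blue)"""
    uv0=proj(p,[(c[0],c[1],zt)])[0].astype(int)
    u0,v0=max(0,uv0[0]-half),max(0,uv0[1]-half)
    im=p["pixels"][v0:v0+2*half,u0:u0+2*half,::-1].copy()
    im=cv2.resize(im,None,fx=s,fy=s,interpolation=cv2.INTER_CUBIC); raw=im.copy()
    f=lambda P:np.round((proj(p,P)-[u0,v0]+.5)*s).astype(int)
    a=np.deg2rad(ang); ex=np.array([np.cos(a),np.sin(a),0]); ey=np.array([-np.sin(a),np.cos(a),0]); C=np.array([c[0],c[1],0])
    L=lambda x,y,z:C+ex*x+ey*y+np.array([0,0,z])
    t=np.linspace(.28,2*np.pi-.28,90)
    cv2.polylines(im,[f([L(.018*np.cos(k),.018*np.sin(k),zt) for k in t])],False,(0,200,0),1)
    for y in(-.005,.005):
        xo=np.sqrt(.018**2-y*y); xi=np.sqrt(.0115**2-y*y)
        cv2.polylines(im,[f([L(xi,y,zt),L(xo,y,zt),L(xo,y,zt-.013),L(xi,y,zt-.013)])],False,(0,0,255),1)
    cv2.polylines(im,[f([L(.018,y,zt-.013) for y in(-.005,.005)])],False,(255,0,0),1)
    cv2.imwrite(f"pics/{name}.png",np.hstack([raw,im])[:600,:800])
    return im
E
python3 - <<'E'
from h import *
p=snap("wrist")
import pickle; pickle.dump(dict(p),open("w22.pkl","wb"))
overlay(p,(.6274,.1214),98,name="ov0")
overlay(p,(.637,.181),113,name="ov1")
E
python3 - <<'E'
from h import *
st(); togo([.6276,.1216,.08],150)
E
```

```text
t 22.13 p [0.6303 0.1307 0.1906] yaw y-axis [0.504 0.864 0.002] z [ 0.004 -0.    -1.   ] w 0.0460 F [ 1.1 -0.2 -0.1] q [ 0.2   0.73 -0.8   1.53  0.57  1.12  0.31]
dp [-0.016 -0.079  0.922] rot [ 0.0006  0.0011 -0.0015]
```

Emit:
{"api": "move_arm", "payload": {"rows": [{"dp":[-0.018,-0.079,0.2],"delta_rot":[0,0,0],"hand":-0.08},{"dp":[0,0,0.25],"delta_rot":[0,0,0],"hand":-0.08},{"dp":[0,0,0.3],"delta_rot":[0,0,0],"hand":-0.08},{"dp":[0,0,0.15],"delta_rot":[0,0,0],"hand":-0.08},{"dp":[0,0,0],"delta_rot":[0,0,0],"hand":-0.08}]}}

```text
t: 22.55
ee_pos: [0.6246, 0.1195, 0.0778]
tool_rot: [-0.002, 0.261, 0.965, -0.002]
wrist_force: [-0.2, -0.0, 0.2]
gripper_width: 0.0463
```

Emit:
{"api": "move_arm", "payload": {"rows": [{"dp":[0,0,0],"delta_rot":[0,0,0],"hand":-0.08},{"dp":[0,0,0],"delta_rot":[0,0,0],"hand":-0.08}]}}

```text
t: 22.72
ee_pos: [0.6289, 0.122, 0.0838]
tool_rot: [0.003, 0.261, 0.965, 0.001]
wrist_force: [-0.3, 0.2, 0.6]
gripper_width: 0.046
```

Run:
```python
from h import *
st(); togo([.6276,.1216,.021],150)
p=snap("wrist","w23")
for i in range(1): print(i,[(np.round(r["point"],4).tolist(),round(r["conf"],2)) for r in tip_of(p,f"socket{i}_notch")[:3]],[(np.round(r["point"],4).tolist(),round(r["conf"],2)) for r in tip_of(p,f"socket{i}_mid")[:3]])
```

```text
t 22.72 p [0.6289 0.122  0.0838] yaw y-axis [0.505 0.863 0.004] z [ 0.006  0.001 -1.   ] w 0.0460 F [-0.3  0.2  0.6] q [ 0.18  0.84 -0.73  1.64  0.68  0.92  0.24]
dp [ 0.01  -0.01   0.523] rot [ 0.0013  0.0014 -0.0017]
0 [([0.6264, 0.1364, 0.0459], 0.73), ([0.5815, -0.1605, 0.0245], 0.39), ([0.6388, 0.2645, 0.0442], 0.18)] [([0.6329, 0.1208, 0.0285], 0.88)]
```

Run:
```python
from h import *
p=snap("wrist"); o=get_obs()
print(proj(p,[(o["ee_pos"][0],o["ee_pos"][1],.047),(.6274,.1214,.047)]))
overlay(p,(.6274,.1214),98,name="ov2",half=26)
```

```text
[[318.82332527 205.90195078]
 [317.79239758 204.37395528]]
```

Emit:
{"api": "move_arm", "payload": {"rows": [{"dp":[0.01,-0.006,0.15],"delta_rot":[0,0,0],"hand":-0.08},{"dp":[0,0,0.2],"delta_rot":[0,0,0],"hand":-0.08},{"dp":[0,0,0.17],"delta_rot":[0,0,0],"hand":-0.08},{"dp":[0,0,0],"delta_rot":[0,0,0],"hand":-0.08},{"dp":[0,0,0],"delta_rot":[0,0,0],"hand":-0.08}]}}

```text
t: 23.33
ee_pos: [0.6264, 0.121, 0.0198]
tool_rot: [0.001, 0.261, 0.965, 0.0]
wrist_force: [0.4, -0.1, 0.5]
gripper_width: 0.0459
```

Run:
```python
from h import *
st(); togo([.6276,.1216,.021],150)
p=snap("wrist","w24")
```

```text
t 23.33 p [0.6264 0.121  0.0198] yaw y-axis [0.505 0.863 0.001] z [ 0.003 -0.    -1.   ] w 0.0459 F [ 0.4 -0.1  0.5] q [ 0.15  0.92 -0.67  1.67  0.75  0.82  0.18]
dp [-0.006  0.01  -0.01 ] rot [ 0.0004  0.0008 -0.0017]
```

Run:
```python
from h import *
p=snap("wrist")
overlay(p,(.6274,.1214),98,name="ov3a",half=31,s=6)
overlay(p,(.637,.181),105,name="ov3b",half=31,s=6)
overlay(p,(.637,.243),97,name="ov3c",half=31,s=6)
a=[cv2.imread(f"pics/ov3{k}.png") for k in "abc"]; h=min(x.shape[0] for x in a); 
cv2.imwrite("pics/ov3.png",np.vstack([x[:h] for x in a[1:]]))
```

Emit:
{"api": "move_arm", "payload": {"rows": [{"dp":[0,0,0],"delta_rot":[0,0,0],"hand":0.2},{"dp":[0,0,0],"delta_rot":[0,0,0],"hand":1},{"dp":[0,0,0],"delta_rot":[0,0,0],"hand":1},{"dp":[0,0,0],"delta_rot":[0,0,0],"hand":1},{"dp":[0,0,0],"delta_rot":[0,0,0],"hand":1}]}}

```text
t: 23.85
ee_pos: [0.6269, 0.121, 0.0201]
tool_rot: [0.002, 0.261, 0.965, 0.001]
wrist_force: [-0.2, -0.1, 0.2]
gripper_width: -0.0002
```

Run:
```python
from h import *
p=snap("wrist","w25"); st()
```

```text
t 23.90 p [0.6267 0.121  0.02  ] yaw y-axis [0.505 0.863 0.002] z [ 0.004  0.    -1.   ] w 0.0001 F [ 0.2  0.2 -0.4] q [ 0.15  0.92 -0.67  1.67  0.75  0.82  0.18]
```

Run:
```python
from h import *
p=snap("wrist"); o=get_obs(); R=rot(o["tool_rot"])
for q in [(0,0,0),(0,0,-.019),(.011,0,0),(-.011,0,0),(.011,0,-.019),(0.011,0,-.03)]:
    print(q,proj(p,[o["ee_pos"]+R.apply(q)]).round(1))
crop(p,"w25c",220,140,420,300,4)
```

```text
(0, 0, 0) [[319.6 223.3]]
(0, 0, -0.019) [[319.9 234.8]]
(0.011, 0, 0) [[319.7 206.8]]
(-0.011, 0, 0) [[319.6 239.3]]
(0.011, 0, -0.019) [[319.9 216.8]]
(0.011, 0, -0.03) [[320.  223.6]]
```

Emit:
{"api": "move_arm", "payload": {"rows": [{"dp":[0,0,-0.05],"delta_rot":[0,0,0],"hand":-0.1},{"dp":[0,0,0],"delta_rot":[0,0,0],"hand":-0.1},{"dp":[0,0,0],"delta_rot":[0,0,0],"hand":-0.1},{"dp":[0,0,0],"delta_rot":[0,0,0],"hand":-0.1},{"dp":[0,0,0],"delta_rot":[0,0,0],"hand":-0.1}]}}

```text
t: 24.37
ee_pos: [0.6266, 0.121, 0.0257]
tool_rot: [0.002, 0.261, 0.965, 0.0]
wrist_force: [-0.9, 0.1, -0.8]
gripper_width: 0.0469
```

Run:
```python
from h import *
st()
p=snap("wrist"); crop(p,"w26c",220,140,420,300,4)
o=get_obs(); R=rot(o["tool_rot"])
for q in [(.011,.023,-.007),(.011,.023,-.03),(.011,.023,-.04),(.011,.023,-.05)]:
    print(q,proj(p,[o["ee_pos"]+R.apply(q)]).round(1))
```

```text
t 24.37 p [0.6266 0.121  0.0257] yaw y-axis [0.505 0.863 0.002] z [ 0.003 -0.    -1.   ] w 0.0469 F [-0.9  0.1 -0.8] q [ 0.15  0.91 -0.67  1.67  0.74  0.83  0.19]
(0.011, 0.023, -0.007) [[357.8 210.3]]
(0.011, 0.023, -0.03) [[363.4 223.6]]
(0.011, 0.023, -0.04) [[366.3 230.7]]
(0.011, 0.023, -0.05) [[369.7 238.7]]
```

Emit:
{"api": "move_arm", "payload": {"rows": [{"dp":[-0.006,0.006,0.08],"delta_rot":[0,0,0],"hand":-0.1},{"dp":[0,0,0.08],"delta_rot":[0,0,0],"hand":-0.1},{"dp":[0,0,0.08],"delta_rot":[0,0,0],"hand":-0.1},{"dp":[0,0,0.06],"delta_rot":[0,0,0],"hand":-0.1},{"dp":[0,0,0],"delta_rot":[0,0,0],"hand":-0.1}]}}

```text
t: 24.83
ee_pos: [0.626, 0.1207, -0.0129]
tool_rot: [-0.0, 0.261, 0.965, -0.001]
wrist_force: [-0.8, 0.2, 0.9]
gripper_width: 0.0471
```

Run:
```python
from h import *
st()
p=snap("wrist"); crop(p,"w27c",220,140,420,300,4)
```

```text
t 24.83 p [ 0.626   0.1207 -0.0129] yaw y-axis [ 0.505  0.863 -0.001] z [-0.    -0.001 -1.   ] w 0.0471 F [-0.8  0.2  0.9] q [ 0.13  0.96 -0.64  1.68  0.78  0.77  0.16]
```

Emit:
{"api": "move_arm", "payload": {"rows": [{"dp":[0,0,0],"delta_rot":[0,0,0],"hand":0.1},{"dp":[0,0,0],"delta_rot":[0,0,0],"hand":0.5},{"dp":[0,0,0],"delta_rot":[0,0,0],"hand":1},{"dp":[0,0,0],"delta_rot":[0,0,0],"hand":1},{"dp":[0,0,0],"delta_rot":[0,0,0],"hand":1}]}}

```text
t: 25.3
ee_pos: [0.628, 0.1215, -0.0099]
tool_rot: [0.002, 0.261, 0.965, 0.001]
wrist_force: [-0.3, 0.2, 0.9]
gripper_width: 0.034
```

Run:
```python
from h import *
st()
p=snap("wrist"); crop(p,"w28c",220,140,420,300,4)
```

```text
t 25.30 p [ 0.628   0.1215 -0.0099] yaw y-axis [0.505 0.863 0.002] z [ 0.004  0.    -1.   ] w 0.0340 F [-0.3  0.2  0.9] q [ 0.13  0.96 -0.64  1.68  0.78  0.77  0.16]
```

```bash
cat >> h.py <<'E'
def overlay2(p,c,ang,zt,name,u0,v0,u1,v1,s=4):
    im=cv2.resize(p["pixels"][v0:v1,u0:u1,::-1],None,fx=s,fy=s,interpolation=cv2.INTER_CUBIC)
    f=lambda P:np.round((proj(p,P)-[u0,v0]+.5)*s).astype(int)
    for a0,col in zip(np.atleast_1d(ang),[(0,0,255),(255,0,0),(0,255,255)]):
        a=np.deg2rad(a0); ex=np.array([np.cos(a),np.sin(a),0]); ey=np.array([-ex[1],ex[0],0]); C=np.array([c[0],c[1],0])
        L=lambda x,y,z:C+ex*x+ey*y+np.array([0,0,z])
        t=np.linspace(0,2*np.pi,120)
        cv2.polylines(im,[f([L(.018*np.cos(k),.018*np.sin(k),zt) for k in t])],False,(0,200,0),1)
        cv2.polylines(im,[f([L(.018*np.cos(k),.018*np.sin(k),zt-.042) for k in t])],False,(0,200,0),1)
        for y in(-.005,.005):
            xo=np.sqrt(.018**2-y*y); 
            cv2.polylines(im,[f([L(xo,y,zt),L(xo,y,zt-.013)])],False,col,1)
        cv2.line(im,tuple(f([L(0,0,zt)])[0]),tuple(f([L(.018,0,zt)])[0]),col,1)
    cv2.imwrite(f"pics/{name}.png",im)
E
python3 - <<'E'
from h import *
p=snap("wrist"); o=get_obs()
overlay2(p,o["ee_pos"][:2],[98,92],.047,"ov4",220,140,420,300)
E
python3 - <<'E'
from h import *
p=snap("wrist"); o=get_obs(); R=rot(o["tool_rot"])
c=o["ee_pos"]+R.apply([0,-.0016,0])
overlay2(p,c[:2],[98,92],.047,"ov4",275,215,375,290,8)
E
```

Emit:
{"api": "move_arm", "payload": {"rows": [{"dp":[0,0,-0.1],"delta_rot":[0,0,0],"hand":1},{"dp":[0,0,-0.2],"delta_rot":[0,0,0],"hand":1},{"dp":[0,0,-0.25],"delta_rot":[0,0,0],"hand":1},{"dp":[0,0,-0.25],"delta_rot":[0,0,0],"hand":1},{"dp":[0,0,-0.15],"delta_rot":[0,0,0.02],"hand":1}]}}

```text
t: 25.87
ee_pos: [0.6282, 0.122, 0.1073]
tool_rot: [0.003, 0.292, 0.956, 0.002]
wrist_force: [1.5, -0.2, -1.6]
gripper_width: 0.0341
```

Emit:
{"api": "move_arm", "payload": {"rows": [{"dp":[0,0,0],"delta_rot":[0,0,0.038],"hand":1},{"dp":[0,0,0],"delta_rot":[0,0,0.038],"hand":1},{"dp":[0,0,0],"delta_rot":[0,0,0.038],"hand":1},{"dp":[0,0,0],"delta_rot":[0,0,0.038],"hand":1},{"dp":[0,0,0],"delta_rot":[0,0,0.038],"hand":1}]}}

```text
t: 26.28
ee_pos: [0.627, 0.1211, 0.1044]
tool_rot: [0.001, 0.562, 0.827, 0.001]
wrist_force: [-0.5, 0.4, -2.8]
gripper_width: 0.0339
```

Emit:
{"api": "move_arm", "payload": {"rows": [{"dp":[0,0,0],"delta_rot":[0,0,0.038],"hand":1},{"dp":[0,0,0],"delta_rot":[0,0,0.038],"hand":1},{"dp":[0,0,0],"delta_rot":[0,0,0.038],"hand":1},{"dp":[0,0,0],"delta_rot":[0,0,0.038],"hand":1},{"dp":[0,0,0],"delta_rot":[0,0,0.038],"hand":1}]}}

```text
t: 26.7
ee_pos: [0.6269, 0.1214, 0.1043]
tool_rot: [0.001, 0.781, 0.625, 0.001]
wrist_force: [-0.0, -0.1, -2.3]
gripper_width: 0.0345
```

Run:
```python
from h import *
st(); togo([.5914,-.3024,.11],58)
p=snap("wrist","w29")
```

```text
t 26.70 p [0.6269 0.1214 0.1043] yaw y-axis [ 0.976 -0.219  0.003] z [ 0.003  0.    -1.   ] w 0.0345 F [-0.  -0.1 -2.3] q [ 0.01  0.74 -0.42  1.63  0.38  0.84 -0.78]
dp [-3.51   0.484 -0.049] rot [ 0.0009 -0.0004  0.1076]
```

Emit:
{"api": "move_arm", "payload": {"rows": [{"dp":[-0.15,0.02,-0.02],"delta_rot":[0,0,0],"hand":1},{"dp":[-0.3,0.042,0],"delta_rot":[0,0,0],"hand":1},{"dp":[-0.3,0.042,0],"delta_rot":[0,0,0],"hand":1},{"dp":[-0.3,0.042,0],"delta_rot":[0,0,0],"hand":1},{"dp":[-0.3,0.042,0],"delta_rot":[0,0,0],"hand":1}]}}

```text
t: 27.17
ee_pos: [0.6142, -0.0432, 0.1066]
tool_rot: [0.001, 0.778, 0.629, 0.001]
wrist_force: [0.3, -0.1, -1.9]
gripper_width: 0.0341
```

Emit:
{"api": "move_arm", "payload": {"rows": [{"dp":[-0.3,0.042,0],"delta_rot":[0,0,0],"hand":1},{"dp":[-0.3,0.042,0],"delta_rot":[0,0,0],"hand":1},{"dp":[-0.3,0.042,0],"delta_rot":[0,0,0],"hand":1},{"dp":[-0.3,0.042,0],"delta_rot":[0,0,0],"hand":1},{"dp":[-0.3,0.042,0],"delta_rot":[0,0,0],"hand":1}]}}

```text
t: 27.58
ee_pos: [0.6004, -0.2246, 0.1066]
tool_rot: [0.001, 0.778, 0.628, 0.001]
wrist_force: [1.1, 0.4, -1.3]
gripper_width: 0.0341
```

Emit:
{"api": "move_arm", "payload": {"rows": [{"dp":[-0.3,0.042,0],"delta_rot":[0,0,0],"hand":1},{"dp":[-0.2,0.03,0],"delta_rot":[0,0,0.036],"hand":1},{"dp":[0,0,0],"delta_rot":[0,0,0.036],"hand":1},{"dp":[0,0,0],"delta_rot":[0,0,0.036],"hand":1},{"dp":[0,0,0],"delta_rot":[0,0,0],"hand":1}]}}

```text
t: 28.0
ee_pos: [0.5963, -0.2838, 0.1064]
tool_rot: [0.001, 0.874, 0.486, 0.001]
wrist_force: [0.3, 0.0, -2.2]
gripper_width: 0.034
```

Run:
```python
from h import *
st(); togo([.5914,-.3024,.04],58)
p=snap("wrist","w30")
```

```text
t 28.00 p [ 0.5963 -0.2838  0.1064] yaw y-axis [ 0.85  -0.528  0.003] z [ 0.003  0.    -1.   ] w 0.0340 F [ 0.3  0.  -2.2] q [ 0.61  0.76 -0.37  1.56  0.33  0.87 -0.43]
dp [-0.154  0.046  0.553] rot [ 0.0008 -0.0006  0.0009]
```

Emit:
{"api": "move_arm", "payload": {"rows": [{"dp":[-0.154,0.046,0],"delta_rot":[0,0,0],"hand":1},{"dp":[0,0,0.2],"delta_rot":[0,0,0],"hand":1},{"dp":[0,0,0.25],"delta_rot":[0,0,0],"hand":1},{"dp":[0,0,0.2],"delta_rot":[0,0,0],"hand":1},{"dp":[0,0,0],"delta_rot":[0,0,0],"hand":1}]}}

```text
t: 28.47
ee_pos: [0.5879, -0.2998, 0.0232]
tool_rot: [-0.003, 0.872, 0.489, -0.001]
wrist_force: [-1.0, 0.1, -2.2]
gripper_width: 0.0341
```

Emit:
{"api": "move_arm", "payload": {"rows": [{"dp":[0,0,0],"delta_rot":[0,0,0],"hand":1},{"dp":[0,0,0],"delta_rot":[0,0,0],"hand":1}]}}

```text
t: 28.63
ee_pos: [0.5933, -0.3018, 0.0295]
tool_rot: [0.002, 0.873, 0.488, 0.002]
wrist_force: [0.1, -0.6, -0.6]
gripper_width: 0.0341
```

Run:
```python
from h import *
st(); togo([.5914,-.3024,.0],58)
p=snap("wrist","w31"); o=get_obs()
# bottom of socket approx ee z + .015 ; top +.057
overlay2(p,o["ee_pos"][:2],[4.4],o["ee_pos"][2]+.057,"ov5",220,120,420,290)
```

```text
t 28.63 p [ 0.5933 -0.3018  0.0295] yaw y-axis [ 0.852 -0.524  0.005] z [ 0.006 -0.    -1.   ] w 0.0341 F [ 0.1 -0.6 -0.6] q [ 0.62  0.86 -0.33  1.59  0.37  0.74 -0.43]
dp [-0.013 -0.012  0.246] rot [ 0.0016 -0.0009  0.0022]
```

Run:
```python
from h import *
p=snap("wrist"); st()
uv=np.array([(495,298),(575,240)])/4+[220,120]
m=onz(p,uv,.013); print(m.round(4), np.rad2deg(np.arctan2(*(m[1]-m[0])[[1,0]])))
# fence near edge points & jaw front edge
e=onz(p,np.array([(440,232),(575,415)])/4+[220,120],.013); print("fence",e.round(4))
j=onz(p,np.array([(100,190),(262,408)])/4+[220,120],.006); j2=onz(p,np.array([(100,190),(262,408)])/4+[220,120],.013); print("jaw foot/top",j.round(4),j2.round(4))
n=np.array([np.cos(np.deg2rad(4.4)),np.sin(np.deg2rad(4.4))])
for q in (m[0],e[0],e[1],j[0],j2[0],j[1],j2[1],get_obs()["ee_pos"]): print(((q[:2]-[.590,-.2323])@n).round(4))
```

```text
t 28.73 p [ 0.5937 -0.3024  0.0302] yaw y-axis [ 0.851 -0.525  0.007] z [ 0.007 -0.001 -1.   ] w 0.0341 F [ 0.   0.4 -2.1] q [ 0.62  0.86 -0.33  1.59  0.37  0.74 -0.43]
[[ 0.6154 -0.3006  0.013 ]
 [ 0.6319 -0.299   0.013 ]] 5.572207230236778
fence [[ 0.6133 -0.2859  0.013 ]
 [ 0.6166 -0.3263  0.013 ]]
jaw foot/top [[ 0.5669 -0.2501  0.006 ]
 [ 0.5688 -0.2981  0.006 ]] [[ 0.5689 -0.25    0.013 ]
 [ 0.5708 -0.2963  0.013 ]]
0.02
0.0191
0.0193
-0.0244
-0.0224
-0.0262
-0.0241
-0.0017
```

Run:
```python
from h import *
togo([.592,-.3024,-.004],57.7)
```

```text
dp [-0.008 -0.014  0.285] rot [ 0.0021 -0.0008  0.0035]
```

Emit:
{"api": "move_arm", "payload": {"rows": [{"dp":[-0.008,-0.014,0.1],"delta_rot":[0.001,0,0.0025],"hand":1},{"dp":[0,0,0.1],"delta_rot":[0,0,0],"hand":1},{"dp":[0,0,0.07],"delta_rot":[0,0,0],"hand":1},{"dp":[0,0,0],"delta_rot":[0,0,0],"hand":1},{"dp":[0,0,0],"delta_rot":[0,0,0],"hand":1}]}}

```text
t: 29.15
ee_pos: [0.5894, -0.3016, -0.0055]
tool_rot: [-0.001, 0.875, 0.483, 0.0]
wrist_force: [0.3, 0.7, -2.0]
gripper_width: 0.0341
```

Run:
```python
from h import *
st(); togo([.592,-.3024,-.01],57.7)
p=snap("wrist"); crop(p,"w32c",220,120,420,290,4)
```

```text
t 29.15 p [ 0.5894 -0.3016 -0.0055] yaw y-axis [ 0.846 -0.533 -0.002] z [-0.001  0.003 -1.   ] w 0.0341 F [ 0.3  0.7 -2. ] q [ 0.61  0.91 -0.31  1.61  0.39  0.69 -0.45]
dp [0.006 0.022 0.037] rot [-0.0007 -0.0005  0.0007]
```

Emit:
{"api": "move_arm", "payload": {"rows": [{"dp":[0.004,0.01,0.015],"delta_rot":[0,0,0],"hand":1},{"dp":[0,0,0.015],"delta_rot":[0,0,0],"hand":1},{"dp":[0,0,0],"delta_rot":[0,0,0],"hand":1}]}}

```text
t: 29.45
ee_pos: [0.5913, -0.3022, -0.0081]
tool_rot: [-0.001, 0.875, 0.483, 0.001]
wrist_force: [-1.2, 0.6, -1.8]
gripper_width: 0.034
```

Run:
```python
from h import *
st(); togo([.592,-.3024,-.01],57.7)
```

```text
t 29.45 p [ 0.5913 -0.3022 -0.0081] yaw y-axis [ 0.846 -0.533 -0.   ] z [ 0.001  0.002 -1.   ] w 0.0340 F [-1.2  0.6 -1.8] q [ 0.61  0.91 -0.31  1.6   0.39  0.68 -0.45]
dp [0.001 0.006 0.016] rot [-0.0001 -0.0006  0.0006]
```

Emit:
{"api": "move_arm", "payload": {"rows": [{"dp":[0,0.004,0.012],"delta_rot":[0,0,0],"hand":1},{"dp":[0,0,0.012],"delta_rot":[0,0,0],"hand":1},{"dp":[0,0,0],"delta_rot":[0,0,0],"hand":1}]}}

```text
t: 29.7
ee_pos: [0.5918, -0.3023, -0.0089]
tool_rot: [-0.0, 0.875, 0.483, 0.001]
wrist_force: [-3.5, 0.9, 10.5]
gripper_width: 0.034
```

Emit:
{"api": "move_arm", "payload": {"rows": [{"dp":[0,0,-0.012],"delta_rot":[0,0,0],"hand":1},{"dp":[0,0,0],"delta_rot":[0,0,0],"hand":0.15},{"dp":[0,0,0],"delta_rot":[0,0,0],"hand":0.05},{"dp":[0,0,0],"delta_rot":[0,0,0],"hand":-0.05},{"dp":[0,0,0],"delta_rot":[0,0,0],"hand":-0.1}]}}

```text
t: 30.12
ee_pos: [0.5919, -0.3026, -0.0095]
tool_rot: [-0.0, 0.875, 0.483, 0.001]
wrist_force: [-0.4, -0.2, 0.1]
gripper_width: 0.0468
```

Run:
```python
from h import *
st()
p=snap("wrist"); o=get_obs(); R=rot(o["tool_rot"]); c=(o["ee_pos"]+R.apply([0,-.0012,0]))[:2]
overlay2(p,c,[4.4],.048,"ov6",240,140,400,290,5)
```

```text
t 30.12 p [ 0.5919 -0.3026 -0.0095] yaw y-axis [ 0.846 -0.533 -0.   ] z [ 0.001  0.002 -1.   ] w 0.0468 F [-0.4 -0.2  0.1] q [ 0.61  0.92 -0.31  1.6   0.39  0.68 -0.45]
```

Emit:
{"api": "move_arm", "payload": {"rows": [{"dp":[0,0,-0.1],"delta_rot":[0,0,0],"hand":-0.1},{"dp":[0,0,-0.25],"delta_rot":[0,0,0],"hand":-0.1},{"dp":[0,0,-0.25],"delta_rot":[0,0,0],"hand":-0.1},{"dp":[0,0,-0.1],"delta_rot":[0,0,0],"hand":-0.1},{"dp":[0,0,0],"delta_rot":[0,0,0],"hand":-0.1}]}}

```text
t: 30.58
ee_pos: [0.5947, -0.3037, 0.0791]
tool_rot: [0.003, 0.876, 0.483, 0.003]
wrist_force: [0.9, -0.5, -0.3]
gripper_width: 0.0469
```

Run:
```python
from h import *
st()
p=snap("wrist"); o=get_obs(); R=rot(o["tool_rot"]); c=(o["ee_pos"]+R.apply([0,-.0012,0]))[:2]
overlay2(p,(.592,-.3024),[4.4],.048,"ov7",260,140,390,250,6)
```

```text
t 30.58 p [ 0.5947 -0.3037  0.0791] yaw y-axis [ 0.846 -0.533  0.007] z [ 0.008 -0.001 -1.   ] w 0.0469 F [ 0.9 -0.5 -0.3] q [ 0.63  0.8  -0.36  1.57  0.34  0.83 -0.42]
```

Run:
```python
from h import *
togo([.637,.181,.09],150)
```

```text
dp [ 3.61  -1.84  -0.109] rot [ 1.500e-03  4.000e-04 -5.123e-01]
```

Emit:
{"api": "move_arm", "payload": {"rows": [{"dp":[0.15,-0.08,-0.05],"delta_rot":[0,0,0],"hand":-0.1},{"dp":[0.28,-0.143,0],"delta_rot":[0,0,0],"hand":-0.1},{"dp":[0.28,-0.143,0],"delta_rot":[0,0,0],"hand":-0.1},{"dp":[0.28,-0.143,0],"delta_rot":[0,0,0],"hand":-0.1},{"dp":[0.28,-0.143,0],"delta_rot":[0,0,0],"hand":-0.1}]}}

```text
t: 31.05
ee_pos: [0.6053, -0.1304, 0.0794]
tool_rot: [-0.001, 0.876, 0.483, -0.0]
wrist_force: [0.4, -0.7, 0.2]
gripper_width: 0.0471
```

Emit:
{"api": "move_arm", "payload": {"rows": [{"dp":[0.28,-0.143,0],"delta_rot":[0,0,0],"hand":-0.1},{"dp":[0.28,-0.143,0],"delta_rot":[0,0,0],"hand":-0.1},{"dp":[0.28,-0.143,0],"delta_rot":[0,0,0],"hand":-0.1},{"dp":[0.28,-0.143,0],"delta_rot":[0,0,0],"hand":-0.1},{"dp":[0.28,-0.143,0],"delta_rot":[0,0,0],"hand":-0.1}]}}

```text
t: 31.47
ee_pos: [0.6222, 0.0574, 0.0797]
tool_rot: [-0.001, 0.875, 0.483, -0.001]
wrist_force: [0.6, 0.2, 0.4]
gripper_width: 0.0467
```

Emit:
{"api": "move_arm", "payload": {"rows": [{"dp":[0.28,-0.143,0],"delta_rot":[0,0,0],"hand":-0.1},{"dp":[0.28,-0.143,0],"delta_rot":[0,0,0],"hand":-0.1},{"dp":[0.28,-0.143,0],"delta_rot":[0,0,0],"hand":-0.1},{"dp":[0,0,0],"delta_rot":[0,0,-0.038],"hand":-0.1},{"dp":[0,0,0],"delta_rot":[0,0,-0.038],"hand":-0.1}]}}

```text
t: 31.88
ee_pos: [0.6318, 0.1736, 0.0799]
tool_rot: [-0.002, 0.808, 0.589, 0.0]
wrist_force: [-0.4, -1.1, 0.0]
gripper_width: 0.047
```

Emit:
{"api": "move_arm", "payload": {"rows": [{"dp":[0,0,0],"delta_rot":[0,0,-0.038],"hand":-0.1},{"dp":[0,0,0],"delta_rot":[0,0,-0.038],"hand":-0.1},{"dp":[0,0,0],"delta_rot":[0,0,-0.038],"hand":-0.1},{"dp":[0,0,0],"delta_rot":[0,0,-0.038],"hand":-0.1},{"dp":[0,0,0],"delta_rot":[0,0,-0.038],"hand":-0.1}]}}

```text
t: 32.3
ee_pos: [0.6326, 0.1681, 0.0797]
tool_rot: [-0.001, 0.602, 0.799, -0.0]
wrist_force: [0.9, -0.0, -0.4]
gripper_width: 0.0471
```

Emit:
{"api": "move_arm", "payload": {"rows": [{"dp":[0,0,0],"delta_rot":[0,0,-0.038],"hand":-0.1},{"dp":[0,0,0],"delta_rot":[0,0,-0.038],"hand":-0.1},{"dp":[0,0,0],"delta_rot":[0,0,-0.038],"hand":-0.1},{"dp":[0,0,0],"delta_rot":[0,0,-0.038],"hand":-0.1},{"dp":[0,0,0],"delta_rot":[0,0,-0.038],"hand":-0.1}]}}

```text
t: 32.72
ee_pos: [0.6326, 0.1681, 0.0797]
tool_rot: [-0.001, 0.34, 0.94, 0.0]
wrist_force: [-0.1, 0.6, 0.6]
gripper_width: 0.047
```

Run:
```python
from h import *
st(); togo([.637,.181,.05],150)
p=snap("wrist","w33")
```

```text
t 32.72 p [0.6326 0.1681 0.0797] yaw y-axis [ 0.64   0.769 -0.001] z [-0.002  0.001 -1.   ] w 0.0470 F [-0.1  0.6  0.6] q [ 0.08  0.86 -0.68  1.59  0.63  0.93  0.05]
dp [0.04  0.107 0.247] rot [-0.0002 -0.0007 -0.0543]
```

Emit:
{"api": "move_arm", "payload": {"rows": [{"dp":[0,0,0],"delta_rot":[0,0,-0.027],"hand":-0.1},{"dp":[0,0,0],"delta_rot":[0,0,-0.027],"hand":-0.1},{"dp":[0,0,0],"delta_rot":[0,0,0],"hand":-0.1},{"dp":[0,0,0],"delta_rot":[0,0,0],"hand":-0.1}]}}

```text
t: 33.1
ee_pos: [0.633, 0.1683, 0.0803]
tool_rot: [-0.001, 0.264, 0.965, 0.001]
wrist_force: [0.6, -0.5, 0.6]
gripper_width: 0.0473
```

Run:
```python
from h import *
st(); togo([.637,.181,.04],150)
p=snap("wrist")
overlay2(p,(.637,.181),[104],.047,"ov8",270,120,420,230,5)
```

```text
t 33.10 p [0.633  0.1683 0.0803] yaw y-axis [0.509 0.861 0.001] z [-0.001  0.001 -1.   ] w 0.0473 F [ 0.6 -0.5  0.6] q [ 0.1   0.87 -0.72  1.59  0.66  0.94  0.19]
dp [0.025 0.108 0.336] rot [ 0.0002 -0.0005 -0.0035]
```

Emit:
{"api": "move_arm", "payload": {"rows": [{"dp":[0.025,0.108,0.2],"delta_rot":[0,0,-0.003],"hand":-0.1},{"dp":[0,0,0.2],"delta_rot":[0,0,0],"hand":-0.1},{"dp":[0,0,0.2],"delta_rot":[0,0,0],"hand":-0.1},{"dp":[0,0,0.1],"delta_rot":[0,0,0],"hand":-0.1},{"dp":[0,0,0],"delta_rot":[0,0,0],"hand":-0.1}]}}

```text
t: 33.57
ee_pos: [0.6354, 0.1802, -0.0058]
tool_rot: [-0.002, 0.258, 0.966, -0.001]
wrist_force: [-0.4, 0.3, 0.1]
gripper_width: 0.0467
```

Run:
```python
from h import *
st(); togo([.637,.181,-.0105],150)
p=snap("wrist"); crop(p,"w34c",220,140,420,300,4)
```

```text
t 33.57 p [ 0.6354  0.1802 -0.0058] yaw y-axis [ 0.499  0.867 -0.003] z [-0.004 -0.001 -1.   ] w 0.0467 F [-0.4  0.3  0.1] q [ 0.04  0.98 -0.65  1.6   0.75  0.83  0.12]
dp [-0.008  0.012  0.039] rot [-0.001  -0.0011  0.0004]
```

Emit:
{"api": "move_arm", "payload": {"rows": [{"dp":[0,0.03,0.03],"delta_rot":[0,0,0],"hand":-0.1},{"dp":[0,0,0],"delta_rot":[0,0,0],"hand":-0.1},{"dp":[0,0,0],"delta_rot":[0,0,0],"hand":0.3},{"dp":[0,0,0],"delta_rot":[0,0,0],"hand":0.6},{"dp":[0,0,0],"delta_rot":[0,0,0],"hand":1}]}}

```text
t: 34.03
ee_pos: [0.6405, 0.1849, -0.0045]
tool_rot: [0.001, 0.258, 0.966, 0.001]
wrist_force: [-1.7, -0.8, 5.9]
gripper_width: 0.0338
```

Emit:
{"api": "move_arm", "payload": {"rows": [{"dp":[0,0,0],"delta_rot":[0,0,0],"hand":1},{"dp":[0,0,0],"delta_rot":[0,0,0],"hand":1},{"dp":[0,0,0],"delta_rot":[0,0,0],"hand":1}]}}

```text
t: 34.28
ee_pos: [0.6405, 0.1849, -0.0045]
tool_rot: [0.001, 0.258, 0.966, 0.001]
wrist_force: [-1.9, -1.0, 6.2]
gripper_width: 0.034
```

Run:
```python
from h import *
st()
p=snap("wrist"); o=get_obs(); R=rot(o["tool_rot"])
c=o["ee_pos"]+R.apply([0,-.0014,0])
overlay2(p,c[:2],[98,104],.047,"ov9",275,215,375,290,8)
```

```text
t 34.28 p [ 0.6405  0.1849 -0.0045] yaw y-axis [0.498 0.867 0.003] z [ 0.003  0.002 -1.   ] w 0.0340 F [-1.9 -1.   6.2] q [ 0.04  0.98 -0.65  1.59  0.75  0.83  0.12]
```

Emit:
{"api": "move_arm", "payload": {"rows": [{"dp":[0,0,-0.1],"delta_rot":[0,0,0],"hand":1},{"dp":[0,0,-0.2],"delta_rot":[0,0,0],"hand":1},{"dp":[0,0,-0.25],"delta_rot":[0,0,0],"hand":1},{"dp":[0,0,-0.25],"delta_rot":[0,0,0],"hand":1},{"dp":[0,0,-0.15],"delta_rot":[0,0,0.02],"hand":1}]}}

```text
t: 34.75
ee_pos: [0.6406, 0.1853, 0.1116]
tool_rot: [0.001, 0.288, 0.958, 0.002]
wrist_force: [1.1, -0.2, -1.4]
gripper_width: 0.034
```

Emit:
{"api": "move_arm", "payload": {"rows": [{"dp":[0,0,0],"delta_rot":[0,0,0.038],"hand":1},{"dp":[0,0,0],"delta_rot":[0,0,0.038],"hand":1},{"dp":[0,0,0],"delta_rot":[0,0,0.038],"hand":1},{"dp":[0,0,0],"delta_rot":[0,0,0.038],"hand":1},{"dp":[0,0,0],"delta_rot":[0,0,0.038],"hand":1}]}}

```text
t: 35.17
ee_pos: [0.6393, 0.1843, 0.1085]
tool_rot: [-0.0, 0.559, 0.829, 0.001]
wrist_force: [-1.0, -0.0, -1.8]
gripper_width: 0.034
```

Emit:
{"api": "move_arm", "payload": {"rows": [{"dp":[0,0,0],"delta_rot":[0,0,0.038],"hand":1},{"dp":[0,0,0],"delta_rot":[0,0,0.038],"hand":1},{"dp":[0,0,0],"delta_rot":[0,0,0.038],"hand":1},{"dp":[0,0,0],"delta_rot":[0,0,0.038],"hand":1},{"dp":[0,0,0],"delta_rot":[0,0,0.038],"hand":1}]}}

```text
t: 35.58
ee_pos: [0.6392, 0.1846, 0.1085]
tool_rot: [-0.001, 0.778, 0.628, 0.001]
wrist_force: [0.3, 0.8, -1.5]
gripper_width: 0.0337
```

Emit:
{"api": "move_arm", "payload": {"rows": [{"dp":[0,0,0],"delta_rot":[0,0,0.038],"hand":1},{"dp":[0,0,0],"delta_rot":[0,0,0.038],"hand":1},{"dp":[0,0,0],"delta_rot":[0,0,0.038],"hand":1},{"dp":[0,0,0],"delta_rot":[0,0,0.03],"hand":1},{"dp":[0,0,0],"delta_rot":[0,0,0],"hand":1}]}}

```text
t: 36.0
ee_pos: [0.6392, 0.1848, 0.1085]
tool_rot: [-0.001, 0.898, 0.439, 0.001]
wrist_force: [-0.5, 0.4, -3.2]
gripper_width: 0.034
```

Run:
```python
from h import *
st(); togo([.5866,-.2326,.11],52)
p=snap("wrist","w35")
```

```text
t 36.00 p [0.6392 0.1848 0.1085] yaw y-axis [ 0.789 -0.614 -0.   ] z [ 0.001  0.002 -1.   ] w 0.0340 F [-0.5  0.4 -3.2] q [-0.15  0.76 -0.29  1.55  0.26  0.87 -1.2 ]
dp [-3.015  1.79  -0.02 ] rot [-0.0001 -0.0007  0.0006]
```

Emit:
{"api": "move_arm", "payload": {"rows": [{"dp":[-0.15,0.09,0],"delta_rot":[0,0,0],"hand":1},{"dp":[-0.27,0.16,0],"delta_rot":[0,0,0],"hand":1},{"dp":[-0.27,0.16,0],"delta_rot":[0,0,0],"hand":1},{"dp":[-0.27,0.16,0],"delta_rot":[0,0,0],"hand":1},{"dp":[-0.27,0.16,0],"delta_rot":[0,0,0],"hand":1}]}}

```text
t: 36.47
ee_pos: [0.6178, 0.0127, 0.1079]
tool_rot: [-0.001, 0.897, 0.442, 0.001]
wrist_force: [1.3, -0.6, -1.8]
gripper_width: 0.0338
```

Emit:
{"api": "move_arm", "payload": {"rows": [{"dp":[-0.27,0.16,0],"delta_rot":[0,0,0],"hand":1},{"dp":[-0.27,0.16,0],"delta_rot":[0,0,0],"hand":1},{"dp":[-0.27,0.16,0],"delta_rot":[0,0,0],"hand":1},{"dp":[-0.27,0.16,0],"delta_rot":[0,0,0],"hand":1},{"dp":[-0.27,0.16,0],"delta_rot":[0,0,0],"hand":1}]}}

```text
t: 36.88
ee_pos: [0.5945, -0.1744, 0.1076]
tool_rot: [-0.001, 0.897, 0.442, 0.001]
wrist_force: [1.2, -1.1, -2.4]
gripper_width: 0.0337
```

Emit:
{"api": "move_arm", "payload": {"rows": [{"dp":[-0.27,0.16,0],"delta_rot":[0,0,0],"hand":1},{"dp":[-0.16,0.09,0],"delta_rot":[0,0,0],"hand":1},{"dp":[0,0,0],"delta_rot":[0,0,0],"hand":1},{"dp":[0,0,0],"delta_rot":[0,0,0],"hand":1}]}}

```text
t: 37.22
ee_pos: [0.5862, -0.2343, 0.1071]
tool_rot: [-0.0, 0.898, 0.439, 0.001]
wrist_force: [0.0, 0.2, -1.9]
gripper_width: 0.0337
```

Run:
```python
from h import *
st(); togo([.5866,-.2326,.03],52)
p=snap("wrist","w36")
```

```text
t 37.22 p [ 0.5862 -0.2343  0.1071] yaw y-axis [ 0.789 -0.614 -0.   ] z [ 0.001  0.001 -1.   ] w 0.0337 F [ 0.   0.2 -1.9] q [ 0.54  0.72 -0.34  1.65  0.3   0.82 -0.59]
dp [ 0.012 -0.006  0.643] rot [-0.0001 -0.0005  0.0007]
```

Emit:
{"api": "move_arm", "payload": {"rows": [{"dp":[0.012,-0.006,0.15],"delta_rot":[0,0,0],"hand":1},{"dp":[0,0,0.25],"delta_rot":[0,0,0],"hand":1},{"dp":[0,0,0.25],"delta_rot":[0,0,0],"hand":1},{"dp":[0,0,0.15],"delta_rot":[0,0,0],"hand":1},{"dp":[0,0,0],"delta_rot":[0,0,0],"hand":1}]}}

```text
t: 37.68
ee_pos: [0.5846, -0.2265, 0.0072]
tool_rot: [-0.004, 0.897, 0.442, -0.002]
wrist_force: [-0.5, -0.3, -2.6]
gripper_width: 0.0336
```

Emit:
{"api": "move_arm", "payload": {"rows": [{"dp":[0,0,0],"delta_rot":[0,0,0],"hand":1},{"dp":[0,0,0],"delta_rot":[0,0,0],"hand":1},{"dp":[0,0,0],"delta_rot":[0,0,0],"hand":1}]}}

```text
t: 37.93
ee_pos: [0.5893, -0.2299, 0.0131]
tool_rot: [0.0, 0.898, 0.441, 0.002]
wrist_force: [0.2, 0.3, -2.0]
gripper_width: 0.034
```

Run:
```python
from h import *
st(); togo([.5866,-.2326,-.0035],52)
p=snap("wrist"); o=get_obs(); R=rot(o["tool_rot"])
c=o["ee_pos"]+R.apply([0.001,-.0014,0])
overlay2(p,c[:2],[4.4],o["ee_pos"][2]+.0515,"ov10",220,120,420,290)
```

```text
t 37.93 p [ 0.5893 -0.2299  0.0131] yaw y-axis [ 0.791 -0.612  0.003] z [ 0.004  0.001 -1.   ] w 0.0340 F [ 0.2  0.3 -2. ] q [ 0.5   0.85 -0.29  1.7   0.36  0.64 -0.64]
dp [-0.032 -0.004  0.138] rot [ 0.0009 -0.0011  0.0016]
```

Run:
```python
from h import *
p=snap("wrist"); st()
uv=np.array([(483,337),(568,263)])/4+[220,120]
m=onz(p,uv,.013); print(m.round(4), np.rad2deg(np.arctan2(*(m[1]-m[0])[[1,0]])))
togo([.5866,-.2326,-.0025],52)
```

```text
t 38.03 p [ 0.5887 -0.2303  0.0128] yaw y-axis [ 0.791 -0.612  0.002] z [ 0.004  0.001 -1.   ] w 0.0337 F [-0.   0.  -2.7] q [ 0.5   0.85 -0.29  1.7   0.36  0.64 -0.64]
[[ 0.6071 -0.2303  0.013 ]
 [ 0.6245 -0.2287  0.013 ]] 4.953935188990135
dp [-0.026 -0.003  0.127] rot [ 0.0007 -0.0009  0.0013]
```

Emit:
{"api": "move_arm", "payload": {"rows": [{"dp":[-0.02,-0.006,0.05],"delta_rot":[0,0,-0.004],"hand":1},{"dp":[0,0,0.05],"delta_rot":[0,0,0],"hand":1},{"dp":[0,0,0],"delta_rot":[0,0,0],"hand":1},{"dp":[0,0,0],"delta_rot":[0,0,0],"hand":1}]}}

```text
t: 38.37
ee_pos: [0.5848, -0.2316, -0.0015]
tool_rot: [-0.001, 0.895, 0.446, 0.0]
wrist_force: [0.5, 0.8, -2.3]
gripper_width: 0.0338
```

Run:
```python
from h import *
st(); togo([.5863,-.232,-.0035],52.5)
```

```text
t 38.37 p [ 0.5848 -0.2316 -0.0015] yaw y-axis [ 0.798 -0.603 -0.002] z [-0.     0.002 -1.   ] w 0.0338 F [ 0.5  0.8 -2.3] q [ 0.5   0.87 -0.28  1.71  0.37  0.62 -0.63]
dp [0.005 0.012 0.016] rot [-0.0005 -0.0004  0.0024]
```

Emit:
{"api": "move_arm", "payload": {"rows": [{"dp":[0.005,0.008,0.012],"delta_rot":[0,0,0],"hand":1},{"dp":[0,0,0.012],"delta_rot":[0,0,0],"hand":1},{"dp":[0,0,0],"delta_rot":[0,0,0],"hand":1}]}}

```text
t: 38.62
ee_pos: [0.5871, -0.2317, -0.0035]
tool_rot: [-0.0, 0.895, 0.446, 0.001]
wrist_force: [0.2, 0.2, -0.3]
gripper_width: 0.0334
```

Emit:
{"api": "move_arm", "payload": {"rows": [{"dp":[0,0,0.01],"delta_rot":[0,0,0],"hand":1},{"dp":[0,0,0.005],"delta_rot":[0,0,0],"hand":1}]}}

```text
t: 38.78
ee_pos: [0.5872, -0.2317, -0.0036]
tool_rot: [-0.0, 0.895, 0.446, 0.001]
wrist_force: [-5.2, 2.2, 16.7]
gripper_width: 0.0336
```

Emit:
{"api": "move_arm", "payload": {"rows": [{"dp":[0,0,-0.015],"delta_rot":[0,0,0],"hand":1},{"dp":[0,0,0],"delta_rot":[0,0,0],"hand":0.15},{"dp":[0,0,0],"delta_rot":[0,0,0],"hand":0.05},{"dp":[0,0,0],"delta_rot":[0,0,0],"hand":-0.05},{"dp":[0,0,0],"delta_rot":[0,0,0],"hand":-0.1}]}}

```text
t: 39.2
ee_pos: [0.5865, -0.2317, -0.004]
tool_rot: [-0.001, 0.895, 0.446, 0.001]
wrist_force: [0.3, 0.1, 0.5]
gripper_width: 0.0473
```

Emit:
{"api": "move_arm", "payload": {"rows": [{"dp":[0,0,-0.1],"delta_rot":[0,0,0],"hand":-0.1},{"dp":[0,0,-0.25],"delta_rot":[0,0,0],"hand":-0.1},{"dp":[0,0,-0.25],"delta_rot":[0,0,0],"hand":-0.1},{"dp":[0,0,-0.1],"delta_rot":[0,0,0],"hand":-0.1},{"dp":[0,0,0],"delta_rot":[0,0,0],"hand":-0.1}]}}

```text
t: 39.62
ee_pos: [0.5893, -0.2327, 0.0845]
tool_rot: [0.002, 0.895, 0.446, 0.003]
wrist_force: [0.1, 1.0, -1.2]
gripper_width: 0.0466
```

Run:
```python
from h import *
st()
p=snap("wrist","w37")
overlay2(p,(.587,-.2317),[4.4],.048,"ov11",260,130,390,240,6)
togo([.637,.243,.09],150)
```

```text
t 39.62 p [ 0.5893 -0.2327  0.0845] yaw y-axis [ 0.798 -0.603  0.007] z [ 0.008 -0.001 -1.   ] w 0.0466 F [ 0.1  1.  -1.2] q [ 0.53  0.75 -0.33  1.67  0.32  0.77 -0.6 ]
dp [ 3.408 -2.061 -0.06 ] rot [ 1.600e-03  2.000e-04 -5.393e-01]
```

Emit:
{"api": "move_arm", "payload": {"rows": [{"dp":[0.15,-0.09,-0.05],"delta_rot":[0,0,0],"hand":-0.1},{"dp":[0.27,-0.164,0],"delta_rot":[0,0,0],"hand":-0.1},{"dp":[0.27,-0.164,0],"delta_rot":[0,0,0],"hand":-0.1},{"dp":[0.27,-0.164,0],"delta_rot":[0,0,0],"hand":-0.1},{"dp":[0.27,-0.164,0],"delta_rot":[0,0,0],"hand":-0.1}]}}

```text
t: 40.08
ee_pos: [0.6028, -0.0587, 0.0853]
tool_rot: [-0.001, 0.895, 0.445, -0.0]
wrist_force: [0.5, -0.1, 0.2]
gripper_width: 0.0467
```

Emit:
{"api": "move_arm", "payload": {"rows": [{"dp":[0.27,-0.164,0],"delta_rot":[0,0,0],"hand":-0.1},{"dp":[0.27,-0.164,0],"delta_rot":[0,0,0],"hand":-0.1},{"dp":[0.27,-0.164,0],"delta_rot":[0,0,0],"hand":-0.1},{"dp":[0.27,-0.164,0],"delta_rot":[0,0,0],"hand":-0.1},{"dp":[0.27,-0.164,0],"delta_rot":[0,0,0],"hand":-0.1}]}}

```text
t: 40.5
ee_pos: [0.6219, 0.1299, 0.0855]
tool_rot: [-0.001, 0.895, 0.446, -0.001]
wrist_force: [1.6, -0.3, -0.5]
gripper_width: 0.0468
```

Emit:
{"api": "move_arm", "payload": {"rows": [{"dp":[0.27,-0.164,0],"delta_rot":[0,0,0],"hand":-0.1},{"dp":[0.27,-0.164,0],"delta_rot":[0,0,0],"hand":-0.1},{"dp":[0.27,-0.164,0],"delta_rot":[0,0,0],"hand":-0.1},{"dp":[0,0,0],"delta_rot":[0,0,-0.038],"hand":-0.1},{"dp":[0,0,0],"delta_rot":[0,0,-0.038],"hand":-0.1}]}}

```text
t: 40.92
ee_pos: [0.6323, 0.2464, 0.0855]
tool_rot: [-0.002, 0.832, 0.554, 0.0]
wrist_force: [0.1, -0.6, 0.1]
gripper_width: 0.0471
```

Emit:
{"api": "move_arm", "payload": {"rows": [{"dp":[0,0,0],"delta_rot":[0,0,-0.038],"hand":-0.1},{"dp":[0,0,0],"delta_rot":[0,0,-0.038],"hand":-0.1},{"dp":[0,0,0],"delta_rot":[0,0,-0.038],"hand":-0.1},{"dp":[0,0,0],"delta_rot":[0,0,-0.038],"hand":-0.1},{"dp":[0,0,0],"delta_rot":[0,0,-0.038],"hand":-0.1}]}}

```text
t: 41.33
ee_pos: [0.6335, 0.241, 0.0854]
tool_rot: [-0.001, 0.635, 0.773, -0.0]
wrist_force: [0.1, -0.2, 1.8]
gripper_width: 0.0467
```

Emit:
{"api": "move_arm", "payload": {"rows": [{"dp":[0,0,0],"delta_rot":[0,0,-0.038],"hand":-0.1},{"dp":[0,0,0],"delta_rot":[0,0,-0.038],"hand":-0.1},{"dp":[0,0,0],"delta_rot":[0,0,-0.038],"hand":-0.1},{"dp":[0,0,0],"delta_rot":[0,0,-0.038],"hand":-0.1},{"dp":[0,0,0],"delta_rot":[0,0,-0.038],"hand":-0.1}]}}

```text
t: 41.75
ee_pos: [0.6335, 0.241, 0.0854]
tool_rot: [-0.001, 0.38, 0.925, -0.0]
wrist_force: [-0.5, -0.7, -0.6]
gripper_width: 0.0472
```

Emit:
{"api": "move_arm", "payload": {"rows": [{"dp":[0,0,0],"delta_rot":[0,0,-0.038],"hand":-0.1},{"dp":[0,0,0],"delta_rot":[0,0,-0.038],"hand":-0.1},{"dp":[0,0,0],"delta_rot":[0,0,-0.008],"hand":-0.1},{"dp":[0,0,0],"delta_rot":[0,0,0],"hand":-0.1}]}}

```text
t: 42.08
ee_pos: [0.6338, 0.2411, 0.0857]
tool_rot: [-0.001, 0.258, 0.966, 0.0]
wrist_force: [0.1, 1.0, 0.2]
gripper_width: 0.0469
```

Run:
```python
from h import *
st(); togo([.637,.243,.04],150)
p=snap("wrist","w38")
overlay2(p,(.637,.243),[100],.047,"ov12",250,120,420,230,4)
```

```text
t 42.08 p [0.6338 0.2411 0.0857] yaw y-axis [0.499 0.866 0.   ] z [-0.002  0.001 -1.   ] w 0.0469 F [0.1 1.  0.2] q [-0.02  0.89 -0.72  1.51  0.65  0.99  0.13]
dp [-0.016  0.027  0.381] rot [ 0.0001 -0.0006  0.0002]
```

Emit:
{"api": "move_arm", "payload": {"rows": [{"dp":[-0.005,0.035,0.2],"delta_rot":[0,0,0],"hand":-0.1},{"dp":[0,0,0.25],"delta_rot":[0,0,0],"hand":-0.1},{"dp":[0,0,0.2],"delta_rot":[0,0,0],"hand":-0.1},{"dp":[0,0,0.1],"delta_rot":[0,0,0],"hand":-0.1},{"dp":[0,0,0],"delta_rot":[0,0,0],"hand":-0.1}]}}

```text
t: 42.55
ee_pos: [0.6349, 0.2437, -0.0063]
tool_rot: [-0.002, 0.258, 0.966, -0.001]
wrist_force: [0.5, -0.8, 0.0]
gripper_width: 0.0467
```

Emit:
{"api": "move_arm", "payload": {"rows": [{"dp":[0,0,0],"delta_rot":[0,0,0],"hand":-0.1},{"dp":[0,0,0],"delta_rot":[0,0,0],"hand":-0.1}]}}

```text
t: 42.72
ee_pos: [0.6382, 0.2461, -0.0014]
tool_rot: [0.001, 0.258, 0.966, 0.002]
wrist_force: [-0.5, 0.2, 0.3]
gripper_width: 0.047
```

Run:
```python
from h import *
st(); togo([.637,.243,-.0105],150)
p=snap("wrist"); crop(p,"w39c",220,140,420,300,4)
```

```text
t 42.72 p [ 0.6382  0.2461 -0.0014] yaw y-axis [0.498 0.867 0.004] z [ 0.003  0.003 -1.   ] w 0.0470 F [-0.5  0.2  0.3] q [-0.06  1.   -0.65  1.54  0.73  0.86  0.07]
dp [-0.004 -0.027  0.076] rot [0.0013 0.0003 0.0006]
```

Emit:
{"api": "move_arm", "payload": {"rows": [{"dp":[0,0,0.05],"delta_rot":[0,0,0],"hand":-0.1},{"dp":[0,0,0],"delta_rot":[0,0,0],"hand":0.1},{"dp":[0,0,0],"delta_rot":[0,0,0],"hand":0.3},{"dp":[0,0,0],"delta_rot":[0,0,0],"hand":0.6},{"dp":[0,0,0],"delta_rot":[0,0,0],"hand":1}]}}

```text
t: 43.18
ee_pos: [0.6377, 0.2452, -0.0082]
tool_rot: [0.001, 0.258, 0.966, 0.001]
wrist_force: [-0.7, -0.4, 3.5]
gripper_width: 0.034
```

Emit:
{"api": "move_arm", "payload": {"rows": [{"dp":[0,0,0],"delta_rot":[0,0,0],"hand":1},{"dp":[0,0,0],"delta_rot":[0,0,0],"hand":1},{"dp":[0,0,0],"delta_rot":[0,0,0],"hand":1}]}}

```text
t: 43.43
ee_pos: [0.6376, 0.2451, -0.0083]
tool_rot: [0.001, 0.258, 0.966, 0.001]
wrist_force: [-1.2, -0.8, 6.1]
gripper_width: 0.034
```

Run:
```python
from h import *
st()
p=snap("wrist"); o=get_obs(); R=rot(o["tool_rot"])
c=o["ee_pos"]+R.apply([0,-.0014,0])
overlay2(p,c[:2],[92,98],.047,"ov13",275,215,375,290,8)
```

```text
t 43.43 p [ 0.6376  0.2451 -0.0083] yaw y-axis [0.498 0.867 0.002] z [ 0.002  0.002 -1.   ] w 0.0340 F [-1.2 -0.8  6.1] q [-0.06  1.   -0.65  1.54  0.74  0.85  0.06]
```

Emit:
{"api": "move_arm", "payload": {"rows": [{"dp":[0,0,-0.1],"delta_rot":[0,0,0],"hand":1},{"dp":[0,0,-0.2],"delta_rot":[0,0,0],"hand":1},{"dp":[0,0,-0.25],"delta_rot":[0,0,0],"hand":1},{"dp":[0,0,-0.25],"delta_rot":[0,0,0],"hand":1},{"dp":[0,0,-0.15],"delta_rot":[0,0,0.02],"hand":1}]}}

```text
t: 43.9
ee_pos: [0.6377, 0.2457, 0.1081]
tool_rot: [0.001, 0.288, 0.958, 0.002]
wrist_force: [0.2, 0.7, -1.1]
gripper_width: 0.0338
```

Emit:
{"api": "move_arm", "payload": {"rows": [{"dp":[0,0,0],"delta_rot":[0,0,0.038],"hand":1},{"dp":[0,0,0],"delta_rot":[0,0,0.038],"hand":1},{"dp":[0,0,0],"delta_rot":[0,0,0.038],"hand":1},{"dp":[0,0,0],"delta_rot":[0,0,0.038],"hand":1},{"dp":[0,0,0],"delta_rot":[0,0,0.038],"hand":1}]}}

```text
t: 44.32
ee_pos: [0.6365, 0.2447, 0.105]
tool_rot: [-0.001, 0.559, 0.829, 0.001]
wrist_force: [-0.4, 0.2, -2.2]
gripper_width: 0.0337
```

Emit:
{"api": "move_arm", "payload": {"rows": [{"dp":[0,0,0],"delta_rot":[0,0,0.038],"hand":1},{"dp":[0,0,0],"delta_rot":[0,0,0.038],"hand":1},{"dp":[0,0,0],"delta_rot":[0,0,0.038],"hand":1},{"dp":[0,0,0],"delta_rot":[0,0,0.038],"hand":1},{"dp":[0,0,0],"delta_rot":[0,0,0.038],"hand":1}]}}

```text
t: 44.73
ee_pos: [0.6364, 0.2449, 0.1049]
tool_rot: [-0.001, 0.778, 0.628, 0.0]
wrist_force: [-0.1, -0.3, -2.3]
gripper_width: 0.0341
```

Emit:
{"api": "move_arm", "payload": {"rows": [{"dp":[0,0,0],"delta_rot":[0,0,0.038],"hand":1},{"dp":[0,0,0],"delta_rot":[0,0,0.038],"hand":1},{"dp":[0,0,0],"delta_rot":[0,0,0.038],"hand":1},{"dp":[0,0,0],"delta_rot":[0,0,0],"hand":1}]}}

```text
t: 45.07
ee_pos: [0.6364, 0.2451, 0.105]
tool_rot: [-0.001, 0.877, 0.481, 0.0]
wrist_force: [0.3, -0.5, -1.8]
gripper_width: 0.0339
```

Run:
```python
from h import *
st(); togo([.5812,-.1625,.11],57.5)
p=snap("wrist","w40")
```

```text
t 45.07 p [0.6364 0.2451 0.105 ] yaw y-axis [ 0.843 -0.537 -0.001] z [-0.     0.001 -1.   ] w 0.0339 F [ 0.3 -0.5 -1.8] q [-0.23  0.79 -0.31  1.5   0.28  0.9  -1.2 ]
dp [-3.112  1.438 -0.046] rot [-0.0002 -0.0003 -0.0001]
```

Emit:
{"api": "move_arm", "payload": {"rows": [{"dp":[-0.15,0.07,-0.02],"delta_rot":[0,0,0],"hand":1},{"dp":[-0.28,0.13,0],"delta_rot":[0,0,0],"hand":1},{"dp":[-0.28,0.13,0],"delta_rot":[0,0,0],"hand":1},{"dp":[-0.28,0.13,0],"delta_rot":[0,0,0],"hand":1},{"dp":[-0.28,0.13,0],"delta_rot":[0,0,0],"hand":1}]}}

```text
t: 45.53
ee_pos: [0.6146, 0.0769, 0.1071]
tool_rot: [-0.001, 0.875, 0.484, 0.001]
wrist_force: [0.9, -0.6, -2.2]
gripper_width: 0.0338
```

Emit:
{"api": "move_arm", "payload": {"rows": [{"dp":[-0.28,0.13,0],"delta_rot":[0,0,0],"hand":1},{"dp":[-0.28,0.13,0],"delta_rot":[0,0,0],"hand":1},{"dp":[-0.28,0.13,0],"delta_rot":[0,0,0],"hand":1},{"dp":[-0.28,0.13,0],"delta_rot":[0,0,0],"hand":1},{"dp":[-0.28,0.13,0],"delta_rot":[0,0,0],"hand":1}]}}

```text
t: 45.95
ee_pos: [0.5906, -0.1069, 0.107]
tool_rot: [-0.001, 0.875, 0.484, 0.001]
wrist_force: [1.2, 0.7, -1.8]
gripper_width: 0.0339
```

Emit:
{"api": "move_arm", "payload": {"rows": [{"dp":[-0.28,0.13,0],"delta_rot":[0,0,0],"hand":1},{"dp":[-0.16,0.07,0],"delta_rot":[0,0,0],"hand":1},{"dp":[0,0,0],"delta_rot":[0,0,0],"hand":1},{"dp":[0,0,0],"delta_rot":[0,0,0],"hand":1}]}}

```text
t: 46.28
ee_pos: [0.5825, -0.1648, 0.1066]
tool_rot: [-0.001, 0.876, 0.481, 0.001]
wrist_force: [-0.1, 1.0, -3.1]
gripper_width: 0.0343
```

Run:
```python
from h import *
st(); togo([.5812,-.1625,.02],57.5)
```

```text
t 46.28 p [ 0.5825 -0.1648  0.1066] yaw y-axis [ 0.844 -0.536 -0.001] z [ 0.     0.002 -1.   ] w 0.0343 F [-0.1  1.  -3.1] q [ 0.45  0.69 -0.36  1.72  0.32  0.78 -0.63]
dp [ 0.009 -0.019  0.722] rot [-0.0002 -0.0005  0.0004]
```

Emit:
{"api": "move_arm", "payload": {"rows": [{"dp":[0.009,-0.019,0.15],"delta_rot":[0,0,0],"hand":1},{"dp":[0,0,0.25],"delta_rot":[0,0,0],"hand":1},{"dp":[0,0,0.22],"delta_rot":[0,0,0],"hand":1},{"dp":[0,0,0.1],"delta_rot":[0,0,0],"hand":1},{"dp":[0,0,0],"delta_rot":[0,0,0],"hand":1}]}}

```text
t: 46.7
ee_pos: [0.5798, -0.158, 0.0177]
tool_rot: [-0.003, 0.875, 0.484, -0.001]
wrist_force: [-0.1, 0.4, -1.9]
gripper_width: 0.034
```

Emit:
{"api": "move_arm", "payload": {"rows": [{"dp":[0,0,0],"delta_rot":[0,0,0],"hand":1},{"dp":[0,0,0],"delta_rot":[0,0,0],"hand":1},{"dp":[0,0,0],"delta_rot":[0,0,0],"hand":1},{"dp":[0,0,0],"delta_rot":[0,0,0],"hand":1}]}}

```text
t: 47.03
ee_pos: [0.5831, -0.1607, 0.0219]
tool_rot: [0.0, 0.876, 0.482, 0.002]
wrist_force: [0.1, -0.7, -2.3]
gripper_width: 0.0337
```

Run:
```python
from h import *
st(); togo([.5812,-.1625,-.0073],57.5)
p=snap("wrist"); o=get_obs(); R=rot(o["tool_rot"])
c=o["ee_pos"]+R.apply([0.000,-.0014,0])
overlay2(p,c[:2],[4.4],o["ee_pos"][2]+.0553,"ov14",220,120,420,290)
```

```text
t 47.03 p [ 0.5831 -0.1607  0.0219] yaw y-axis [ 0.845 -0.535  0.002] z [ 0.003  0.001 -1.   ] w 0.0337 F [ 0.1 -0.7 -2.3] q [ 0.41  0.81 -0.3   1.78  0.38  0.61 -0.68]
dp [-0.022 -0.006  0.243] rot [ 0.0007 -0.0009  0.0007]
```

Run:
```python
from h import *
p=snap("wrist"); st()
uv=np.array([(498,325),(575,262)])/4+[220,120]
m=onz(p,uv,.013); print(m.round(4), np.rad2deg(np.arctan2(*(m[1]-m[0])[[1,0]])))
togo([.5812,-.1625,-.006],57.5)
```

```text
t 47.13 p [ 0.5826 -0.1607  0.0214] yaw y-axis [ 0.844 -0.536  0.001] z [ 0.002  0.001 -1.   ] w 0.0340 F [-1.3  0.1 -2.2] q [ 0.41  0.81 -0.3   1.78  0.38  0.61 -0.68]
[[ 0.6031 -0.1613  0.013 ]
 [ 0.6191 -0.1589  0.013 ]] 8.522664722567326
dp [-0.019 -0.002  0.228] rot [ 0.0005 -0.0007  0.0006]
```

Emit:
{"api": "move_arm", "payload": {"rows": [{"dp":[-0.016,-0.002,0.1],"delta_rot":[0,0,0],"hand":1},{"dp":[0,0,0.1],"delta_rot":[0,0,0],"hand":1},{"dp":[0,0,0.01],"delta_rot":[0,0,0],"hand":1},{"dp":[0,0,0],"delta_rot":[0,0,0],"hand":1},{"dp":[0,0,0],"delta_rot":[0,0,0],"hand":1}]}}

```text
t: 47.55
ee_pos: [0.5803, -0.1618, -0.0055]
tool_rot: [-0.001, 0.876, 0.482, 0.0]
wrist_force: [0.1, -0.4, -1.0]
gripper_width: 0.0342
```

Run:
```python
from h import *
st(); togo([.5815,-.1627,-.0073],57.5)
```

```text
t 47.55 p [ 0.5803 -0.1618 -0.0055] yaw y-axis [ 0.845 -0.535 -0.001] z [-0.     0.002 -1.   ] w 0.0342 F [ 0.1 -0.4 -1. ] q [ 0.4   0.85 -0.28  1.79  0.4   0.56 -0.7 ]
dp [-0.001  0.013  0.015] rot [-0.0005 -0.0005  0.0007]
```

Emit:
{"api": "move_arm", "payload": {"rows": [{"dp":[0,0.01,0.01],"delta_rot":[0,0,0],"hand":1},{"dp":[0,0,0.01],"delta_rot":[0,0,0],"hand":1},{"dp":[0,0,0],"delta_rot":[0,0,0],"hand":1}]}}

```text
t: 47.8
ee_pos: [0.5821, -0.1626, -0.0072]
tool_rot: [-0.0, 0.876, 0.482, 0.001]
wrist_force: [-1.0, 0.4, -0.7]
gripper_width: 0.0341
```

Emit:
{"api": "move_arm", "payload": {"rows": [{"dp":[0,0,0.008],"delta_rot":[0,0,0],"hand":1},{"dp":[0,0,0],"delta_rot":[0,0,0],"hand":1}]}}

```text
t: 47.97
ee_pos: [0.5821, -0.1626, -0.0073]
tool_rot: [-0.0, 0.876, 0.482, 0.001]
wrist_force: [0.5, 0.3, 3.1]
gripper_width: 0.0341
```

Emit:
{"api": "move_arm", "payload": {"rows": [{"dp":[0,0,0],"delta_rot":[0,0,0],"hand":0.2},{"dp":[0,0,0],"delta_rot":[0,0,0],"hand":0.1},{"dp":[0,0,0],"delta_rot":[0,0,0],"hand":0},{"dp":[0,0,0],"delta_rot":[0,0,0],"hand":-0.1},{"dp":[0,0,0],"delta_rot":[0,0,0],"hand":-0.1}]}}

```text
t: 48.38
ee_pos: [0.5818, -0.1627, -0.0083]
tool_rot: [-0.0, 0.876, 0.482, 0.001]
wrist_force: [0.5, 0.2, 0.6]
gripper_width: 0.0467
```

Emit:
{"api": "move_arm", "payload": {"rows": [{"dp":[0,0,-0.1],"delta_rot":[0,0,0],"hand":-0.1},{"dp":[0,0,-0.25],"delta_rot":[0,0,0],"hand":-0.1},{"dp":[0,0,-0.25],"delta_rot":[0,0,0],"hand":-0.1},{"dp":[0,0,-0.1],"delta_rot":[0,0,0],"hand":-0.1},{"dp":[0,0,0],"delta_rot":[0,0,0],"hand":-0.1}]}}

```text
t: 48.8
ee_pos: [0.5845, -0.1633, 0.0798]
tool_rot: [0.002, 0.876, 0.482, 0.003]
wrist_force: [0.2, -0.6, -0.3]
gripper_width: 0.0469
```

Run:
```python
from h import *
st()
p=snap("wrist","w41")
overlay2(p,(.582,-.1626),[4.4],.048,"ov15",260,130,390,240,6)
```

```text
t 48.80 p [ 0.5845 -0.1633  0.0798] yaw y-axis [ 0.844 -0.536  0.006] z [ 0.008  0.    -1.   ] w 0.0469 F [ 0.2 -0.6 -0.3] q [ 0.44  0.73 -0.34  1.75  0.34  0.72 -0.65]
```

Emit:
{"api": "move_arm", "payload": {"rows": [{"dp":[0,0,-0.1],"delta_rot":[0,0,-0.038],"hand":1},{"dp":[0,0,0],"delta_rot":[0,0,-0.038],"hand":1},{"dp":[0,0,0],"delta_rot":[0,0,-0.038],"hand":1},{"dp":[0,0,0],"delta_rot":[0,0,-0.038],"hand":1},{"dp":[0,0,0],"delta_rot":[0,0,0],"hand":1}]}}

```text
t: 49.27
ee_pos: [0.5804, -0.1628, 0.0863]
tool_rot: [-0.002, 0.736, 0.676, 0.0]
wrist_force: [0.1, -0.5, 0.1]
gripper_width: -0.0002
```

Run:
```python
from h import *
st(); togo([.4277,-.315,.09],85)
```

```text
t 49.27 p [ 0.5804 -0.1628  0.0863] yaw y-axis [ 0.996 -0.085 -0.002] z [-0.002  0.003 -1.   ] w -0.0002 F [ 0.1 -0.5  0.1] q [ 0.52  0.74 -0.48  1.74  0.46  0.78 -0.27]
dp [-1.372 -1.16  -0.032] rot [-0.0006 -0.0008  0.0008]
```

Emit:
{"api": "move_arm", "payload": {"rows": [{"dp":[-0.2,-0.17,0],"delta_rot":[0,0,0],"hand":1},{"dp":[-0.24,-0.2,0],"delta_rot":[0,0,0],"hand":1},{"dp":[-0.24,-0.2,0],"delta_rot":[0,0,0],"hand":1},{"dp":[-0.24,-0.2,0],"delta_rot":[0,0,0],"hand":1},{"dp":[-0.24,-0.2,0],"delta_rot":[0,0,0],"hand":1}]}}

```text
t: 49.68
ee_pos: [0.4514, -0.2918, 0.0865]
tool_rot: [-0.001, 0.738, 0.674, 0.001]
wrist_force: [0.9, -0.9, -0.2]
gripper_width: -0.0001
```

Emit:
{"api": "move_arm", "payload": {"rows": [{"dp":[-0.2,-0.18,0],"delta_rot":[0,0,0],"hand":1},{"dp":[0,0,0],"delta_rot":[0,0,0],"hand":1},{"dp":[0,0,0],"delta_rot":[0,0,0],"hand":1}]}}

```text
t: 49.93
ee_pos: [0.4273, -0.3149, 0.0865]
tool_rot: [-0.001, 0.74, 0.673, 0.0]
wrist_force: [0.4, 0.8, 0.1]
gripper_width: -0.0
```

Run:
```python
from h import *
st(); togo([.4277,-.315,0],85)
p=snap("wrist","w42")
q=snap("top"); 
for pp in (p,q):
  for n in("handle_grip","bolt_axis","pusher_grip"): print(n,[(np.round(r["point"],4).tolist(),round(r["conf"],2)) for r in tip_of(pp,n)[:2]])
crop(q,"t42",140,90,400,310,3)
```

```text
t 49.93 p [ 0.4273 -0.3149  0.0865] yaw y-axis [ 0.995 -0.095 -0.002] z [-0.002  0.002 -1.   ] w -0.0000 F [0.4 0.8 0.1] q [ 0.91  0.66 -0.5   1.94  0.49  0.67  0.01]
dp [-0.002  0.005  0.721] rot [-0.0006 -0.0006 -0.0026]
handle_grip [([0.3821, -0.2966, 0.0503], 0.7)]
bolt_axis [([0.5226, -0.2343, 0.0432], 0.82), ([0.3828, -0.2959, 0.0485], 0.46)]
pusher_grip []
handle_grip [([0.3857, -0.2928, 0.0492], 0.81)]
bolt_axis [([0.5178, -0.2355, 0.0457], 0.75), ([0.5707, 0.1799, 0.0254], 0.17)]
pusher_grip [([0.6007, -0.0163, 0.0608], 0.75), ([0.5764, -0.0306, 0.0032], 0.58)]
```

Run:
```python
from h import *
p=snap("wrist")
b=onz(p,[(440,84)],.060)[0]; g=onz(p,[(253,187),(209,211),(300,161)],.056)
print(b.round(4),g.round(4)); 
for q in g: d=q-b; print(np.rad2deg(np.arctan2(d[1],d[0]))%360,np.linalg.norm(d[:2]))
B=np.array([.5155,-.237])
for q in g: d=q[:2]-B; print(np.rad2deg(np.arctan2(d[1],d[0]))%360,np.linalg.norm(d))
d=g[1]-g[2]; print(np.rad2deg(np.arctan2(d[1],d[0]))%360)
o=get_obs(); R=rot(o["tool_rot"])
```

```text
[ 0.5175 -0.2339  0.06  ] [[ 0.3844 -0.2933  0.056 ]
 [ 0.3489 -0.3087  0.056 ]
 [ 0.4203 -0.2775  0.056 ]]
204.04701895005687 0.14579710559223702
203.91011514285174 0.184403060495587
204.12819689030582 0.10651313012854621
203.2458862815665 0.14271851037729213
203.27723348041587 0.18132635291834623
203.02521920136743 0.1034369252356912
203.6118984991854
```

Emit:
{"api": "move_arm", "payload": {"rows": [{"dp":[0,0,0.2],"delta_rot":[0,0,0],"hand":1},{"dp":[0,0,0.25],"delta_rot":[0,0,0],"hand":1},{"dp":[0,0,0.2],"delta_rot":[0,0,0],"hand":1},{"dp":[0,0,0.1],"delta_rot":[0,0,0],"hand":1},{"dp":[0,0,0],"delta_rot":[0,0,0],"hand":1}]}}

```text
t: 50.8
ee_pos: [0.4284, -0.3117, -0.0051]
tool_rot: [-0.003, 0.737, 0.676, 0.0]
wrist_force: [-0.1, 0.2, -0.2]
gripper_width: -0.0003
```

Emit:
{"api": "move_arm", "payload": {"rows": [{"dp":[0,0,0],"delta_rot":[0,0,0],"hand":1},{"dp":[0,0,0],"delta_rot":[0,0,0],"hand":1}]}}

```text
t: 50.97
ee_pos: [0.4308, -0.3132, -0.0018]
tool_rot: [0.0, 0.737, 0.676, 0.001]
wrist_force: [0.1, 0.1, -0.5]
gripper_width: -0.0001
```

Run:
```python
from h import *
st(); togo([.4277,-.315,-0.003],85)
p=snap("wrist","w43")
```

```text
t 50.97 p [ 0.4308 -0.3132 -0.0018] yaw y-axis [ 0.996 -0.087  0.002] z [ 0.002  0.001 -1.   ] w -0.0001 F [ 0.1  0.1 -0.5] q [ 0.82  0.8  -0.38  1.98  0.61  0.48 -0.09]
dp [-0.017 -0.025  0.01 ] rot [ 0.0006 -0.0004 -0.    ]
```

```bash
cat >> h.py <<'E'
Bx=np.array([.516,-.236])
def fpos(th,r=.113,psi=85):
    t=np.deg2rad(th); u=np.array([np.cos(t),np.sin(t)]); d=np.array([u[1],-u[0]])
    dl=np.deg2rad(abs(th-90-psi)); s=.011+.011*abs(np.cos(dl))+.0145*abs(np.sin(dl))
    return Bx+r*u-s*d
def seq(ths,r=.113):
    o=get_obs(); R=rot(o["tool_rot"]); cur=o["ee_pos"][:2]
    for th in ths:
        n=fpos(th,r); d=R.inv().apply([*(n-cur),0])/.12; print(th,n.round(4),d.round(3)); cur=n
E
python3 - <<'E'
from h import *
seq([203,199,195,190,185,180,175,170,166,162,158])
E
```

```text
203 [ 0.4227 -0.3055] [ 0.06  -0.074 -0.   ]
199 [ 0.4179 -0.2983] [ 0.056 -0.045 -0.   ]
195 [ 0.4137 -0.2906] [ 0.06  -0.041 -0.   ]
190 [ 0.4091 -0.2806] [ 0.08  -0.045 -0.   ]
185 [ 0.4056 -0.2701] [ 0.085 -0.037 -0.   ]
180 [ 0.403  -0.2592] [ 0.089 -0.029  0.   ]
175 [ 0.4015 -0.2481] [ 0.092 -0.02   0.   ]
170 [ 0.4007 -0.2392] [ 0.073 -0.013  0.   ]
166 [ 0.4005 -0.2321] [ 0.059 -0.007  0.   ]
162 [ 0.4008 -0.2248] [ 0.06  -0.003  0.   ]
158 [ 0.4016 -0.2176] [0.061 0.001 0.   ]
```

Emit:
{"api": "move_arm", "payload": {"rows": [{"dp":[0.06,-0.074,0.01],"delta_rot":[0,0,0],"hand":1},{"dp":[0.056,-0.045,0],"delta_rot":[0,0,0],"hand":1},{"dp":[0.06,-0.041,0],"delta_rot":[0,0,0],"hand":1},{"dp":[0.08,-0.045,0],"delta_rot":[0,0,0],"hand":1},{"dp":[0,0,0],"delta_rot":[0,0,0],"hand":1}]}}

```text
t: 51.43
ee_pos: [0.4074, -0.2781, -0.0031]
tool_rot: [-0.001, 0.737, 0.676, 0.001]
wrist_force: [-0.3, 0.3, 0.8]
gripper_width: -0.0
```

Run:
```python
from h import *
st(); p=snap("wrist","w44")
seq([185,180,175,170,166,162,158])
```

```text
t 51.43 p [ 0.4074 -0.2781 -0.0031] yaw y-axis [ 0.996 -0.085 -0.   ] z [ 0.     0.003 -1.   ] w -0.0000 F [-0.3  0.3  0.8] q [ 0.77  0.76 -0.34  2.09  0.64  0.39 -0.16]
185 [ 0.4056 -0.2701] [ 0.074 -0.025  0.   ]
180 [ 0.403  -0.2592] [ 0.089 -0.029  0.   ]
175 [ 0.4015 -0.2481] [ 0.092 -0.02   0.   ]
170 [ 0.4007 -0.2392] [ 0.073 -0.013  0.   ]
166 [ 0.4005 -0.2321] [ 0.059 -0.006  0.   ]
162 [ 0.4008 -0.2248] [ 0.06  -0.003  0.   ]
158 [ 0.4016 -0.2176] [0.061 0.001 0.   ]
```

Emit:
{"api": "move_arm", "payload": {"rows": [{"dp":[0.074,-0.03,0],"delta_rot":[0,0,0],"hand":1},{"dp":[0.089,-0.03,0],"delta_rot":[0,0,0],"hand":1},{"dp":[0.08,-0.02,0],"delta_rot":[0,0,0],"hand":1},{"dp":[0,0,0],"delta_rot":[0,0,0],"hand":1}]}}

```text
t: 51.82
ee_pos: [0.4005, -0.2474, -0.0037]
tool_rot: [-0.001, 0.736, 0.677, 0.001]
wrist_force: [-0.8, 0.6, 0.2]
gripper_width: 0.0004
```

Run:
```python
from h import *
st(); p=snap("wrist","w45")
seq([170,166,162,158])
```

```text
t 51.82 p [ 0.4005 -0.2474 -0.0037] yaw y-axis [ 0.996 -0.084 -0.001] z [-0.001  0.003 -1.   ] w 0.0004 F [-0.8  0.6  0.2] q [ 0.7   0.75 -0.3   2.15  0.65  0.34 -0.23]
170 [ 0.4007 -0.2392] [ 0.077 -0.006  0.   ]
166 [ 0.4005 -0.2321] [ 0.059 -0.006  0.   ]
162 [ 0.4008 -0.2248] [ 0.06  -0.003  0.   ]
158 [ 0.4016 -0.2176] [0.061 0.001 0.   ]
```

Emit:
{"api": "move_arm", "payload": {"rows": [{"dp":[0.06,0.0,0],"delta_rot":[0,0,0],"hand":1},{"dp":[0.05,0.0,0],"delta_rot":[0,0,0],"hand":1},{"dp":[0,0,0],"delta_rot":[0,0,0],"hand":1}]}}

```text
t: 52.12
ee_pos: [0.4023, -0.2358, -0.0038]
tool_rot: [-0.001, 0.737, 0.676, 0.001]
wrist_force: [0.4, 0.3, -0.1]
gripper_width: -0.0001
```

Emit:
{"api": "move_arm", "payload": {"rows": [{"dp":[0.05,0.0,0],"delta_rot":[0,0,0],"hand":1},{"dp":[0,0,0],"delta_rot":[0,0,0],"hand":1}]}}

```text
t: 52.28
ee_pos: [0.4032, -0.2302, -0.0037]
tool_rot: [-0.0, 0.737, 0.676, 0.001]
wrist_force: [-0.2, -0.4, 1.0]
gripper_width: 0.0002
```

Run:
```python
from h import *
st(); p=snap("wrist","w46")
seq([162,158,154])
```

```text
t 52.28 p [ 0.4032 -0.2302 -0.0037] yaw y-axis [ 0.996 -0.087  0.001] z [ 0.001  0.002 -1.   ] w 0.0002 F [-0.2 -0.4  1. ] q [ 0.65  0.74 -0.28  2.17  0.65  0.31 -0.27]
162 [ 0.4008 -0.2248] [ 0.046 -0.024  0.   ]
158 [ 0.4016 -0.2176] [0.061 0.001 0.   ]
154 [ 0.4028 -0.2103] [0.062 0.005 0.   ]
```

Emit:
{"api": "move_arm", "payload": {"rows": [{"dp":[0.05,0.015,0],"delta_rot":[0,0,0],"hand":1},{"dp":[0,0,0],"delta_rot":[0,0,0],"hand":1}]}}

```text
t: 52.5
ee_pos: [0.4052, -0.2246, -0.0037]
tool_rot: [-0.001, 0.737, 0.676, 0.001]
wrist_force: [-0.7, -0.6, -1.2]
gripper_width: -0.0002
```

Emit:
{"api": "move_arm", "payload": {"rows": [{"dp":[0.04,0.015,0],"delta_rot":[0,0,0],"hand":1},{"dp":[0,0,0],"delta_rot":[0,0,0],"hand":1}]}}

```text
t: 52.67
ee_pos: [0.4077, -0.22, -0.0037]
tool_rot: [-0.0, 0.737, 0.676, 0.001]
wrist_force: [0.0, -0.2, 0.3]
gripper_width: 0.0002
```

Run:
```python
from h import *
st(); p=snap("wrist","w47")
```

```text
t 52.67 p [ 0.4077 -0.22   -0.0037] yaw y-axis [ 0.996 -0.087  0.001] z [ 0.001  0.002 -1.   ] w 0.0002 F [ 0.  -0.2  0.3] q [ 0.63  0.74 -0.28  2.17  0.65  0.31 -0.29]
```

Emit:
{"api": "move_arm", "payload": {"rows": [{"dp":[0.03,0.012,0],"delta_rot":[0,0,0],"hand":1},{"dp":[0,0,0],"delta_rot":[0,0,0],"hand":1}]}}

```text
t: 52.88
ee_pos: [0.4096, -0.2169, -0.0036]
tool_rot: [-0.0, 0.737, 0.676, 0.001]
wrist_force: [0.3, 0.1, -0.3]
gripper_width: -0.0002
```

Emit:
{"api": "move_arm", "payload": {"rows": [{"dp":[0.03,0.012,0],"delta_rot":[0,0,0],"hand":1},{"dp":[0,0,0],"delta_rot":[0,0,0],"hand":1}]}}

```text
t: 53.05
ee_pos: [0.4106, -0.2142, -0.0036]
tool_rot: [-0.0, 0.737, 0.675, 0.0]
wrist_force: [-1.6, -2.0, -0.2]
gripper_width: 0.0001
```

Emit:
{"api": "move_arm", "payload": {"rows": [{"dp":[0.03,0.012,0],"delta_rot":[0,0,0],"hand":1},{"dp":[0,0,0],"delta_rot":[0,0,0],"hand":1}]}}

```text
t: 53.22
ee_pos: [0.4112, -0.2122, -0.0037]
tool_rot: [-0.0, 0.738, 0.675, -0.001]
wrist_force: [-2.8, -4.9, 0.2]
gripper_width: -0.0001
```

Run:
```python
from h import *
st(); p=snap("wrist","w48")
```

```text
t 53.22 p [ 0.4112 -0.2122 -0.0037] yaw y-axis [ 0.996 -0.089 -0.002] z [-0.002 -0.001 -1.   ] w -0.0001 F [-2.8 -4.9  0.2] q [ 0.6   0.74 -0.27  2.17  0.64  0.31 -0.31]
```

```bash
cat >> h.py <<'E'
def hang(p,bolt,end,inner):
    b=onz(p,[bolt],.060)[0]; g=onz(p,[end,inner],.056)
    a=lambda d:np.rad2deg(np.arctan2(d[1],d[0]))%360
    print("bolt",b.round(4),"end",g[0].round(4),"ang",a(g[0]-b).round(2),a(g[1]-b).round(2),a(g[0]-g[1]).round(2))
E
python3 - <<'E'
from h import *
p=snap("wrist"); crop(p,"w48c",120,110,320,260,4); crop(p,"w48d",440,220,600,340,4)
E
cat >> h.py <<'E'
def eang(p,a,b,z=.046):
    g=onz(p,[a,b],z); d=g[0]-g[1]; return np.rad2deg(np.arctan2(d[1],d[0]))%360
E
python3 - <<'E'
from h import *
p=snap("wrist"); st()
f=lambda x,y:(120+x/4,110+y/4); g=lambda x,y:(440+x/4,220+y/4)
print("low",eang(p,f(110,297),f(740,505)),"up",eang(p,f(230,103),f(800,297),.056), "line",eang(p,g(335,282),g(465,322),.062))
E
```

```text
t 53.37 p [ 0.4112 -0.2122 -0.0037] yaw y-axis [ 0.996 -0.089 -0.002] z [-0.002 -0.    -1.   ] w 0.0000 F [-3.4 -5.6  0.9] q [ 0.6   0.74 -0.27  2.17  0.64  0.31 -0.31]
low 155.46443341283654 up 155.59643700825134 line 156.29978133503815
```

Emit:
{"api": "move_arm", "payload": {"rows": [{"dp":[0.03,0.012,0],"delta_rot":[0,0,0],"hand":1},{"dp":[0,0,0],"delta_rot":[0,0,0],"hand":1},{"dp":[0.03,0.012,0],"delta_rot":[0,0,0],"hand":1},{"dp":[0,0,0],"delta_rot":[0,0,0],"hand":1}]}}

```text
t: 53.7
ee_pos: [0.4135, -0.2058, -0.0037]
tool_rot: [-0.001, 0.738, 0.675, -0.002]
wrist_force: [-4.5, -6.5, 1.7]
gripper_width: -0.0
```

Emit:
{"api": "move_arm", "payload": {"rows": [{"dp":[0.03,0.014,0],"delta_rot":[0,0,0],"hand":1},{"dp":[0,0,0],"delta_rot":[0,0,0],"hand":1},{"dp":[0,0,0],"delta_rot":[0,0,0],"hand":1}]}}

```text
t: 53.95
ee_pos: [0.4152, -0.2023, -0.0038]
tool_rot: [-0.001, 0.738, 0.675, -0.002]
wrist_force: [-5.9, -6.1, 1.3]
gripper_width: 0.0002
```

```bash
cat h.py | tail -60
python3 - <<'E'
from h import *
p=snap('wrist','pics/w50.png'); st()
p=snap('top','pics/t50.png');
E
```

```text
s="dp %s"%np.round(d,3)
    if yaw is not None:
        Rt=down(yaw); rv=(R.inv()*Rt).as_rotvec()/np.pi; s+=" rot %s"%np.round(rv,4)
    print(s)
def down(yaw):
    a=np.deg2rad(yaw); x=np.array([np.cos(a),np.sin(a),0]); z=np.array([0,0,-1.]); return Ro.from_matrix(np.c_[x,np.cross(z,x),z])
def sock(p,cxy,zt,name=None,half=.03,s=.0001):
    """rectified top view of plane z=zt around cxy; up=+x, left=+y, 10 px/mm... s m per px"""
    n=int(half/s); g=np.arange(-n,n+1)*s
    X=cxy[0]-g[:,None]+0*g[None]; Y=cxy[1]-g[None]+0*g[:,None]
    uv=proj(p,np.c_[X.ravel(),Y.ravel(),np.full(X.size,zt)]).astype(np.float32)
    im=cv2.remap(p["pixels"],uv[:,0].reshape(X.shape),uv[:,1].reshape(X.shape),cv2.INTER_CUBIC)
    if name: cv2.imwrite(f"pics/{name}.png",im[:,:,::-1])
    return im
def overlay(p,c,ang,zt=.047,name="ov",half=26,s=8):
    """draw socket model: top rim, bore, notch edges top(red) & floor(blue)"""
    uv0=proj(p,[(c[0],c[1],zt)])[0].astype(int)
    u0,v0=max(0,uv0[0]-half),max(0,uv0[1]-half)
    im=p["pixels"][v0:v0+2*half,u0:u0+2*half,::-1].copy()
    im=cv2.resize(im,None,fx=s
[... 1993 characters left out ...]
):
    o=get_obs(); R=rot(o["tool_rot"]); cur=o["ee_pos"][:2]
    for th in ths:
        n=fpos(th,r); d=R.inv().apply([*(n-cur),0])/.12; print(th,n.round(4),d.round(3)); cur=n
def hang(p,bolt,end,inner):
    b=onz(p,[bolt],.060)[0]; g=onz(p,[end,inner],.056)
    a=lambda d:np.rad2deg(np.arctan2(d[1],d[0]))%360
    print("bolt",b.round(4),"end",g[0].round(4),"ang",a(g[0]-b).round(2),a(g[1]-b).round(2),a(g[0]-g[1]).round(2))
def eang(p,a,b,z=.046):
    g=onz(p,[a,b],z); d=g[0]-g[1]; return np.rad2deg(np.arctan2(d[1],d[0]))%360
t 54.00 p [ 0.4152 -0.2023 -0.0038] yaw y-axis [ 0.996 -0.09  -0.004] z [-0.004 -0.001 -1.   ] w 0.0001 F [-4.7 -5.3  1.4] q [ 0.57  0.74 -0.27  2.17  0.64  0.31 -0.33]
```

```bash
ls -t pics|head -4; grep -n -A8 "def snap" h.py; cd pics; ls pics 2>/dev/null; grep -n "eang" ../*.log 2>/dev/null|head
```

```text
w48d.png
w48c.png
w48.png
w47.png
5:def snap(n,name=None):
6-    o=get_obs(); p=camera(n)
7-    if n=="wrist":
8-        M=np.array(p["T_tool_cam"]); Rt=rot(o["tool_rot"]).as_matrix(); 
9-        Rwc=Rt@M[:3,:3]; twc=Rt@M[:3,3]+o["ee_pos"]
10-        p["_R"]=Rwc.T; p["_t"]=-Rwc.T@twc
11-    else: p["_R"]=np.array(p["R"]); p["_t"]=np.array(p["t"])
12-    if name: cv2.imwrite(f"pics/{name}.png",p["pixels"][:,:,::-1])
13-    return p
```

Run:
```python
from h import *
p=snap('wrist','w50'); import pickle; pickle.dump(p,open('w50.pkl','wb')); st()
snap('top','t50')
```

```text
t 54.10 p [ 0.4152 -0.2023 -0.0038] yaw y-axis [ 0.996 -0.09  -0.004] z [-0.004 -0.001 -1.   ] w -0.0001 F [-4.9 -6.7  0.4] q [ 0.57  0.74 -0.27  2.17  0.64  0.31 -0.33]
```

View pics/w50.png

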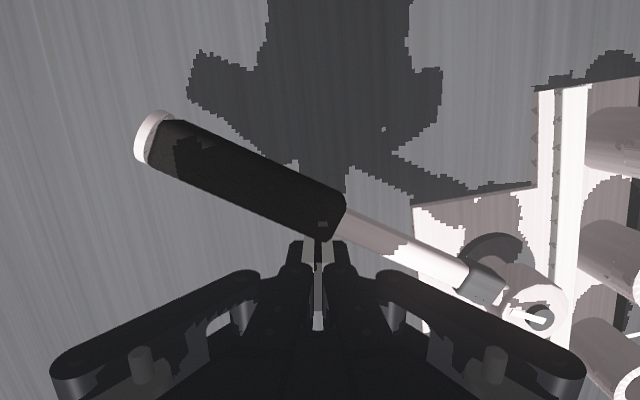

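View pics/w48.png

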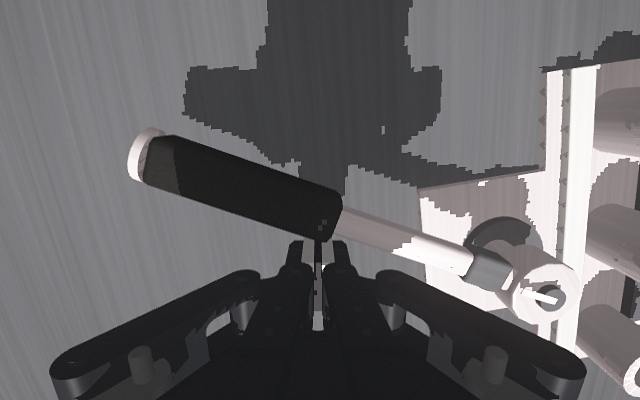

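Run:
```python
from h import *
import pickle; p=pickle.load(open('w50.pkl','rb'))
print(eang(p,(150,161),(318,240)), eang(p,(185,120),(330,190),.056))
crop(p,'w50a',120,90,370,260,3)
crop(p,'w50b',440,230,600,350,5)
```

```text
148.1422560020302 148.48209450335736
```

View pics/w50a.png

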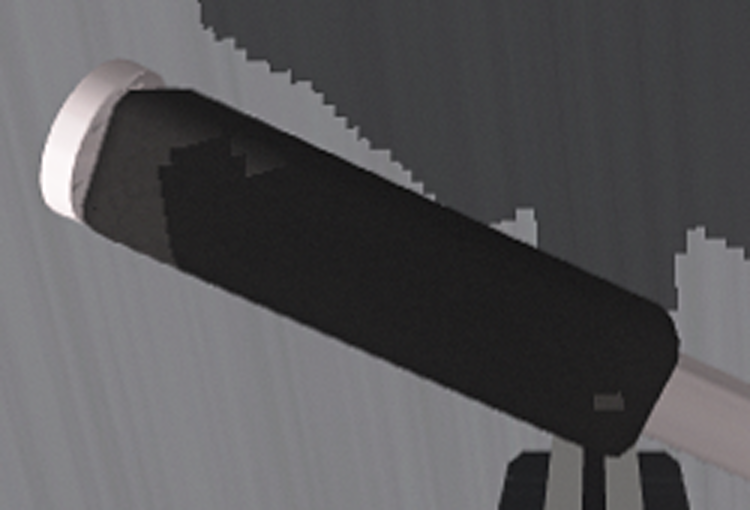

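View pics/w50b.png

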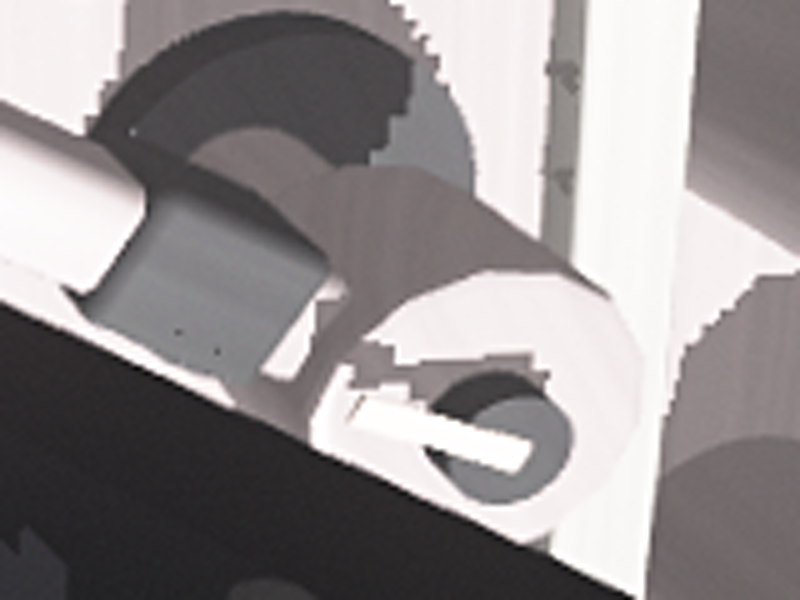

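Run:
```python
from h import *
import pickle; p=pickle.load(open('w50.pkl','rb'))
print(eang(p,(180,179),(310,235.7)),eang(p,(180,179),(310,235.7),.036))
for z in(.06,.062): print(eang(p,(512,311.6),(545,322),z), onz(p,[(512,311.6),(545,322)],z))
```

```text
149.8348499615673 149.83484996156733
155.21205880241024 [[ 0.50142467 -0.23089763  0.06      ]
 [ 0.51805836 -0.23857923  0.06      ]]
155.2120588024102 [[ 0.50002542 -0.22926461  0.062     ]
 [ 0.51636981 -0.2368126   0.062     ]]
```

Emit:
{"api": "move_arm", "payload": {"rows": [{"dp":[0.03,0.014,0],"delta_rot":[0,0,0],"hand":1},{"dp":[0,0,0],"delta_rot":[0,0,0],"hand":1},{"dp":[0.03,0.016,0],"delta_rot":[0,0,0],"hand":1},{"dp":[0,0,0],"delta_rot":[0,0,0],"hand":1},{"dp":[0,0,0],"delta_rot":[0,0,0],"hand":1}]}}

```text
t: 54.57
ee_pos: [0.419, -0.1952, -0.0039]
tool_rot: [-0.001, 0.738, 0.675, -0.002]
wrist_force: [-5.7, -6.5, 1.5]
gripper_width: -0.0003
```

Run:
```python
from h import *
p=snap('wrist','w51'); import pickle; pickle.dump(p,open('w51.pkl','wb')); st()
crop(p,'w51a',120,70,370,260,3)
crop(p,'w51b',440,230,600,350,5)
```

```text
t 54.62 p [ 0.419  -0.1952 -0.0038] yaw y-axis [ 0.996 -0.09  -0.005] z [-0.005 -0.001 -1.   ] w -0.0001 F [-6.2 -6.6  1.2] q [ 0.56  0.74 -0.27  2.17  0.63  0.31 -0.34]
```

View pics/w51a.png

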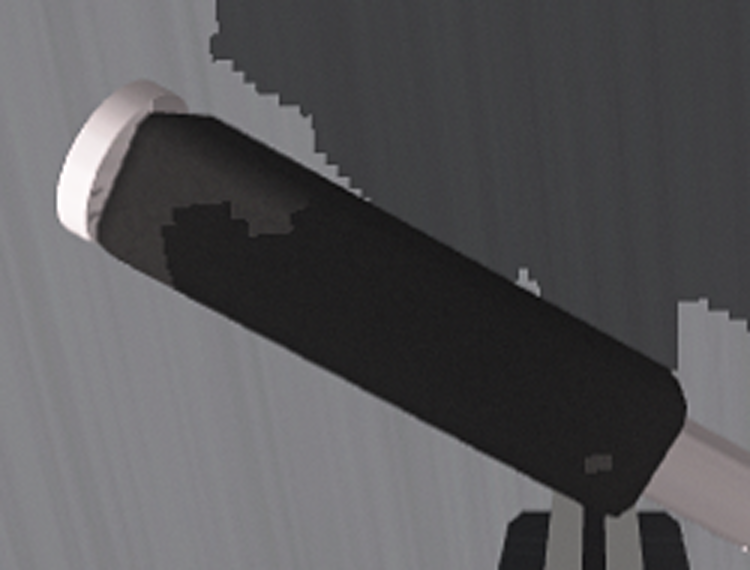

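View pics/w51b.png

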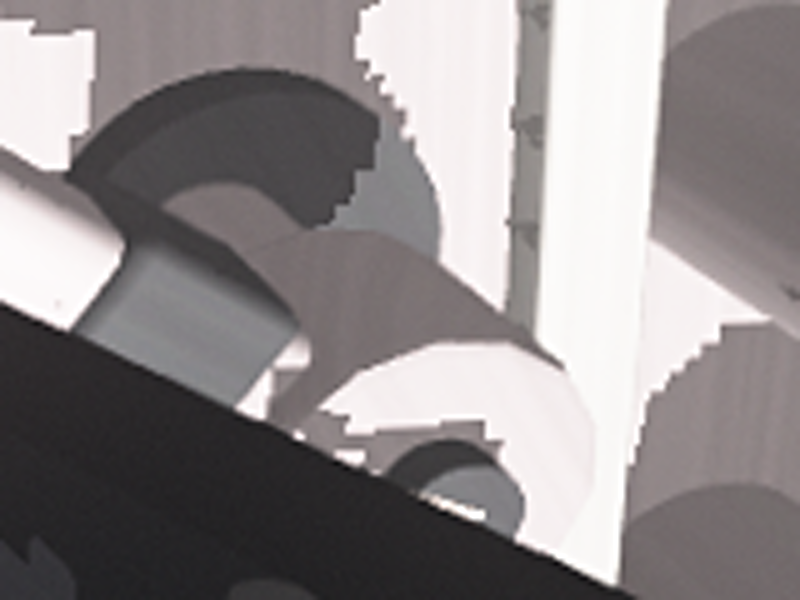

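Run:
```python
from h import *
import pickle; p=pickle.load(open('w51.pkl','rb'))
f=lambda a:(a[0]/3+120,a[1]/3+70)
print(eang(p,f((175,286)),f((560,490))),eang(p,f((215,120)),f((640,350)),.056))
```

```text
145.29257481771631 145.91077570527216
```

Emit:
{"api": "move_arm", "payload": {"rows": [{"dp":[-0.1,0,0],"delta_rot":[0,0,0],"hand":1},{"dp":[-0.2,-0.05,0],"delta_rot":[0,0,0],"hand":1},{"dp":[-0.2,-0.05,0],"delta_rot":[0,0,0],"hand":1},{"dp":[0,0,-0.25],"delta_rot":[0,0,0],"hand":1},{"dp":[0,0,-0.3],"delta_rot":[0,0,0],"hand":1}]}}

```text
t: 55.03
ee_pos: [0.4032, -0.2521, 0.0611]
tool_rot: [-0.003, 0.738, 0.675, 0.001]
wrist_force: [1.1, -0.8, -0.2]
gripper_width: -0.0002
```

Emit:
{"api": "move_arm", "payload": {"rows": [{"dp":[0,0,-0.3],"delta_rot":[0,0,0],"hand":1},{"dp":[0,0,-0.3],"delta_rot":[0,0,0],"hand":1},{"dp":[0,0,-0.3],"delta_rot":[0,0,0],"hand":1},{"dp":[0,0,0],"delta_rot":[0,0,0],"hand":1},{"dp":[0,0,0],"delta_rot":[0,0,0],"hand":1}]}}

```text
t: 55.45
ee_pos: [0.4069, -0.2527, 0.1723]
tool_rot: [0.002, 0.737, 0.675, 0.002]
wrist_force: [-0.1, -0.4, -0.7]
gripper_width: -0.0
```

Run:
```python
from h import *
p=snap('wrist','w52'); import pickle; pickle.dump(p,open('w52.pkl','wb')); st()
t=snap('top','t52'); pickle.dump(t,open('t52.pkl','wb'))
togo([.598,-.0163,.12],-2)
for q in('pusher_grip','mat_mid'):
  print(q,[(np.round(d['point'],4),d['conf']) for d in tip_of(t,q)][:2])
```

```text
t 55.50 p [ 0.4054 -0.2523  0.1708] yaw y-axis [ 0.996 -0.087  0.002] z [ 0.003  0.001 -1.   ] w -0.0001 F [ 0.4  0.9 -0.5] q [ 0.93  0.48 -0.61  2.    0.38  0.77  0.01]
dp [2.096 1.434 0.419] rot [-4.000e-04 -6.000e-04  4.833e-01]
pusher_grip [(array([ 0.6027, -0.0145,  0.0612]), 0.84), (array([ 0.5956, -0.3028,  0.0291]), 0.45)]
mat_mid [(array([ 0.5752, -0.0262,  0.0026]), 0.73)]
```

View pics/w52.png

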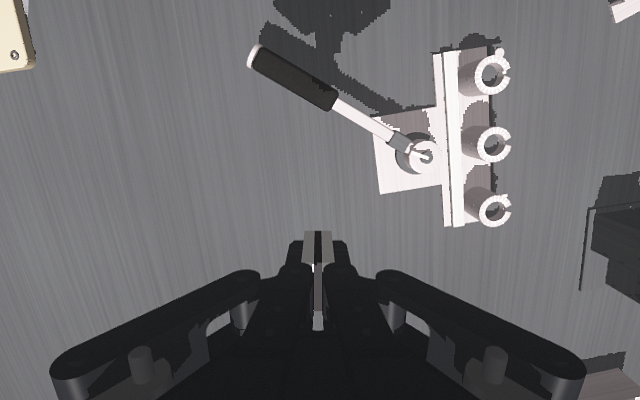

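View pics/t52.png

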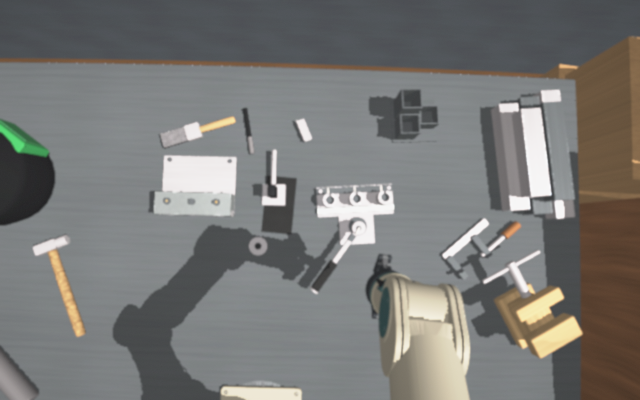

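Run:
```python
from h import *
import pickle; p=pickle.load(open('w52.pkl','rb'))
crop(p,'w52a',240,30,440,180,4)
crop(p,'w52b',360,30,530,240,3)
```

```text
(no output)
```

View pics/w52a.png

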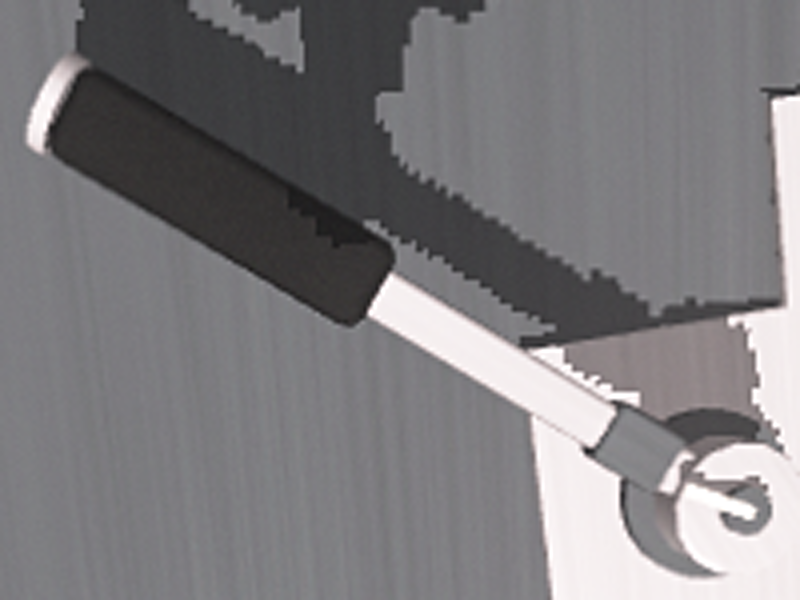

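View pics/w52b.png

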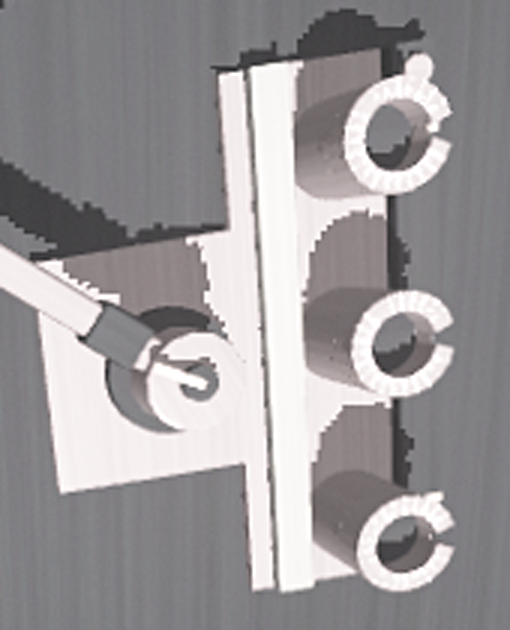

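Run:
```python
from h import *
import pickle; p=pickle.load(open('w52.pkl','rb'))
f=lambda a:(a[0]/4+240,a[1]/4+30)
for a,b,z in [((100,70),(380,240),.056),((60,163),(335,325),.046),((400,275),(610,405),.046),((380,315),(580,440),.046),((690,488),(752,512),.06)]: print(eang(p,f(a),f(b),z))
f=lambda a:(a[0]/3+360,a[1]/3+30)
print(eang(p,f((157,362)),f((206,384)),.06))
# jaw / base edges
for a,b in [((243,70),(275,588)),((298,62),(315,580))]: print(onz(p,[f(a),f(b)],.013))
```

```text
144.95050425927107
145.1975174545439
144.76900155254518
144.24280522144983
154.78812467273298
151.98079977611687
[[ 0.54827908 -0.13522583  0.013     ]
 [ 0.56449002 -0.33184852  0.013     ]]
[[ 0.56794972 -0.13395586  0.013     ]
 [ 0.58093867 -0.32991524  0.013     ]]
```

Emit:
{"api": "move_arm", "payload": {"rows": [{"dp":[0.2,0.14,0],"delta_rot":[0,0,0],"hand":0.6},{"dp":[0.26,0.18,0],"delta_rot":[0,0,0],"hand":0.3},{"dp":[0.26,0.18,0],"delta_rot":[0,0,0],"hand":0},{"dp":[0.26,0.18,0],"delta_rot":[0,0,0],"hand":-0.1},{"dp":[0.26,0.18,0],"delta_rot":[0,0,0],"hand":-0.2}]}}

```text
t: 56.07
ee_pos: [0.5208, -0.1113, 0.169]
tool_rot: [-0.002, 0.737, 0.676, 0.0]
wrist_force: [1.2, -0.1, -0.4]
gripper_width: 0.0511
```

Emit:
{"api": "move_arm", "payload": {"rows": [{"dp":[0.26,0.18,0],"delta_rot":[0,0,0],"hand":-0.2},{"dp":[0.26,0.18,0],"delta_rot":[0,0,0],"hand":-0.2},{"dp":[0.2,0.14,0],"delta_rot":[0,0,0],"hand":-0.2},{"dp":[0.1,0.06,0],"delta_rot":[0,0,0],"hand":-0.2},{"dp":[0,0,0],"delta_rot":[0,0,0.036],"hand":-0.2}]}}

```text
t: 56.48
ee_pos: [0.5973, -0.016, 0.1691]
tool_rot: [-0.002, 0.773, 0.635, 0.002]
wrist_force: [0.0, -0.6, -0.1]
gripper_width: 0.0508
```

Emit:
{"api": "move_arm", "payload": {"rows": [{"dp":[0,0,0],"delta_rot":[0,0,0.037],"hand":-0.2},{"dp":[0,0,0],"delta_rot":[0,0,0.037],"hand":-0.2},{"dp":[0,0,0],"delta_rot":[0,0,0.037],"hand":-0.2},{"dp":[0,0,0],"delta_rot":[0,0,0.037],"hand":-0.2},{"dp":[0,0,0],"delta_rot":[0,0,0.037],"hand":-0.2}]}}

```text
t: 56.9
ee_pos: [0.595, -0.0219, 0.1693]
tool_rot: [-0.001, 0.924, 0.381, -0.001]
wrist_force: [-0.7, -0.1, -0.0]
gripper_width: 0.0513
```

Emit:
{"api": "move_arm", "payload": {"rows": [{"dp":[0,0,0],"delta_rot":[0,0,0.037],"hand":-0.2},{"dp":[0,0,0],"delta_rot":[0,0,0.037],"hand":-0.2},{"dp":[0,0,0],"delta_rot":[0,0,0.037],"hand":-0.2},{"dp":[0,0,0],"delta_rot":[0,0,0.037],"hand":-0.2},{"dp":[0,0,0],"delta_rot":[0,0,0.037],"hand":-0.2}]}}

```text
t: 57.32
ee_pos: [0.595, -0.0219, 0.1694]
tool_rot: [-0.001, 0.995, 0.1, -0.001]
wrist_force: [0.4, 0.0, 0.8]
gripper_width: 0.0512
```

Emit:
{"api": "move_arm", "payload": {"rows": [{"dp":[0,0,0],"delta_rot":[0,0,0.037],"hand":-0.2},{"dp":[0,0,0],"delta_rot":[0,0,0.037],"hand":-0.2},{"dp":[0,0,0],"delta_rot":[0,0,0],"hand":-0.2},{"dp":[0,0,0],"delta_rot":[0,0,0],"hand":-0.2}]}}

```text
t: 57.65
ee_pos: [0.5954, -0.0215, 0.1698]
tool_rot: [-0.0, 1.0, -0.011, -0.001]
wrist_force: [0.7, 0.3, 0.1]
gripper_width: 0.0512
```

Run:
```python
from h import *
p=snap('wrist','w53'); import pickle; pickle.dump(p,open('w53.pkl','wb')); st()
for q in('pusher_grip','mat_mid'):
  print(q,[(np.round(d['point'],4),d['conf']) for d in tip_of(p,q)][:2])
```

```text
t 57.70 p [ 0.5956 -0.0213  0.17  ] yaw y-axis [-0.022 -1.    -0.001] z [-0.001  0.001 -1.   ] w 0.0512 F [-0.7  0.2  0.8] q [ 0.08  0.58 -0.15  1.7   0.11  0.87 -1.7 ]
pusher_grip []
mat_mid [(array([ 0.5766, -0.0331, -0.0032]), 0.85)]
```

View pics/w53.png

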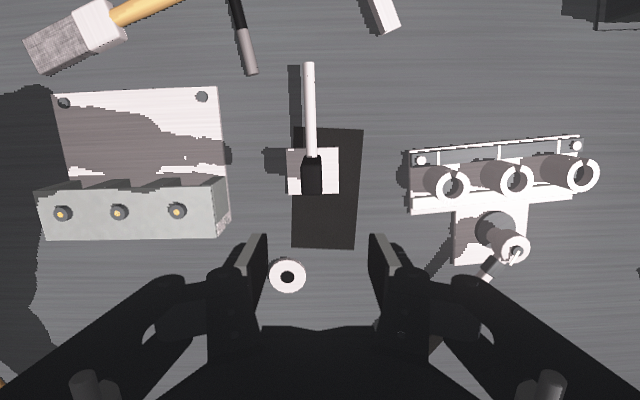

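Run:
```python
from h import *
import pickle; p=pickle.load(open('w53.pkl','rb'))
print(onz(p,[(308.5,63),(312.3,150)],.032), eang(p,(308.5,63),(312.3,150),.032))
print('top corners',onz(p,[(300,195),(322,195),(302,166),(321,166)],.078))
print('shoe',onz(p,[(287,194),(340,194),(340,147),(287,149)],.006))
crop(p,'w53a',260,40,370,260,3)
```

```text
[[ 0.7108629  -0.01613237  0.032     ]
 [ 0.62497575 -0.01760685  0.032     ]] 0.9835380265320252
top corners [[ 0.58837108 -0.00583496  0.078     ]
 [ 0.58790821 -0.0265048   0.078     ]
 [ 0.61582027 -0.00870168  0.078     ]
 [ 0.61542788 -0.02609728  0.078     ]]
shoe [[ 0.57064469  0.01439137  0.006     ]
 [ 0.56923376 -0.0486121   0.006     ]
 [ 0.62473881 -0.04877808  0.006     ]
 [ 0.62383252  0.01179816  0.006     ]]
```

View pics/w53a.png

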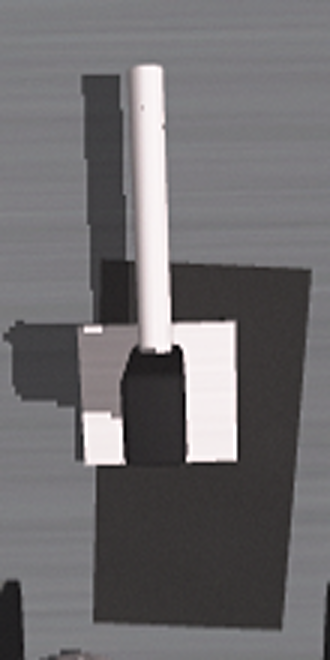

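Run:
```python
from h import *
togo([.602,-.017,.05],.5)
```

```text
dp [ 0.05  -0.034  1.003] rot [-0.0005  0.     -0.01  ]
```

Emit:
{"api": "move_arm", "payload": {"rows": [{"dp":[0.05,-0.034,0.2],"delta_rot":[0,0,-0.01],"hand":-0.2},{"dp":[0,0,0.3],"delta_rot":[0,0,0],"hand":-0.2},{"dp":[0,0,0.3],"delta_rot":[0,0,0],"hand":-0.2},{"dp":[0,0,0],"delta_rot":[0,0,0],"hand":-0.2},{"dp":[0,0,0],"delta_rot":[0,0,0],"hand":-0.2}]}}

```text
t: 58.22
ee_pos: [0.6008, -0.0171, 0.0735]
tool_rot: [-0.001, 1.0, 0.004, -0.002]
wrist_force: [0.4, 0.1, 0.9]
gripper_width: 0.0511
```

Run:
```python
from h import *
p=snap('wrist','w54'); import pickle; pickle.dump(p,open('w54.pkl','wb')); st()
togo([.602,-.017,.014],.5)
```

```text
t 58.27 p [ 0.6028 -0.017   0.0754] yaw y-axis [ 0.007 -1.    -0.002] z [ 0.001  0.002 -1.   ] w 0.0512 F [ 0.2 -0.1  1.4] q [ 0.07  0.71 -0.14  1.76  0.14  0.68 -1.71]
dp [-0.007  0.001  0.512] rot [-0.0006 -0.0003 -0.0005]
```

View pics/w54.png

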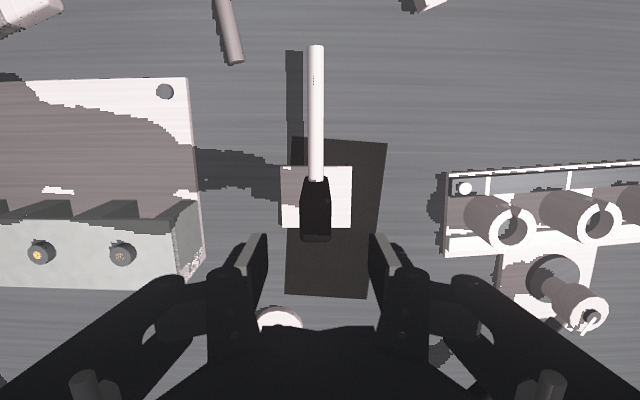

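Emit:
{"api": "move_arm", "payload": {"rows": [{"dp":[-0.005,0,0.17],"delta_rot":[0,0,0],"hand":-0.2},{"dp":[0,0,0.17],"delta_rot":[0,0,0],"hand":-0.2},{"dp":[0,0,0.16],"delta_rot":[0,0,0],"hand":-0.2},{"dp":[0,0,0],"delta_rot":[0,0,0],"hand":-0.2},{"dp":[0,0,0],"delta_rot":[0,0,0],"hand":-0.2}]}}

```text
t: 58.68
ee_pos: [0.6032, -0.0169, 0.0165]
tool_rot: [-0.001, 1.0, 0.003, 0.001]
wrist_force: [-0.1, 0.2, 1.1]
gripper_width: 0.0513
```

Run:
```python
from h import *
p=snap('wrist','w55'); st()
```

```text
t 58.73 p [ 0.6038 -0.0168  0.0171] yaw y-axis [ 0.007 -1.    -0.002] z [ 0.004  0.002 -1.   ] w 0.0516 F [0.2 0.1 0.2] q [ 0.06  0.8  -0.12  1.79  0.16  0.56 -1.73]
```

View pics/w55.png

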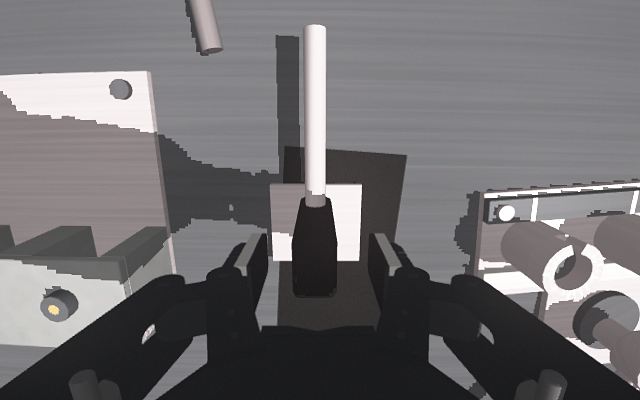

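Emit:
{"api": "move_arm", "payload": {"rows": [{"dp":[-0.008,0,0.02],"delta_rot":[0,0,0],"hand":0.2},{"dp":[0,0,0],"delta_rot":[0,0,0],"hand":1},{"dp":[0,0,0],"delta_rot":[0,0,0],"hand":1},{"dp":[0,0,0],"delta_rot":[0,0,0],"hand":1},{"dp":[0,0,0],"delta_rot":[0,0,0],"hand":1}]}}

```text
t: 59.15
ee_pos: [0.6019, -0.0164, 0.0137]
tool_rot: [-0.001, 1.0, 0.003, 0.001]
wrist_force: [-1.0, 0.9, 7.4]
gripper_width: 0.019
```

Emit:
{"api": "move_arm", "payload": {"rows": [{"dp":[0,0,0],"delta_rot":[0,0,0],"hand":1},{"dp":[0,0,-0.06],"delta_rot":[0,0,0],"hand":1},{"dp":[0,0,-0.12],"delta_rot":[0,0,0],"hand":1},{"dp":[0,0,-0.1],"delta_rot":[0,0,0],"hand":1},{"dp":[0,0,0],"delta_rot":[0,0,0],"hand":1}]}}

```text
t: 59.57
ee_pos: [0.6026, -0.0171, 0.0483]
tool_rot: [-0.001, 1.0, 0.003, 0.002]
wrist_force: [0.0, 0.3, -4.3]
gripper_width: 0.0188
```

Run:
```python
from h import *
p=snap('wrist','w56'); st(); togo([.568,-.031,.05],-4)
```

```text
t 59.62 p [ 0.6021 -0.017   0.0473] yaw y-axis [ 0.006 -1.    -0.002] z [ 0.004  0.002 -1.   ] w 0.0192 F [ 0.9 -0.3 -5.1] q [ 0.06  0.75 -0.13  1.78  0.15  0.62 -1.72]
dp [-0.285  0.115 -0.024] rot [-0.0005 -0.0011  0.0242]
```

View pics/w56.png

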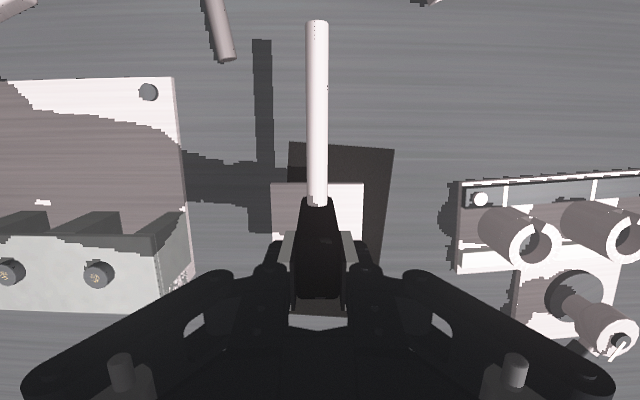

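Run:
```python
from h import *
import pickle; p=pickle.load(open('w53.pkl','rb'))
g=onz(p,[(294.5,127),(363,129),(354,249.5),(291,247)],.001); print(g,g.mean(0))
```

```text
[[ 0.64803119  0.00258167  0.001     ]
 [ 0.64410256 -0.07548245  0.001     ]
 [ 0.49437383 -0.06665901  0.001     ]
 [ 0.49965609  0.01335372  0.001     ]] [ 0.57154092 -0.03155152  0.001     ]
```

Emit:
{"api": "move_arm", "payload": {"rows": [{"dp":[-0.09,0.04,0],"delta_rot":[0,0,0.011],"hand":1},{"dp":[-0.09,0.04,0],"delta_rot":[0,0,0.011],"hand":1},{"dp":[-0.09,0.035,0],"delta_rot":[0,0,0],"hand":1},{"dp":[0,0,0],"delta_rot":[0,0,0],"hand":1},{"dp":[0,0,0],"delta_rot":[0,0,0],"hand":1}]}}

```text
t: 60.03
ee_pos: [0.5678, -0.03, 0.0455]
tool_rot: [-0.001, 1.0, -0.031, -0.0]
wrist_force: [0.5, 0.3, -4.8]
gripper_width: 0.0191
```

Run:
```python
from h import *
p=snap('wrist','w57'); st(); togo([.570,-.031,.016],-4)
```

```text
t 60.08 p [ 0.569  -0.0295  0.0458] yaw y-axis [-0.062 -0.998 -0.002] z [ 0.002  0.002 -1.   ] w 0.0189 F [ 0.2 -0.  -4.6] q [ 0.08  0.72 -0.11  1.87  0.13  0.56 -1.76]
dp [0.009 0.013 0.248] rot [-0.0007 -0.0005  0.0024]
```

View pics/w57.png

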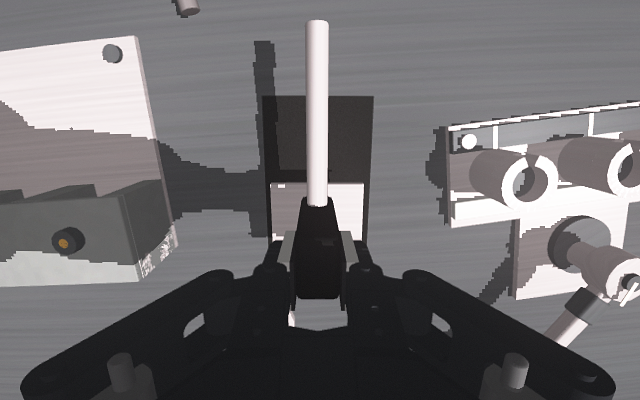

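Emit:
{"api": "move_arm", "payload": {"rows": [{"dp":[0.008,0.012,0.08],"delta_rot":[0,0,0],"hand":1},{"dp":[0,0,0.08],"delta_rot":[0,0,0],"hand":1},{"dp":[0,0,0.05],"delta_rot":[0,0,0],"hand":1},{"dp":[0,0,0],"delta_rot":[0,0,0],"hand":1},{"dp":[0,0,0],"delta_rot":[0,0,0],"hand":1}]}}

```text
t: 60.5
ee_pos: [0.5685, -0.031, 0.0197]
tool_rot: [-0.001, 1.0, -0.031, -0.001]
wrist_force: [-0.2, -0.4, -4.3]
gripper_width: 0.0192
```

Emit:
{"api": "move_arm", "payload": {"rows": [{"dp":[0,0,0.03],"delta_rot":[0,0,0],"hand":1},{"dp":[0,0,0],"delta_rot":[0,0,0],"hand":1},{"dp":[0,0,0],"delta_rot":[0,0,0],"hand":1}]}}

```text
t: 60.75
ee_pos: [0.5692, -0.0312, 0.0172]
tool_rot: [-0.001, 1.0, -0.031, 0.0]
wrist_force: [-0.3, -0.4, -5.2]
gripper_width: 0.0188
```

Emit:
{"api": "move_arm", "payload": {"rows": [{"dp":[0,0,0.02],"delta_rot":[0,0,0],"hand":1},{"dp":[0,0,0],"delta_rot":[0,0,0],"hand":1},{"dp":[0,0,0],"delta_rot":[0,0,0],"hand":1}]}}

```text
t: 61.0
ee_pos: [0.5691, -0.0312, 0.0148]
tool_rot: [-0.001, 1.0, -0.031, 0.0]
wrist_force: [-0.1, -0.3, -4.8]
gripper_width: 0.0189
```

Emit:
{"api": "move_arm", "payload": {"rows": [{"dp":[0,0,0.015],"delta_rot":[0,0,0],"hand":1},{"dp":[0,0,0],"delta_rot":[0,0,0],"hand":1},{"dp":[0,0,0],"delta_rot":[0,0,0],"hand":1}]}}

```text
t: 61.25
ee_pos: [0.5695, -0.0311, 0.0138]
tool_rot: [-0.001, 1.0, -0.031, 0.001]
wrist_force: [-1.2, 0.5, 4.1]
gripper_width: 0.0194
```

Contact. Open slowly and go straight up.

Emit:
{"api": "move_arm", "payload": {"rows": [{"dp":[0,0,0],"delta_rot":[0,0,0],"hand":0.4},{"dp":[0,0,0],"delta_rot":[0,0,0],"hand":0},{"dp":[0,0,0],"delta_rot":[0,0,0],"hand":-0.2},{"dp":[0,0,0],"delta_rot":[0,0,0],"hand":-0.2},{"dp":[0,0,0],"delta_rot":[0,0,0],"hand":-0.2}]}}

```text
t: 61.67
ee_pos: [0.5693, -0.0312, 0.013]
tool_rot: [-0.001, 1.0, -0.031, 0.001]
wrist_force: [-0.5, 0.6, 0.2]
gripper_width: 0.0512
```

Emit:
{"api": "move_arm", "payload": {"rows": [{"dp":[0,0,-0.15],"delta_rot":[0,0,0],"hand":-0.2},{"dp":[0,0,-0.3],"delta_rot":[0,0,0],"hand":-0.2},{"dp":[0,0,-0.3],"delta_rot":[0,0,0],"hand":-0.2},{"dp":[0,0,-0.3],"delta_rot":[0,0,0],"hand":-0.2},{"dp":[0,0,-0.3],"delta_rot":[0,0,0],"hand":-0.2}]}}

```text
t: 62.08
ee_pos: [0.5686, -0.0315, 0.1766]
tool_rot: [-0.001, 1.0, -0.031, 0.0]
wrist_force: [0.5, -0.0, -0.9]
gripper_width: 0.0513
```

Emit:
{"api": "move_arm", "payload": {"rows": [{"dp":[0,0.25,-0.1],"delta_rot":[0,0,0],"hand":-0.2},{"dp":[-0.1,0.3,0],"delta_rot":[0,0,0],"hand":-0.2},{"dp":[-0.1,0.25,0],"delta_rot":[0,0,0],"hand":-0.2},{"dp":[0,0,0],"delta_rot":[0,0,0],"hand":-0.2},{"dp":[0,0,0],"delta_rot":[0,0,0],"hand":-0.2}]}}

```text
t: 62.5
ee_pos: [0.538, -0.1284, 0.1869]
tool_rot: [-0.0, 0.999, -0.034, 0.0]
wrist_force: [0.7, 0.6, -0.1]
gripper_width: 0.0513
```

Run:
```python
from h import *
import pickle
p=snap('wrist','w58'); st(); pickle.dump(p,open('w58.pkl','wb'))
t=snap('top','t58'); s=snap('scene','s58')
crop(p,'w58a',340,60,640,280,2.6)
```

```text
t 62.55 p [ 0.5389 -0.1262  0.1869] yaw y-axis [-0.064 -0.998 -0.002] z [ 0.001  0.002 -1.   ] w 0.0512 F [0.4 0.6 0.1] q [ 0.28  0.5  -0.15  1.8   0.09  0.85 -1.54]
```

View pics/w58.png

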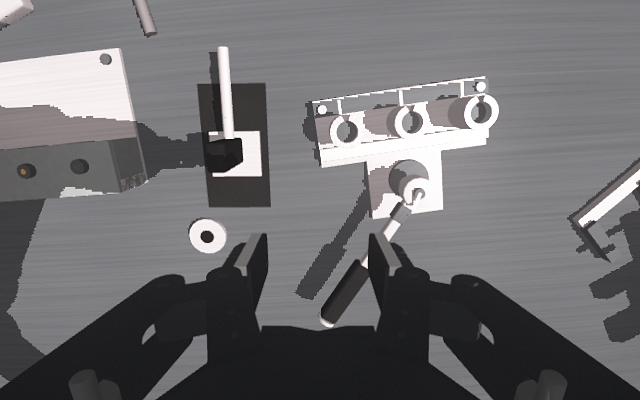

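View pics/t58.png

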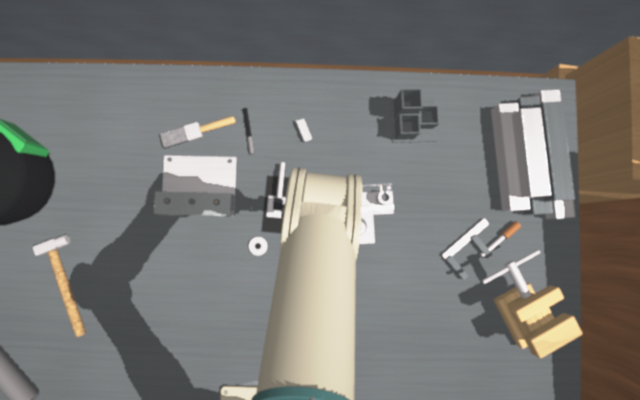

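View pics/s58.png

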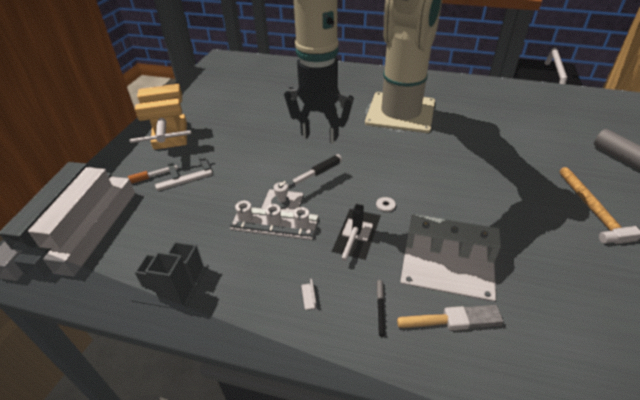

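Emit:
{"api": "move_arm", "payload": {"rows": [{"dp":[-0.06,0.28,0],"delta_rot":[0,0,0],"hand":-0.2},{"dp":[-0.06,0.3,0],"delta_rot":[0,0,0],"hand":-0.2},{"dp":[-0.06,0.25,0],"delta_rot":[0,0,0],"hand":-0.2},{"dp":[0,0,0],"delta_rot":[0,0,0],"hand":-0.2},{"dp":[0,0,0],"delta_rot":[0,0,0],"hand":-0.2}]}}

```text
t: 63.07
ee_pos: [0.5112, -0.2246, 0.1863]
tool_rot: [-0.001, 0.999, -0.032, 0.0]
wrist_force: [-0.2, 0.8, -0.1]
gripper_width: 0.051
```

Run:
```python
from h import *
import pickle
p=snap('wrist','w59'); st(); pickle.dump(p,open('w59.pkl','wb'))
t=snap('top','t59')
for q in('socket0_mid','socket1_mid','socket2_mid','socket0_notch','pusher_grip','mat_mid','handle_grip'):
  print(q,[(np.round(d['point'],4),d['conf']) for d in tip_of(p,q)][:3])
```

```text
t 63.12 p [ 0.5119 -0.2226  0.1864] yaw y-axis [-0.062 -0.998 -0.003] z [ 0.001  0.003 -1.   ] w 0.0512 F [0.9 0.9 0.4] q [ 0.46  0.51 -0.14  1.79  0.09  0.85 -1.36]
socket0_mid [(array([ 0.6013, -0.2999,  0.0299]), 0.91), (array([ 0.5196, -0.2339,  0.0446]), 0.52), (array([ 0.6012, -0.1626,  0.0458]), 0.26)]
socket1_mid [(array([ 0.5892, -0.2338,  0.0257]), 0.96), (array([ 0.6057, -0.1619,  0.0444]), 0.29)]
socket2_mid [(array([ 0.5847, -0.1619,  0.0273]), 0.57)]
socket0_notch [(array([0.5742, 0.124 , 0.0263]), 0.75), (array([ 0.6156, -0.3024,  0.0482]), 0.74)]
pusher_grip [(array([ 0.5738, -0.0286,  0.0565]), 0.96), (array([ 0.5856, -0.1636,  0.027 ]), 0.67)]
mat_mid []
handle_grip [(array([ 0.3986, -0.1543,  0.0493]), 0.78)]
```

View pics/w59.png

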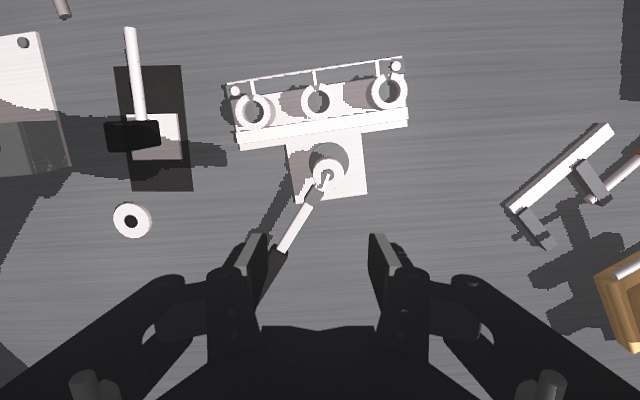

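Run:
```python
from h import *
import pickle
p=pickle.load(open('w59.pkl','rb'))
print(onz(p,[(253,112),(318,101),(390,91.5)],.048))
crop(p,'w59a',220,45,415,155,4)
```

```text
[[ 0.58408827 -0.16377606  0.048     ]
 [ 0.59041248 -0.23120526  0.048     ]
 [ 0.59513606 -0.30460774  0.048     ]]
```

View pics/w59a.png

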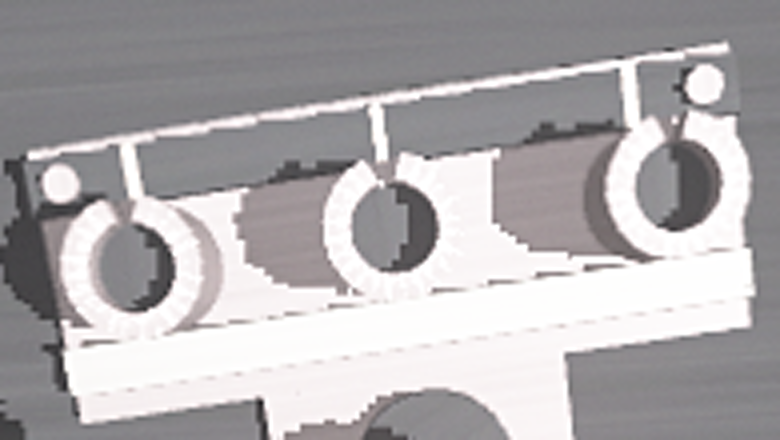

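Run:
```python
from h import *
import pickle
p=pickle.load(open('w59.pkl','rb'))
overlay2(p,(.584,-.1635),[5],.048,'ov20',225,70,295,140,8)
overlay2(p,(.590,-.2315),[5],.048,'ov21',285,65,355,135,8)
overlay2(p,(.595,-.3045),[5],.048,'ov22',355,50,425,125,8)
ims=[cv2.imread(f'pics/ov2{i}.png') for i in range(3)]
h=min(i.shape[0] for i in ims); im=np.hstack([i[:h] for i in ims]); cv2.imwrite('pics/ov23.png',cv2.resize(im,(800,int(h*800/im.shape[1]))))
f=lambda a:(a[0]/4+220,a[1]/4+45)
for a,b in [((377,108),(381,155)),((127,150),(134,196)),((628,72),(634,128))]:print(eang(p,f(a),f(b),.013),onz(p,[f(b)],.013))
```

```text
1.289262196268801 [[ 0.61066529 -0.22946554  0.013     ]]
2.534160674096941 [[ 0.60447079 -0.15930724  0.013     ]]
5.353150219805013 [[ 0.61342094 -0.30015262  0.013     ]]
```

View pics/ov23.png

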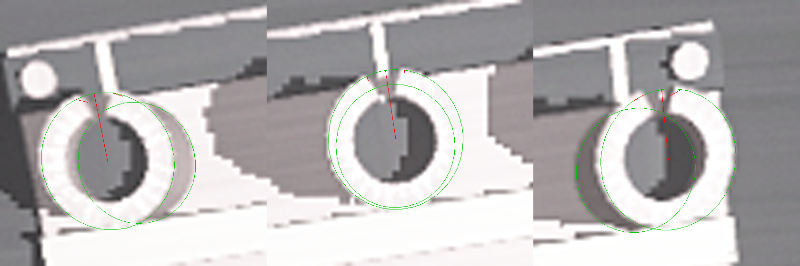

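Emit:
{"api": "move_arm", "payload": {"rows": [{"dp":[0.05,0.05,0.25],"delta_rot":[0,0,-0.024],"hand":-0.2},{"dp":[0.05,0.03,0.3],"delta_rot":[0,0,-0.024],"hand":-0.2},{"dp":[0,0,0.25],"delta_rot":[0,0,0],"hand":-0.2},{"dp":[0,0,0],"delta_rot":[0,0,0],"hand":-0.2},{"dp":[0,0,0],"delta_rot":[0,0,0],"hand":-0.2}]}}

```text
t: 63.93
ee_pos: [0.5218, -0.2329, 0.0896]
tool_rot: [-0.002, 0.999, 0.044, -0.001]
wrist_force: [0.9, 0.3, 0.1]
gripper_width: 0.0512
```

Run:
```python
from h import *
import pickle
p=snap('wrist','w60'); st(); pickle.dump(p,open('w60.pkl','wb'))
```

```text
t 63.98 p [ 0.5234 -0.2334  0.0913] yaw y-axis [ 0.088 -0.996 -0.002] z [ 0.001  0.002 -1.   ] w 0.0512 F [ 1.4 -0.4  1.1] q [ 0.47  0.66 -0.16  1.83  0.15  0.67 -1.26]
```

View pics/w60.png

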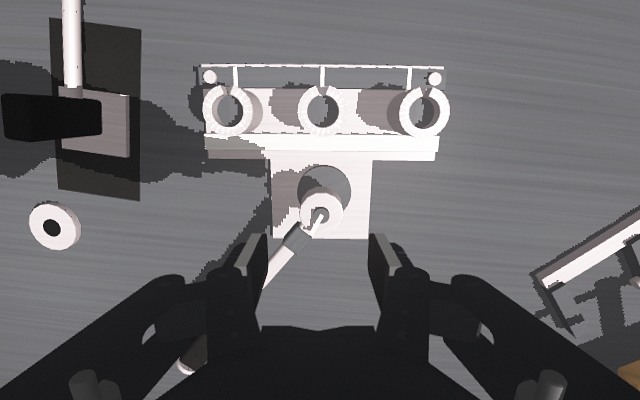

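Run:
```python
from h import *
import pickle
p=pickle.load(open('w60.pkl','rb'))
a=[p["pixels"][60:145,u:u+64,::-1] for u in (197,290,393)]
cv2.imwrite('pics/w60a.png',np.hstack([cv2.resize(i,None,fx=4.1,fy=4.1,interpolation=cv2.INTER_CUBIC) for i in a]))
```

```text
(no output)
```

View pics/w60a.png

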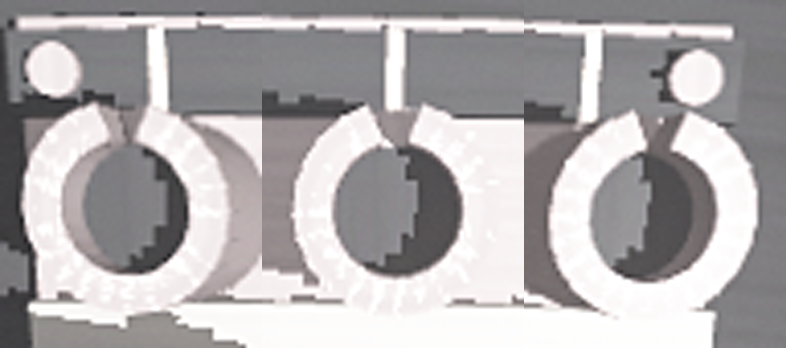

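Run:
```python
from h import *
import pickle
p=pickle.load(open('w60.pkl','rb'))
f=lambda k,x,y:((x)/4.1+[197,290-64,393-128][k], y/4.1+60)
C=[onz(p,[f(0,125,207)],.048)[0],onz(p,[f(1,396,210)],.048)[0],onz(p,[f(2,653,214)],.048)[0]]
print(np.array(C))
for i,(c,u) in enumerate(zip(C,(197,290,393))):
    overlay2(p,c[:2],[5],.048,f'ov3{i}',u,60,u+64,145,8)
cv2.imwrite('pics/ov33.png',cv2.resize(np.hstack([cv2.imread(f'pics/ov3{i}.png') for i in range(3)]),(799,353),interpolation=cv2.INTER_AREA))
cv2.imwrite('pics/ov32z.png',cv2.imread('pics/ov32.png')[:600])
```

```text
[[ 0.58461825 -0.16348383  0.048     ]
 [ 0.58985654 -0.23131163  0.048     ]
 [ 0.59588217 -0.30391382  0.048     ]]
```

View pics/ov33.png

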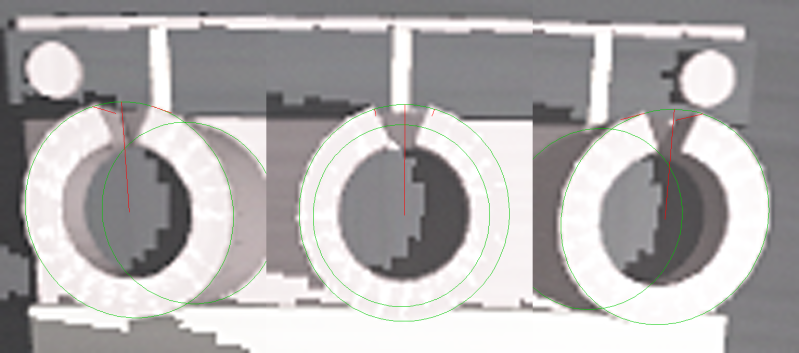

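View pics/ov32z.png

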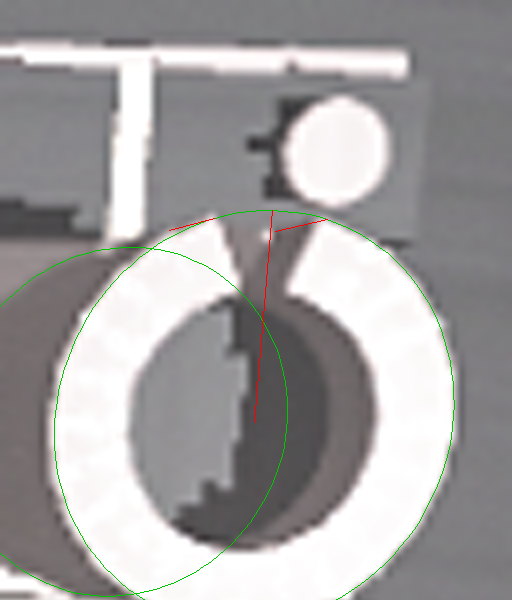

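Emit:
{"api": "move_arm", "payload": {"rows": [{"dp":[0,0,-0.3],"delta_rot":[0,0,0],"hand":-0.2},{"dp":[0,0,-0.3],"delta_rot":[0,0,0],"hand":-0.2},{"dp":[-0.2,0.2,-0.2],"delta_rot":[0,0,0],"hand":-0.2},{"dp":[-0.2,0.25,0],"delta_rot":[0,0,0],"hand":-0.2},{"dp":[0,0.3,0],"delta_rot":[0,0,0],"hand":-0.2}]}}

```text
t: 64.4
ee_pos: [0.4806, -0.3287, 0.1917]
tool_rot: [0.001, 0.999, 0.044, 0.001]
wrist_force: [-0.5, 0.2, -0.4]
gripper_width: 0.0512
```

Emit:
{"api": "move_arm", "payload": {"rows": [{"dp":[0,0.3,0],"delta_rot":[0,0,0],"hand":-0.2},{"dp":[0,0.3,0],"delta_rot":[0,0,0],"hand":-0.2},{"dp":[0,0.3,0],"delta_rot":[0,0,0],"hand":-0.2},{"dp":[0,0,0],"delta_rot":[0,0,0],"hand":-0.2},{"dp":[0,0,0],"delta_rot":[0,0,0],"hand":-0.2}]}}

```text
t: 64.82
ee_pos: [0.4923, -0.4384, 0.1887]
tool_rot: [0.001, 0.999, 0.042, 0.002]
wrist_force: [1.4, 0.5, 0.4]
gripper_width: 0.0511
```

Run:
```python
from h import *
st(); t=snap('top','t61')
for q in('marker','angle_cut','flange','brush','clamp','pusher_grip','mat_mid','socket1_mid'):
  print(q,[(np.round(d['point'],4),d['conf']) for d in tip_of(t,q)][:1])
```

```text
t 64.82 p [ 0.4923 -0.4384  0.1887] yaw y-axis [ 0.084 -0.996  0.002] z [ 0.003 -0.002 -1.   ] w 0.0511 F [1.4 0.5 0.4] q [ 0.79  0.65 -0.17  1.5   0.12  1.   -0.91]
marker [(array([ 0.5969, -0.3011,  0.0319]), 0.71)]
angle_cut [(array([ 0.7766, -0.0861, -0.0043]), 0.7)]
flange [(array([ 0.4613,  0.0214, -0.0015]), 0.6)]
brush [(array([0.7635, 0.1935, 0.0016]), 0.71)]
clamp [(array([ 0.4958, -0.5271,  0.0008]), 0.77)]
pusher_grip [(array([ 0.5726, -0.0292,  0.0568]), 0.96)]
mat_mid [(array([ 5.746e-01, -3.010e-02,  3.000e-04]), 0.57)]
socket1_mid [(array([ 0.5945, -0.23  ,  0.0264]), 0.64)]
```

View pics/t61.png

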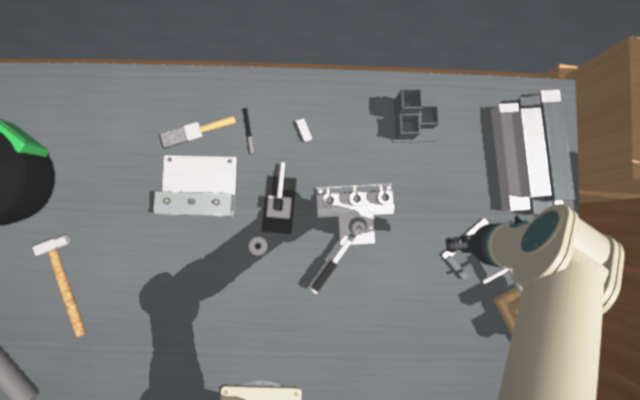

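Run:
```python
from h import *
print(close_job())
```

```text
the job is handed in; nothing more can be done
None
```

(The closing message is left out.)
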